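# Seal a batch of blister cards in the shuttle-tray lever press

### The job

Seal the two or three filled blister cards lying on the counter in the lever press: lay each one foil side up in a nest of its own on the pulled-out tray and push the tray fully home under the press, then squeeze the red release in the lever's grip while you swing the lever right down until it latches, let go, and leave it latched down on the cards for three seconds. After that, squeeze the release again and swing the lever back up until it latches, pull the tray right out, and lay the sealed cards flat, foil side up, in the cream basket. Leave the tray out and the lever latched up, never lower the lever unless the tray is fully home, and leave the pen, the white jar and the banded bundle where they are.

Things in the scene. Friction and masses are not known exactly. Their poses are not given: they have to be found in the camera images.
- card1_c (a point): Centre, 7.5 mm above the underside, of a loose 40 g blister card (None: no such card this time). On top a stiff white frame with silver foil, 54 mm (x) by 90 mm (y), 5 mm thick: grip it from above across the 54 mm. Below, a block of domes with pills, 36 by 76 by 10 mm, on which it stands. z points out of the foil; it starts foil up.
- card2_c (a point): Centre, 7.5 mm above the underside, of a loose 40 g blister card (None: no such card this time). On top a stiff white frame with silver foil, 54 mm (x) by 90 mm (y), 5 mm thick: grip it from above across the 54 mm. Below, a block of domes with pills, 36 by 76 by 10 mm, on which it stands. z points out of the foil; it starts foil up.
- card3_c (a point): Centre, 7.5 mm above the underside, of a loose 40 g blister card (None: no such card this time). On top a stiff white frame with silver foil, 54 mm (x) by 90 mm (y), 5 mm thick: grip it from above across the 54 mm. Below, a block of domes with pills, 36 by 76 by 10 mm, on which it stands. z points out of the foil; it starts foil up.
- nest1 (a point): Nest 1 of 3 on the tray: where a seated card's centre is. x across (the card's 54 mm), away from the handle; y along (its 90 mm), either way round. A blue rim, outside 48 by 90 mm, inside 42 by 84 mm, its top 33 mm above the counter and 11 mm above the tray plate: the domes drop inside, the white frame rests on the rim and overhangs it 3 mm at each long side. This point is 2.5 mm below the rim's top.
- nest2 (a point): Nest 2, just like nest 1, 98 mm from it in y; any card fits any nest.
- nest3 (a point): Nest 3, just like nest 1, 98 mm from nest 2 in y.
- tray_handle (a point): Middle of the tray's handle on the robot's side: a black bar 14 mm thick, 112 mm long along y, 45 mm above the counter, with 31 mm clear behind it. x, level, points the way the tray goes in. With the tray in, the press's white crosshead begins 80 mm beyond the handle; its underside is 102 mm and its top 170 mm above the counter.
- tray (a joint): Travel of the tray out of the press, m: 0 fully home under the platen (stop), 0.15 right out (stop). Takes 2 to 3 N; stays where left. The nests are in the open above 0.12.
- lever_grip (a point): On the grip's centre line at the middle of the red release. Grip: black bar 26 by 26 mm, from 85 mm before to 30 mm beyond this point. x along the lever to the pivot, y level, parallel to the pivot. The release is a red paddle, 44 mm along the grip by 16 mm, 6 mm proud of the +y side: pinching the grip here across y presses it. 305 mm above the counter with the lever up, 137 mm down.
- lever_hinge (a point): Pivot of the lever, 115 mm above the counter at the press's right side. x level, into the press; y left, along the pivot; z up; does not turn with the lever. The grip point swings in this x-z plane, 220 mm from the pivot on its -x side, at an elevation of 1.05 rad minus the lever's joint value.
- lever (a joint): Lever angle, rad: 0 up (stop), 0.95 right down (stop). Unless the release is pressed a bolt locks it at both ends (up to 0.04 rad play); let go on the way it stays put and free. Takes about 4 N at the grip, up to 8 N over the last 0.08 rad as the platen presses the cards.
- release (a joint): How far the red paddle is pressed, m: 0 out (bolt engaged at either end of the swing), 0.005 fully in; frees the lever from 0.004. Spring 2.5 N at first, 5 N fully in; springs out when let go.
- platen: Steel plate with a sprung rubber face, 90 by 296 mm, under the crosshead; origin in the middle of its underside, 62 mm above the counter with the lever up (24 mm over seated cards). It follows the lever down and presses on the cards.
- basket_in (a point): Middle of the inner floor (6 mm above the counter) of a fixed cream perforated basket, 230 by 230 mm outside along its x and y, 218 mm inside, rim 59 mm above the counter.
- bundle: Bystander: banded stack of blister packs, 60 by 95 by 34 mm, origin under its centre.
- jar: Bystander: white jar, 58 mm across, 85 mm tall, origin under its centre.
- pen: Bystander: blue pen with a white cap, 140 mm long and 10 mm thick, on the counter; origin under its middle.
There are look-alikes about, which are no part of the job. Leave any blue or green look-alike of the part that bears card2_c alone.

How it is judged:
By the outcome, as a careful person would: the job done as asked, in the order asked, and still so for the second after the job is handed in, with the robot touching nothing.
Of card1, card2, card3 only 2 to 3 are there at a start; the rules pass over those that are not, and their reading is None.
At some moment in a run one of card1, card2, card3 may be knocked a few centimetres aside while the robot is not near it.
Once in a run the grip may slacken for a moment while it holds something.
It also fails if it takes over 210 s, if anything falls off the work surface, if the arm or the gripper's body presses on something with over 40 N, if the wrist force passes 120 N, or if a joint passes its speed limit or range.

### The arm

A 7-joint arm with a two-finger parallel gripper is mounted at the origin on the work surface. World frame = base frame: x ahead of the robot, y to its left, z up, the work surface at z = 0. Lengths are in mm, angles in degrees, forces in N, time in s.
With the tool pointing down it reaches from about 350 to 900 mm from the base axis. Payload 8.1 kg.
Tool frame: the origin (TCP) lies on the centre line of the jaws, within the pads' length; the fingertips stand 19 mm ahead of it and the grasp point (between the pads) is the TCP; z points along the fingers, y is the line along which they close (so a half turn about z gives the same grasp; the last joint's range is limited). The gripper opens to 85 mm and grips with 20 to 120 N. Pads are 22 mm wide; open, the fingers measure 114 mm over their backs; the gripper's body (76 mm by 85 mm) begins 54 mm behind the grasp point. The pads swing forward as they close: fully open they stand 13 mm farther back than shut.
Start: joints at [-69.076, 24.895, 1.432, 90.138, -0.665, 64.973, -4.303], TCP at [281.855, 557.852, 250.323] pointing down, gripper open.
Joint ranges: [-149.89, 149.89], [-25.12, 119.58], [-72.63, 75.52], [4.76, 147.25], [-75.54, 255.54], [6.69, 114.76], [-157.13, 157.13]. Speed limits (degrees/s): [127.2, 127.2, 172.46, 172.46, 180, 180, 180].

### API

Orientations are given as a 3x3 rotation matrix whose columns are the frame's x, y, z axes.
In Python, from workcell import manip gives the robot as it stands.
- The arm moves only by the tool servo_tool, never from a script. Its argument "commands" is a list that holds one entry, the list of rows, each a list of 7 numbers: the opening, from 0 (shut) to 1 (fully open), then the shift along the world's x, y, z scaled (see below), then the turn, a rotation vector about the world's x, y, z scaled (see below). A call has 1 to 5 rows; each row is the pose to reach, as a shift and turn from the pose commanded when the call began; what a row does not reach only later rows make up. The controller multiplies each number of a shift by 0.25 m and each number of a turn by 120 degrees. A row lasts 1/12 s, in which the tool goes at most 41.7 mm and 7.16 degrees, less where a joint would pass 70% of its speed; a pose out of reach is approached as far as the arm can. A call with a number of a shift or a turn outside -1 to 1 is refused whole. A call with a gripper value outside its range is refused whole. The fingers move at their own pace and stop on an object; "squeeze" is the grip in N (left out, the last holds). Time passes only in rows, so rows that repeat a pose let the fingers close. It gives the time, the measured TCP pose, the force, the opening and the grip force at its end, in the units of the state.
- manip.get_state(): the state, without advancing time (a new reading comes with each control period).
- manip.get_image(name): name is "scene" or "top" or "wrist"; returns the picture (384x512x3 uint8, red, green, blue); there is no depth.
- manip.camera_params(name): a dict with "fx", "fy", "cx", "cy" (pixels), "R" (3x3) and "t" (3): a world point X has camera coordinates R X + t. Camera axes: x right, y down, z forward; pixel columns grow to the right and rows downward; lengths in mm; the calibration is good to about 2 mm. A picture is of the moment at which its call begins: read the wrist's pose just before it. camera_params takes no time and is no camera call; for the wrist camera it gives the pose at the moment of the call.
- manip.finish_job(): hands the job in; it is judged then, once.
Trained networks look in the newest picture that a camera, given by its name, has taken for a name from the list of things; names that differ only in an ending like _2 or _b are one class to them, and where a whole thing is asked for, a point or a joint stands for the part that bears it (a point fixed in the world has none). Each returns a list of dicts, best first, with "conf" (0 to 1); they miss things now and then, are a little off and sometimes report something else, mostly with a low value. They report only what shows in the picture. A call takes as long as a camera call. They do not tell look-alikes from the thing itself.
- manip.boxes_of(name, camera): "centre" ([column, row] in pixels, amid what is visible of it).
- manip.outline_of(name, camera): "pixels" (384x512 bool, what is visible of it) and "centre" ([column, row] in pixels, amid what is visible of it).
- manip.landmark_of(name, camera): "centre" ([column, row] in pixels: a listed point, or the origin of a listed thing).
The state is a dict: "clock": time; "q": joint angles; "qvel": joint speeds; "tau": joint torques, N m; "eef_pos": TCP position; "eef_rot": TCP orientation; "force": force on the tool from outside, world axes, zero at the start; "torque": the same for the moment, N m; "gripper_width": opening from 0.0 (shut) to 1.0 (fully open); "grip_force": force on a finger pad.
Only numpy, scipy, OpenCV 4.12 (cv2) and the standard library are available. Lean on these libraries where they do the work, as an engineer would, in place of code of your own. Each camera call takes 0.05 s, during which the arm holds its last target. There are 200 camera calls.

## Working session

There is one attempt and no reset: what is moved stays moved. The work goes in short steps, Python scripts to look and compute and a tool call to move; the robot and the scene stay as the last step left them, time stands still between calls to the robot, and variables do not carry over. Pictures are saved under pics/ and viewed, at most 14 in all, crops included, and the job is handed in when it is done.

Besides the shell and the picture viewer there is one more tool, called after "Emit:" as name([rows], argument=value, ...), one row to a line, values as JSON. servo_tool: Moves the arm, as the interface text tells. Its arguments: {"type":"object","properties":{"commands":{"type":"array","items":{"type":"array","items":{"type":"array","items":{"type":"number","minimum":-1,"maximum":1}}}},"squeeze":{"type":"number"}},"required":["commands"]}

```bash
mkdir -p pics; ls; cat > h.py <<'E'
import numpy as np, cv2
from workcell import manip
def snap(cam,fn=None,crop=None,scale=1):
    P=manip.camera_params(cam); im=manip.get_image(cam)
    if fn:
        o=im[...,::-1]
        if crop: c0,r0,c1,r1=crop; o=o[r0:r1,c0:c1]
        if scale!=1: o=cv2.resize(o,None,fx=scale,fy=scale,interpolation=cv2.INTER_CUBIC)
        cv2.imwrite('pics/'+fn,o)
    return im,P
def ray(P,px,z):
    R=np.array(P['R']);t=np.array(P['t']).ravel()
    d=R.T@np.array([(px[0]-P['cx'])/P['fx'],(px[1]-P['cy'])/P['fy'],1]); o=-R.T@t
    return o+d*(z-o[2])/d[2]
def proj(P,X):
    c=np.array(P['R'])@np.array(X,float)+np.array(P['t']).ravel()
    return [P['fx']*c[0]/c[2]+P['cx'],P['fy']*c[1]/c[2]+P['cy']]
def st():
    s=manip.get_state(); print('t',round(s['clock'],2),'p',np.round(s['eef_pos'],1),'R',np.round(s['eef_rot'],2).tolist(),'F',np.round(s['force'],1),'w',round(s['gripper_width'],3),'g',round(s['grip_force'],1)); return s
E
python3 - <<'E'
from h import *
st()
for cam in ['top','scene']:
    im,P=snap(cam,cam+'0.png',scale=1.5)
    print(cam,-np.array(P['R']).T@np.array(P['t']).ravel())
    for n,z in [('card1_c',7.5),('nest1',30.5),('nest2',30.5),('nest3',30.5),('tray_handle',45),('lever_grip',305),('lever_hinge',115),('basket_in',6),('pen',0),('jar',0),('bundle',0)]:
        for d in manip.landmark_of(n,cam)[:5]: print(n,np.round(d['centre'],1),round(d['conf'],2),np.round(ray(P,d['centre'],z)[:2],1))
E
```

```text
pics
t 0.0 p [281.6 557.4 249.5] R [[-0.89, 0.45, -0.0], [0.45, 0.89, -0.0], [-0.0, -0.0, -1.0]] F [ 0.1  0.9 -0.4] w 0.997 g 0.0
top [ 241.84473277   55.54536687 1882.71564009]
card1_c [179.4 235.6] 0.69 [403.9 382.8]
card1_c [248.  198.7] 0.46 [554.4 122. ]
nest1 [249.8 196.2] 0.94 [560.5 114.5]
nest1 [299.2 199.6] 0.89 [551.5 -76.3]
nest1 [272.5 198.6] 0.77 [553.1  26.7]
nest2 [249.8 196.2] 0.94 [560.5 114.5]
nest2 [299.2 199.6] 0.89 [551.5 -76.3]
nest2 [272.5 198.6] 0.77 [553.1  26.7]
nest3 [249.8 196.2] 0.94 [560.5 114.5]
nest3 [299.2 199.6] 0.89 [551.5 -76.3]
nest3 [272.5 198.6] 0.77 [553.1  26.7]
tray_handle [278.4 221.2] 0.87 [464.2   2.8]
lever_grip [332.1 158. ] 0.58 [ 648.6 -164.8]
lever_hinge [328.3 145.1] 0.69 [ 747.1 -177.2]
basket_in [377.6 218.1] 0.85 [ 489.9 -382.3]
basket_in [273.  155.8] 0.66 [729.5  27.7]
pen [324.3 236.8] 0.66 [ 413.1 -176.9]
jar [207.2 156.1] 0.79 [724.  289.8]
bundle [376.5 159.9] 0.92 [ 723.4 -383.4]
bundle [298.9 199.5] 0.46 [557.  -77.3]
scene [ 457.36232478 -425.69418441 1238.16477345]
card1_c [220.2 141.5] 0.79 [409.6 390.6]
nest1 [266.6 202.8] 0.97 [545.7 113.6]
nest1 [271.5 226.4] 0.84 [550.7  28. ]
nest1 [278.5 258.1] 0.78 [558.2 -80.1]
nest2 [266.6 202.8] 0.97 [545.7 113.6]
nest2 [271.5 226.4] 0.84 [550.7  28. ]
nest2 [278.5 258.1] 0.78 [558.2 -80.1]
nest3 [266.6 202.8] 0.97 [545.7 113.6]
nest3 [271.5 226.4] 0.84 [550.7  28. ]
nest3 [278.5 258.1] 0.78 [558.2 -80.1]
tray_handle [244.9 232.3] 0.58 [462.4  12.9]
lever_grip [323.4 262.6] 0.87 [ 641.4 -182.9]
lever_grip [215.5 175.8] 0.57 [400.1  86.3]
lever_hinge [353.6 277.6] 0.94 [ 756.2 -187.2]
lever_hinge [230.3 294.5] 0.42 [ 401.9 -191.9]
basket_in [268.3 361.5] 0.66 [ 487.8 -372.1]
basket_in [245.1 229.9] 0.57 [464.1  35.6]
pen [232.1 294.5] 0.49 [ 401.7 -168.7]
jar [312.2 154.6] 0.56 [737.8 298.2]
bundle [345.4 352.5] 0.97 [ 714.  -375.2]
```

View pics/top0.png

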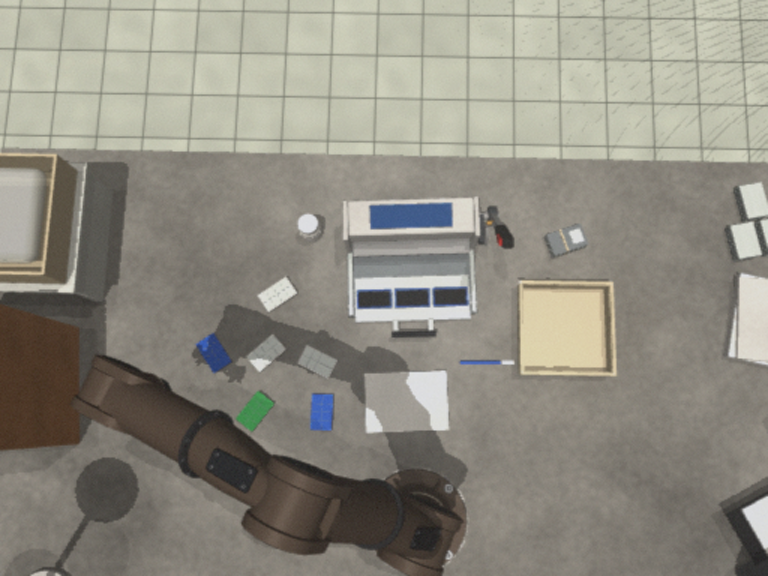

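View pics/scene0.png

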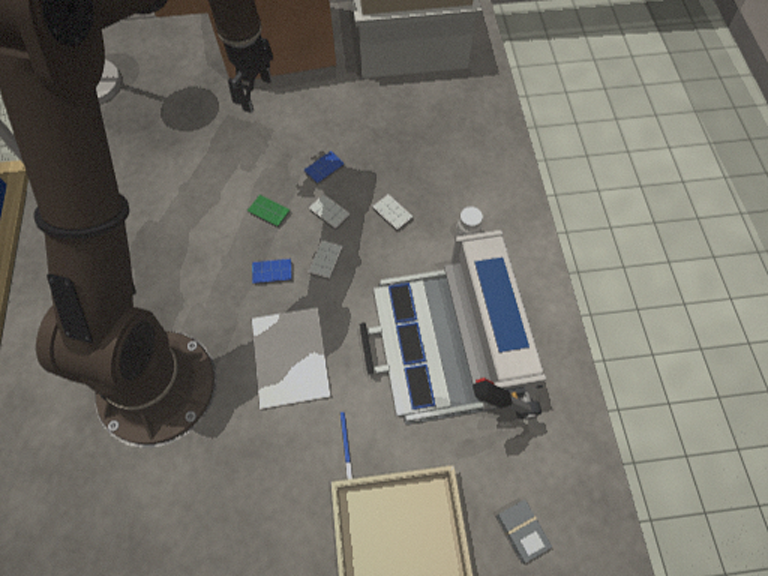

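The top view (1.5x pixels) shows the white/silver cards at (277,293), (265,352) and (318,361). The look-alikes are blue at (213,352) and (322,411), and green at (255,411). There is also a paper sheet at (407,402). The jar (308,224), bundle (566,240) and pen (487,362) are the bystanders. The tray is out, with nests at (375,298), (412,298) and (450,297). I choose the three white cards and will check them close up.

```bash
cat >> h.py <<'E'
def rects(im,P,z,lo=105,smax=40,amin=300,roi=None):
    """white/grey bright blobs -> world rects"""
E
python3 - <<'E'
from h import *
P=manip.camera_params('top')
for n,p in dict(A=(277,293),B=(265,352),C=(318,361),blue=(213,352)).items(): print(n,np.round(ray(P,np.array(p)/1.5,15),0))
im,W=snap('top','c1.png',(120,175,260,300),4)
W=manip.camera_params('wrist'); s=manip.get_state()
R=np.array(W['R']);print('wrist cam',np.round(-R.T@np.array(W['t']).ravel(),0),'axes',np.round(R,2).tolist(),W['fx'],W['cx'],W['cy'])
T=np.array(s['eef_rot']); print('cam in tool',np.round(T.T@(-R.T@np.array(W['t']).ravel()-s['eef_pos']),1), np.round((R@T),2).tolist())
for X in [(560,114.5,33),(553,27,33),(551.5,-76.3,33)]: print(np.round(proj(P,X),1))
E
```

```text
A [561. 369.  15.]
B [407. 392.  15.]
C [387. 255.  15.]
blue [403. 526.  15.]
wrist cam [222. 590. 374.] axes [[0.45, 0.89, 0.0], [0.86, -0.43, 0.27], [0.24, -0.12, -0.96]] 328.53459345982367 256.05106396403755 194.12472754434376
cam in tool [  68.4    1.5 -123.3] [[-0.0, 1.0, -0.0], [-0.96, -0.0, -0.27], [-0.27, 0.0, 0.96]]
[249.8 196.2]
[272.4 198.5]
[299.3 199.5]
```

View pics/c1.png

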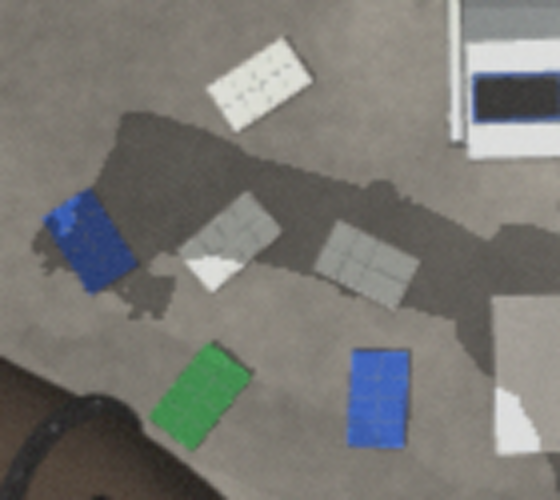

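The crop shows B at (230,240) and C at (365,265) with silver foil grids. A at (260,85) is white with a dotted print, so it needs a closer look. I'll move the wrist over the cards.

Emit:
servo_tool([
  [[1,0.36,-0.44,0.24,0,0,0],[1,0.36,-0.44,0.24,0,0,0],[1,0.36,-0.44,0.24,0,0,0],[1,0.36,-0.44,0.24,0,0,0],[1,0.36,-0.44,0.24,0,0,0]],
])

```text
clock: 1.67
eef_pos: [378.1, 442.9, 313.5]
eef_rot: [[-0.888, 0.459, 0.005], [0.459, 0.888, 0.001], [-0.004, 0.004, -1.0]]
force: [2.3, 0.9, 0.8]
gripper_width: 1.002
grip_force: 0.0
```

Emit:
servo_tool([
  [[1,0.36,-0.44,0.24,0,0,0],[1,0.36,-0.44,0.24,0,0,0],[1,0.36,-0.44,0.24,0,0,0],[1,0.36,-0.44,0.24,0,0,0],[1,0.36,-0.44,0.24,0,0,0]],
])

```text
clock: 2.08
eef_pos: [467.2, 332.2, 373.3]
eef_rot: [[-0.888, 0.459, 0.006], [0.459, 0.888, 0.0], [-0.005, 0.003, -1.0]]
force: [0.5, 0.0, 0.2]
gripper_width: 0.998
grip_force: 0.0
```

```bash
python3 - <<'E'
from h import *
st(); im,P=snap('wrist','w1.png',scale=1.5)
for d in manip.landmark_of('card1_c','wrist'): print(np.round(d['centre']),round(d['conf'],2),np.round(ray(P,d['centre'],7.5)[:2],1))
E
```

```text
t 2.08 p [467.2 332.2 373.3] R [[-0.89, 0.46, 0.01], [0.46, 0.89, 0.0], [-0.0, 0.0, -1.0]] F [0.5 0.  0.2] w 0.998 g 0.0
[271.  93.] 0.93 [408.9 389.9]
```

View pics/w1.png

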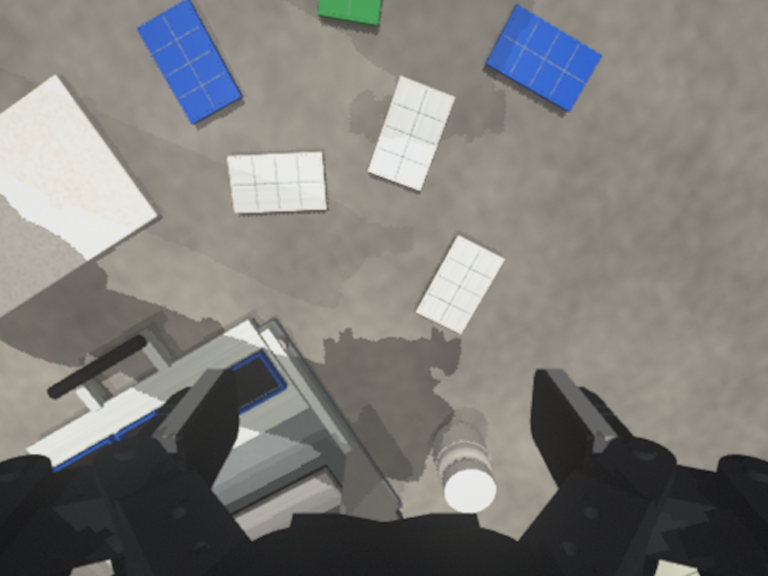

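All three white cards have the same foil grid, at (277,182), (412,133) and (460,285). The blues and the green are excluded. Next I fit rectangles to the cards and find the tray geometry.

```bash
cat >> h.py <<'E'
def cards(im,P,z=15,thr=150,tol=12):
    hsv=cv2.cvtColor(im,cv2.COLOR_RGB2HSV)
    m=((hsv[...,2]>thr)&(hsv[...,1]<45)).astype(np.uint8)
    m=cv2.morphologyEx(m,cv2.MORPH_CLOSE,np.ones((3,3),np.uint8))
    out=[]
    for c in cv2.findContours(m,cv2.RETR_EXTERNAL,cv2.CHAIN_APPROX_NONE)[0]:
        if cv2.contourArea(c)<200: continue
        w=np.array([ray(P,p[0],z)[:2] for p in c],np.float32)
        (x,y),(a,b),_=r=cv2.minAreaRect(w); bx=cv2.boxPoints(r)
        e=[bx[1]-bx[0],bx[2]-bx[1]]; l=max(e,key=np.linalg.norm)
        if abs(max(a,b)-90)<tol and abs(min(a,b)-54)<tol:
            out.append((round(x,1),round(y,1),round(float(np.degrees(np.arctan2(l[1],l[0]))%180),1),round(max(a,b),1),round(min(a,b),1),np.round(proj(P,(x,y,z))).tolist()))
    return out
E
python3 - <<'E'
from h import *
im,P=snap('wrist')
for t in (150,165,180): print(t,cards(im,P,thr=t))
E
```

```text
150 [(488.7, 432.6, 146.9, 81.2, 53.9, [322.0, 136.0])]
165 [(532.9, 166.8, 32.2, 99.0, 42.4, [179.0, 239.0]), (559.3, 373.1, 125.7, 90.5, 54.7, [305.0, 196.0]), (386.1, 261.5, 65.2, 90.5, 54.4, [183.0, 127.0]), (405.6, 394.2, 132.8, 90.3, 54.5, [272.0, 95.0])]
180 [(559.2, 373.2, 125.7, 89.6, 54.0, [305.0, 196.0]), (386.2, 261.6, 65.2, 90.1, 54.2, [183.0, 127.0]), (405.8, 394.3, 132.8, 89.5, 54.1, [273.0, 96.0])]
```

The 180 threshold gives clean card poses. Next I look at the tray and turn the tool so its y axis lies roughly along x.

Emit:
servo_tool([
  [[1,0.1,-0.62,0,0,0,-0.26],[1,0.1,-0.62,0,0,0,-0.26],[1,0.1,-0.62,0,0,0,-0.26],[1,0.1,-0.62,0,0,0,-0.26],[1,0.1,-0.62,0,0,0,-0.26]],
])

```text
clock: 2.65
eef_pos: [487.5, 176.6, 370.2]
eef_rot: [[-0.518, 0.856, 0.0], [0.856, 0.518, -0.002], [-0.002, -0.001, -1.0]]
force: [-0.2, -0.8, 0.0]
gripper_width: 0.999
grip_force: 0.0
```

Emit:
servo_tool([
  [[1,0.1,-0.62,0,0,0,-0.26],[1,0.1,-0.62,0,0,0,-0.26],[1,0.1,-0.62,0,0,0,-0.26],[1,0.1,-0.62,0,0,0,-0.26],[1,0.1,-0.62,0,0,0,-0.26]],
])

```text
clock: 3.07
eef_pos: [511.9, 21.8, 370.1]
eef_rot: [[0.0, 1.0, 0.0], [1.0, -0.0, -0.003], [-0.003, 0.0, -1.0]]
force: [-0.3, -0.5, 0.2]
gripper_width: 1.001
grip_force: 0.0
```

```bash
python3 - <<'E'
from h import *
s=st(); print(np.round(s['q']));im,P=snap('wrist','w2.png',scale=1.5)
for n,z in [('nest1',30.5),('tray_handle',45),('lever_grip',305),('lever_hinge',115)]:
  for d in manip.landmark_of(n,'wrist'): print(n,np.round(d['centre']),round(d['conf'],2),np.round(ray(P,d['centre'],z)[:2],1))
hsv=cv2.cvtColor(im,cv2.COLOR_RGB2HSV)
m=((hsv[...,0]>100)&(hsv[...,0]<130)&(hsv[...,1]>110)).astype(np.uint8)
for c in cv2.findContours(m,cv2.RETR_EXTERNAL,cv2.CHAIN_APPROX_NONE)[0]:
    if cv2.contourArea(c)<150: continue
    w=np.array([ray(P,p[0],33)[:2] for p in c],np.float32); r=cv2.minAreaRect(w); print(cv2.contourArea(c),np.round(r[0],1),np.round(r[1],1),round(r[2],1))
E
```

```text
t 3.07 p [511.9  21.8 370.1] R [[0.0, 1.0, 0.0], [1.0, -0.0, -0.0], [-0.0, 0.0, -1.0]] F [-0.3 -0.5  0.2] w 1.001 g 0.0
[-31.   9.  26.  96.  -4.  76.  -3.]
nest1 [284. 150.] 0.69 [552.4  25.3]
nest1 [288. 217.] 0.67 [560.7 -74.3]
nest1 [286.  82.] 0.55 [552.7 116.3]
tray_handle [183. 267.] 0.39 [ 402. -149.]
250.5 [ 401.3 -141.9] [ 8.3 98.4] 1.4
1730.0 [560.  -74.9] [46.5 91.2] 2.9
2020.0 [555.1  22.2] [47.3 89.1] 3.0
11296.5 [827.1   5. ] [ 85.6 284.6] 3.0
2418.5 [550.1 119.5] [47. 89.] 3.1
```

View pics/w2.png

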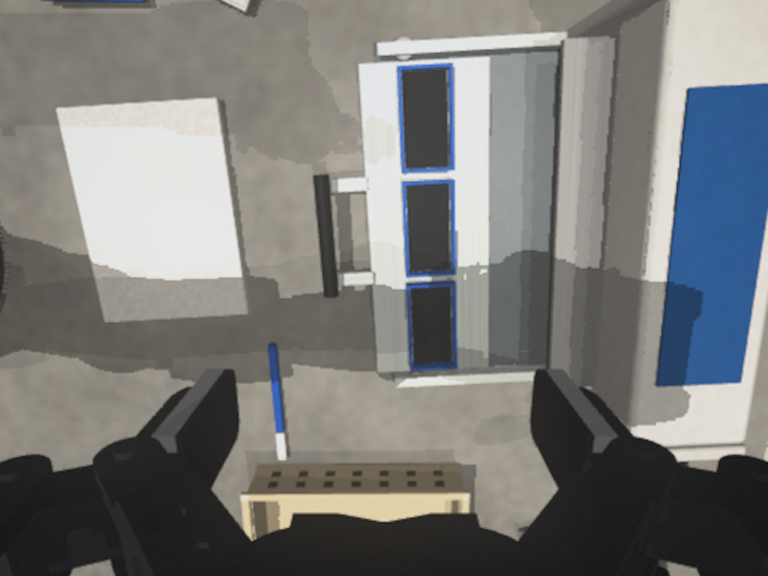

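The nests are N1 (560,-75), N2 (555,22) and N3 (550,119.5), with the tray yawed +3°. I move to card A.

Emit:
servo_tool([
  [[1,0.1,0.7,0,0,0,0.15],[1,0.1,0.7,0,0,0,0.15],[1,0.1,0.7,0,0,0,0.15],[1,0.1,0.7,0,0,0,0.15],[1,0.1,0.7,0,0,0,0.15]],
])

```text
clock: 3.73
eef_pos: [535.1, 213.0, 369.0]
eef_rot: [[-0.335, 0.942, -0.002], [0.942, 0.335, 0.003], [0.004, -0.001, -1.0]]
force: [-0.5, 0.7, -0.8]
gripper_width: 1.0
grip_force: 0.0
```

Emit:
servo_tool([
  [[1,0.1,0.7,0,0,0,0.15],[1,0.1,0.7,0,0,0,0.15],[1,0.1,0.7,0,0,0,0.15],[1,0.1,0.7,0,0,0,0.15],[1,0.1,0.7,0,0,0,0.15]],
])

```text
clock: 4.15
eef_pos: [558.5, 387.5, 368.0]
eef_rot: [[-0.609, 0.794, -0.004], [0.794, 0.609, 0.003], [0.005, -0.001, -1.0]]
force: [-2.5, 0.5, -0.6]
gripper_width: 0.999
grip_force: 0.0
```

Emit:
servo_tool([
  [[1,0,0,-0.8,0,0,0],[1,0,0,-0.8,0,0,0],[1,0,0,-0.8,0,0,0],[1,0,0,-0.8,0,0,0],[1,0,0,-0.8,0,0,0]],
])

```text
clock: 4.57
eef_pos: [559.4, 378.7, 166.7]
eef_rot: [[-0.602, 0.799, -0.003], [0.799, 0.602, -0.001], [0.001, -0.003, -1.0]]
force: [0.6, 0.7, 0.3]
gripper_width: 1.0
grip_force: 0.0
```

```bash
cat >> h.py <<'E'
def yaw(R): return np.degrees(np.arctan2(R[1][1],R[0][1]))
def plan(x,y,long,z=None):
    "shift (scaled) from measured pose so that tool y is across the card"
    s=manip.get_state(); p=np.array(s['eef_pos']); d=(long-90-yaw(s['eef_rot'])+90)%180-90
    print('shift mm',np.round([x-p[0],y-p[1],(z or p[2])-p[2]],1),'scaled',np.round((np.array([x,y,z or p[2]])-p)/250,3),'turn',round(d,1),'scaled',round(d/120,3))
E
python3 - <<'E'
from h import *
st(); im,P=snap('wrist'); c=cards(im,P,thr=180); print(c)
for k in c: plan(*k[:3],z=22)
E
```

```text
t 4.57 p [559.4 378.7 166.7] R [[-0.6, 0.8, -0.0], [0.8, 0.6, -0.0], [0.0, -0.0, -1.0]] F [0.6 0.7 0.3] w 1.0 g 0.0
[(558.5, 374.5, 125.3, 87.6, 53.7, [251.0, 188.0]), (388.5, 266.9, 65.2, 79.0, 53.6, [16.0, 170.0]), (407.5, 392.7, 132.6, 85.1, 53.8, [110.0, 57.0])]
shift mm [   1.8   -2.4 -138.1] scaled [ 0.007 -0.01  -0.552] turn -1.7 scaled -0.014
shift mm [-168.2 -110.  -138.1] scaled [-0.673 -0.44  -0.552] turn -61.8 scaled -0.515
shift mm [-149.2   15.8 -138.1] scaled [-0.597  0.063 -0.552] turn 5.6 scaled 0.047
```

Emit:
servo_tool([
  [[1,0.005,-0.01,-0.2,0,0,-0.012],[1,0.005,-0.01,-0.4,0,0,-0.012],[1,0.005,-0.01,-0.4,0,0,-0.012],[1,0.005,-0.01,-0.4,0,0,-0.012],[1,0.005,-0.01,-0.4,0,0,-0.012]],
])

```text
clock: 5.03
eef_pos: [562.5, 376.3, 70.6]
eef_rot: [[-0.58, 0.815, -0.001], [0.815, 0.58, -0.0], [0.0, -0.001, -1.0]]
force: [-0.3, 0.2, 0.5]
gripper_width: 1.002
grip_force: 0.0
```

Emit:
servo_tool([
  [[1,0,0,0,0,0,0]],
])

```text
clock: 5.12
eef_pos: [564.0, 376.8, 72.6]
eef_rot: [[-0.58, 0.815, 0.002], [0.815, 0.58, 0.002], [0.0, 0.003, -1.0]]
force: [0.4, -0.4, 0.3]
gripper_width: 1.001
grip_force: 0.0
```

Emit:
servo_tool([
  [[1,-0.018,-0.008,-0.1,0,0,0],[1,-0.018,-0.008,-0.2,0,0,0],[1,-0.018,-0.008,-0.2,0,0,0],[1,-0.018,-0.008,-0.2,0,0,0]],
])

```text
clock: 5.45
eef_pos: [558.9, 373.9, 21.6]
eef_rot: [[-0.579, 0.815, 0.0], [0.815, 0.579, 0.001], [0.0, 0.001, -1.0]]
force: [0.8, 0.5, 0.3]
gripper_width: 0.998
grip_force: 0.0
```

Emit:
servo_tool([
  [[0.3,0,0,0,0,0,0],[0.3,0,0,0,0,0,0],[0.3,0,0,0,0,0,0],[0.3,0,0,0,0,0,0],[0.3,0,0,0,0,0,0]],
], squeeze=30)

```text
clock: 5.87
eef_pos: [559.8, 374.1, 22.5]
eef_rot: [[-0.579, 0.816, 0.002], [0.816, 0.579, 0.002], [0.0, 0.003, -1.0]]
force: [-1.0, -0.2, 7.2]
gripper_width: 0.617
grip_force: 30.3
```

Emit:
servo_tool([
  [[0.3,0,0,0,0,0,0],[0.3,0,0,0,0,0,0],[0.3,0,0,0,0,0,0]],
])

```text
clock: 6.12
eef_pos: [559.8, 374.1, 22.5]
eef_rot: [[-0.579, 0.816, 0.002], [0.816, 0.579, 0.002], [0.0, 0.003, -1.0]]
force: [-1.6, -1.1, 6.4]
gripper_width: 0.62
grip_force: 30.3
```

Card A is gripped. I lift it and carry it over nest 3, then check how it sits in the hand.

Emit:
servo_tool([
  [[0.3,0,0,0.1,0,0,0],[0.3,0,0,0.25,0,0,0],[0.3,0,0,0.4,0,0,0],[0.3,0,0,0.44,0,0,0],[0.3,0,0,0.44,0,0,0]],
], squeeze=40)

```text
clock: 6.53
eef_pos: [561.1, 374.8, 135.7]
eef_rot: [[-0.578, 0.816, 0.007], [0.816, 0.578, 0.005], [0.0, 0.009, -1.0]]
force: [0.9, 0.2, 0.3]
gripper_width: 0.616
grip_force: 42.6
```

Emit:
servo_tool([
  [[0.3,-0.004,-0.1,0,0,0,-0.03],[0.3,-0.008,-0.22,0,0,0,-0.06],[0.3,-0.012,-0.34,0,0,0,-0.09],[0.3,-0.015,-0.44,0,0,0,-0.12],[0.3,-0.018,-0.508,0,0,0,-0.135]],
])

```text
clock: 6.95
eef_pos: [553.9, 243.0, 130.0]
eef_rot: [[-0.323, 0.946, -0.001], [0.946, 0.323, -0.001], [-0.001, -0.001, -1.0]]
force: [-0.3, -0.4, -1.0]
gripper_width: 0.617
grip_force: 42.6
```

Emit:
servo_tool([
  [[0.3,-0.004,-0.12,0,0,0,-0.03],[0.3,-0.008,-0.26,0,0,0,-0.06],[0.3,-0.012,-0.4,0,0,0,-0.1],[0.3,-0.015,-0.48,0,0,0,-0.13],[0.3,-0.017,-0.508,0,0,0,-0.135]],
])

```text
clock: 7.37
eef_pos: [549.8, 115.3, 130.3]
eef_rot: [[-0.043, 0.999, -0.0], [0.999, 0.043, -0.001], [-0.001, -0.0, -1.0]]
force: [0.2, 1.0, -0.1]
gripper_width: 0.615
grip_force: 42.6
```

Emit:
servo_tool([
  [[0.3,0,0,0,0,0,0],[0.3,0,0,0,0,0,0],[0.3,0,0,0,0,0,0]],
])

```text
clock: 7.62
eef_pos: [549.9, 121.7, 130.2]
eef_rot: [[-0.055, 0.998, -0.0], [0.998, 0.055, 0.001], [0.001, 0.0, -1.0]]
force: [-0.0, 0.6, -0.7]
gripper_width: 0.616
grip_force: 42.6
```

```bash
python3 - <<'E'
from h import *
s=st(); im,P=snap('wrist','w3.png',scale=1.5); print(cards(im,P,z=s['eef_pos'][2]-7,thr=175,tol=20))
E
```

```text
t 7.62 p [549.9 121.7 130.2] R [[-0.06, 1.0, -0.0], [1.0, 0.06, 0.0], [0.0, 0.0, -1.0]] F [-0.   0.6 -0.7] w 0.616 g 42.6
[]
```

View pics/w3.png

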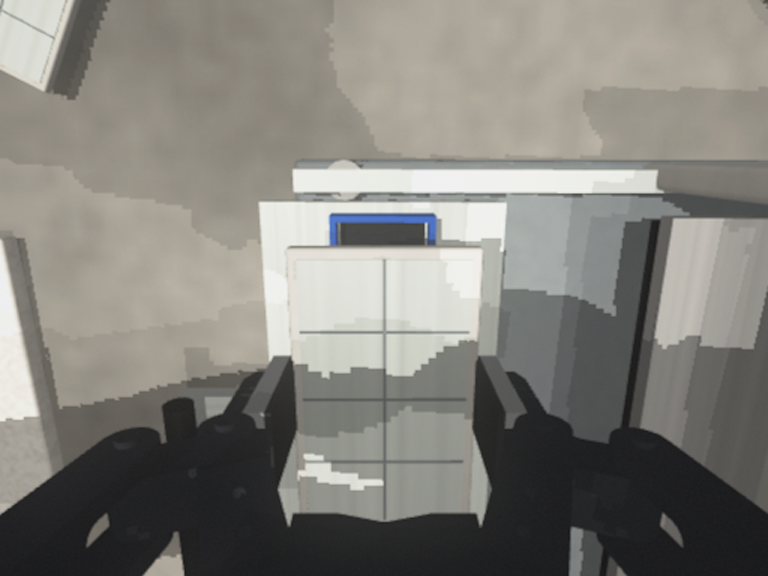

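```bash
cat >> h.py <<'E'
def held(P,px,zt,ang=93):
    e=ray(P,np.array(px)/1.5,zt)[:2]; a=np.radians(ang); c=e-45*np.array([np.cos(a),np.sin(a)]); return np.round(c,1)
E
python3 - <<'E'
from h import *
s=st();P=manip.camera_params('wrist')
print(held(P,(385.5,248),s['eef_pos'][2]-6.5),held(P,(383,214),33), np.round(ray(P,(330/1.5,214/1.5),33),1),np.round(ray(P,(436/1.5,214/1.5),33),1))
E
```

```text
t 7.67 p [549.9 121.7 130.1] R [[-0.06, 1.0, -0.0], [1.0, 0.06, 0.0], [0.0, -0.0, -1.0]] F [-0.1  0.2 -0. ] w 0.612 g 42.6
[551. 122.] [550.3 120.3] [524.4 164.   33. ] [571.5 166.5  33. ]
```

Emit:
servo_tool([
  [[0.3,-0.003,-0.008,-0.1,0,0,0],[0.3,-0.003,-0.008,-0.2,0,0,0],[0.3,-0.003,-0.008,-0.28,0,0,0],[0.3,-0.003,-0.008,-0.28,0,0,0],[0.3,-0.003,-0.008,-0.28,0,0,0]],
])

```text
clock: 8.08
eef_pos: [548.5, 118.3, 59.7]
eef_rot: [[-0.053, 0.999, -0.002], [0.999, 0.053, -0.0], [-0.0, -0.002, -1.0]]
force: [0.8, -0.1, -0.2]
gripper_width: 0.614
grip_force: 42.6
```

Emit:
servo_tool([
  [[0.3,0,0,-0.03,0,0,0],[0.3,0,0,-0.05,0,0,0],[0.3,0,0,-0.06,0,0,0],[0.3,0,0,-0.06,0,0,0]],
])

```text
clock: 8.42
eef_pos: [549.6, 117.7, 45.7]
eef_rot: [[-0.052, 0.999, 0.001], [0.999, 0.052, 0.001], [0.0, 0.001, -1.0]]
force: [-0.2, 0.2, -0.5]
gripper_width: 0.617
grip_force: 42.6
```

Emit:
servo_tool([
  [[0.8,0,0,0,0,0,0],[0.8,0,0,0,0,0,0],[0.8,0,0,0,0,0,0],[0.8,0,0,0,0,0,0]],
])

```text
clock: 8.75
eef_pos: [549.2, 117.4, 45.5]
eef_rot: [[-0.051, 0.999, 0.0], [0.999, 0.051, 0.0], [0.0, 0.0, -1.0]]
force: [-0.3, -1.3, 0.1]
gripper_width: 0.8
grip_force: 0.0
```

Emit:
servo_tool([
  [[0.8,0,0,0.1,0,0,0],[0.8,0,0,0.3,0,0,0],[0.8,0,0,0.5,0,0,0],[0.8,0,0,0.6,0,0,0],[0.8,0,0,0.6,0,0,0]],
])

```text
clock: 9.17
eef_pos: [553.1, 117.7, 203.2]
eef_rot: [[-0.051, 0.999, 0.011], [0.999, 0.051, 0.004], [0.003, 0.011, -1.0]]
force: [1.0, 0.1, 0.7]
gripper_width: 0.796
grip_force: 0.0
```

```bash
python3 - <<'E'
from h import *
s=st(); im,P=snap('wrist','w4.png',scale=1.5); 
for z in (15,38): print(cards(im,P,z=z,thr=180))
E
```

```text
t 9.17 p [553.1 117.7 203.2] R [[-0.05, 1.0, 0.01], [1.0, 0.05, 0.0], [0.0, 0.01, -1.0]] F [1.  0.1 0.7] w 0.796 g 0.0
[]
[]
```

View pics/w4.png

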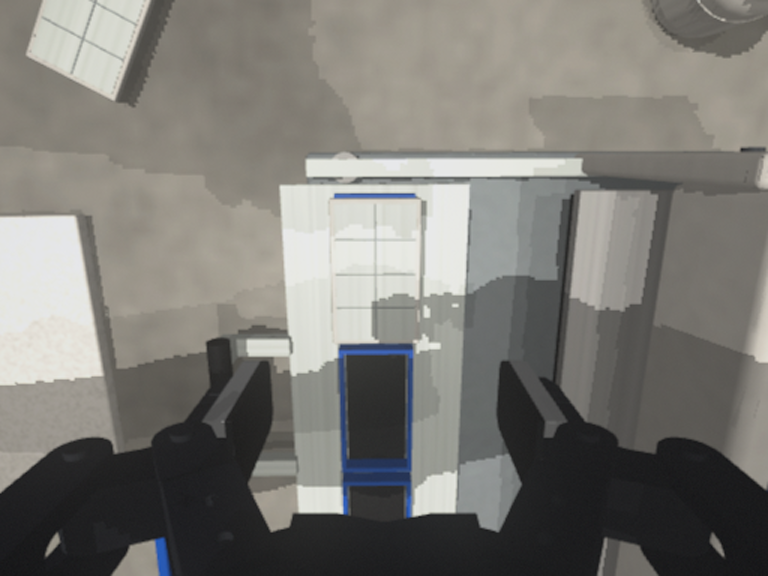

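Card A is seated flat in nest 3 (foil at (375,270), with a thin blue strip at the end). Next is card C.

Emit:
servo_tool([
  [[1,-0.33,0.29,0,0,0,-0.115],[1,-0.33,0.29,0,0,0,-0.115],[1,-0.33,0.29,0,0,0,-0.115],[1,-0.33,0.29,0,0,0,-0.115]],
])

```text
clock: 9.55
eef_pos: [461.2, 194.2, 194.0]
eef_rot: [[0.182, 0.983, -0.005], [0.983, -0.182, 0.001], [-0.0, -0.005, -1.0]]
force: [-0.6, 1.0, -0.1]
gripper_width: 1.001
grip_force: 0.0
```

Emit:
servo_tool([
  [[1,-0.32,0.287,-0.2,0,0,-0.116],[1,-0.32,0.287,-0.2,0,0,-0.116],[1,-0.32,0.287,-0.2,0,0,-0.116],[1,-0.32,0.287,-0.2,0,0,-0.116],[1,-0.32,0.287,-0.2,0,0,-0.116]],
])

```text
clock: 9.97
eef_pos: [384.4, 262.2, 144.0]
eef_rot: [[0.415, 0.91, -0.003], [0.91, -0.415, -0.002], [-0.003, -0.001, -1.0]]
force: [0.1, -0.8, 0.1]
gripper_width: 0.997
grip_force: 0.0
```

Emit:
servo_tool([
  [[1,0,0,0,0,0,0],[1,0,0,0,0,0,0],[1,0,0,0,0,0,0]],
])

```text
clock: 10.22
eef_pos: [387.8, 260.8, 145.7]
eef_rot: [[0.421, 0.907, 0.001], [0.907, -0.421, 0.0], [0.001, 0.001, -1.0]]
force: [0.5, 0.8, -0.4]
gripper_width: 1.004
grip_force: 0.0
```

```bash
python3 - <<'E'
from h import *
st(); im,P=snap('wrist','w5.png',scale=1.5); c=cards(im,P,thr=180); print(c)
for k in c: plan(*k[:3],z=24)
E
```

```text
t 10.22 p [387.8 260.8 145.7] R [[0.42, 0.91, 0.0], [0.91, -0.42, 0.0], [0.0, 0.0, -1.0]] F [ 0.5  0.8 -0.4] w 1.004 g 0.0
[(386.0, 261.5, 65.0, 88.8, 53.7, [253.0, 193.0]), (405.6, 394.2, 132.9, 89.5, 53.8, [198.0, 15.0])]
shift mm [  -1.6    0.7 -121.7] scaled [-0.007  0.003 -0.487] turn -0.1 scaled -0.001
shift mm [  18.   133.4 -121.7] scaled [ 0.072  0.533 -0.487] turn 67.8 scaled 0.565
```

Emit:
servo_tool([
  [[1,-0.007,0.003,-0.12,0,0,0],[1,-0.007,0.003,-0.26,0,0,0],[1,-0.007,0.003,-0.4,0,0,0],[1,-0.007,0.003,-0.48,0,0,0],[1,-0.007,0.003,-0.484,0,0,0]],
])

```text
clock: 10.68
eef_pos: [383.8, 260.4, 21.4]
eef_rot: [[0.42, 0.907, -0.004], [0.907, -0.42, -0.004], [-0.005, -0.002, -1.0]]
force: [-0.0, -0.6, -0.1]
gripper_width: 1.0
grip_force: 0.0
```

Emit:
servo_tool([
  [[0.3,0,0,0,0,0,0],[0.3,0,0,0,0,0,0],[0.3,0,0,0,0,0,0],[0.3,0,0,0,0,0,0],[0.3,0,0,0,0,0,0]],
], squeeze=30)

```text
clock: 11.1
eef_pos: [386.0, 262.8, 26.0]
eef_rot: [[0.419, 0.908, 0.002], [0.908, -0.419, 0.002], [0.003, 0.001, -1.0]]
force: [0.7, -2.6, 8.8]
gripper_width: 0.617
grip_force: 31.5
```

Emit:
servo_tool([
  [[0.3,0,0,0,0,0,0],[0.3,0,0,0,0,0,0],[0.3,0,0,0,0,0,0]],
], squeeze=40)

```text
clock: 11.35
eef_pos: [386.0, 262.8, 26.1]
eef_rot: [[0.419, 0.908, 0.002], [0.908, -0.419, 0.002], [0.003, 0.001, -1.0]]
force: [-0.0, -2.4, 10.1]
gripper_width: 0.611
grip_force: 39.8
```

Emit:
servo_tool([
  [[0.3,0,0,0.1,0,0,0],[0.3,0,0,0.25,0,0,0],[0.3,0,0,0.4,0,0,0],[0.3,0,0,0.44,0,0,0],[0.3,0,0,0.44,0,0,0]],
])

```text
clock: 11.77
eef_pos: [386.6, 264.0, 138.2]
eef_rot: [[0.419, 0.908, 0.005], [0.908, -0.419, 0.006], [0.007, 0.002, -1.0]]
force: [0.9, 0.4, -0.6]
gripper_width: 0.612
grip_force: 43.0
```

Emit:
servo_tool([
  [[0.3,0.06,-0.09,0,0,0,0.025],[0.3,0.14,-0.2,0,0,0,0.05],[0.3,0.23,-0.33,0,0,0,0.08],[0.3,0.3,-0.42,0,0,0,0.11],[0.3,0.338,-0.479,0,0,0,0.117]],
])

```text
clock: 12.18
eef_pos: [471.0, 139.5, 134.3]
eef_rot: [[0.185, 0.983, 0.001], [0.983, -0.185, -0.001], [-0.0, 0.001, -1.0]]
force: [0.2, -0.4, -0.7]
gripper_width: 0.608
grip_force: 43.0
```

Emit:
servo_tool([
  [[0.3,0.08,-0.11,0,0,0,0.025],[0.3,0.17,-0.24,0,0,0,0.06],[0.3,0.26,-0.37,0,0,0,0.09],[0.3,0.32,-0.45,0,0,0,0.11],[0.3,0.338,-0.479,0,0,0,0.117]],
])

```text
clock: 12.6
eef_pos: [555.9, 17.9, 134.1]
eef_rot: [[-0.055, 0.998, 0.002], [0.998, 0.055, -0.002], [-0.002, 0.002, -1.0]]
force: [-0.4, -0.0, -0.3]
gripper_width: 0.611
grip_force: 43.0
```

Emit:
servo_tool([
  [[0.3,0,0,0,0,0,0],[0.3,0,0,0,0,0,0],[0.3,0,0,0,0,0,0]],
])

```text
clock: 12.85
eef_pos: [552.9, 24.2, 133.8]
eef_rot: [[-0.059, 0.998, -0.001], [0.998, 0.059, 0.001], [0.001, -0.001, -1.0]]
force: [0.1, 0.4, -0.7]
gripper_width: 0.613
grip_force: 43.0
```

```bash
python3 - <<'E'
from h import *
s=st(); im,P=snap('wrist','w6.png',scale=1.5)
# far edge of the held card: brightness profile near column of TCP, sample lines
g=cv2.cvtColor(im,cv2.COLOR_RGB2GRAY).astype(int)
for c in (200,225,250,275,310): print(c,g[80:200:2,c].tolist())
E
```

```text
t 12.85 p [552.9  24.2 133.8] R [[-0.06, 1.0, -0.0], [1.0, 0.06, 0.0], [0.0, -0.0, -1.0]] F [ 0.1  0.4 -0.7] w 0.613 g 43.0
200 [224, 225, 225, 225, 225, 225, 225, 225, 225, 225, 225, 225, 225, 226, 225, 224, 225, 225, 225, 225, 225, 225, 224, 225, 225, 225, 224, 224, 223, 223, 223, 223, 222, 222, 221, 221, 222, 221, 221, 221, 220, 219, 219, 130, 186, 211, 211, 201, 212, 212, 211, 212, 212, 211, 211, 210, 207, 206, 206, 204]
225 [223, 224, 223, 223, 224, 223, 223, 222, 213, 193, 223, 222, 222, 222, 222, 222, 222, 221, 221, 221, 221, 220, 221, 221, 220, 215, 214, 201, 216, 216, 216, 121, 104, 110, 109, 109, 110, 109, 108, 101, 101, 100, 100, 115, 190, 213, 213, 205, 213, 213, 213, 212, 212, 212, 211, 211, 211, 211, 211, 210]
250 [232, 232, 232, 229, 225, 225, 225, 224, 215, 184, 224, 224, 224, 224, 224, 223, 223, 223, 223, 223, 223, 223, 222, 222, 222, 221, 212, 199, 211, 218, 218, 121, 97, 106, 85, 70, 69, 68, 67, 67, 67, 67, 68, 109, 190, 212, 211, 205, 216, 216, 215, 215, 215, 215, 215, 215, 215, 214, 213, 213]
275 [232, 232, 232, 232, 232, 232, 232, 232, 228, 199, 231, 232, 231, 231, 231, 231, 231, 231, 231, 219, 218, 218, 218, 218, 218, 216, 211, 204, 171, 217, 217, 150, 96, 105, 94, 69, 68, 68, 69, 67, 67, 62, 63, 103, 187, 207, 206, 199, 211, 211, 211, 210, 210, 210, 210, 210, 209, 210, 209, 209]
310 [232, 232, 232, 232, 232, 232, 232, 232, 232, 232, 232, 232, 232, 232, 232, 232, 232, 232, 232, 232, 232, 231, 231, 218, 218, 218, 218, 218, 217, 218, 217, 217, 217, 223, 224, 224, 224, 223, 223, 224, 224, 168, 168, 131, 210, 229, 228, 223, 230, 231, 231, 231, 231, 231, 231, 230, 211, 211, 211, 210]
```

View pics/w6.png

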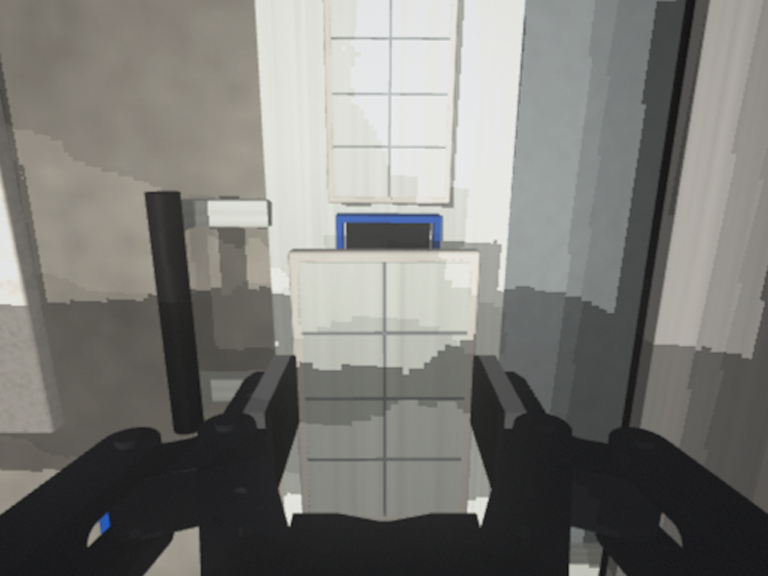

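Card C is held square, its far edge at (385,251). The nest 2 rim is at (388,214). Card A sits at (390,100).

```bash
python3 - <<'E'
from h import *
s=st();P=manip.camera_params('wrist')
print(held(P,(385.5,252),s['eef_pos'][2]-8.5),held(P,(388.5,214),33), np.round(ray(P,(390/1.5,203/1.5),38),1))
E
```

```text
t 12.9 p [552.9  24.5 134. ] R [[-0.06, 1.0, -0.0], [1.0, 0.06, 0.0], [0.0, -0.0, -1.0]] F [-0.8  0.8 -0.2] w 0.612 g 43.0
[554.   23.4] [555.6  22.8] [553.6  73.2  38. ]
```

Emit:
servo_tool([
  [[0.3,0.006,-0.004,-0.1,0,0,0],[0.3,0.006,-0.004,-0.2,0,0,0],[0.3,0.006,-0.004,-0.28,0,0,0],[0.3,0.006,-0.004,-0.28,0,0,0],[0.3,0.006,-0.004,-0.28,0,0,0]],
])

```text
clock: 13.32
eef_pos: [554.2, 23.0, 63.9]
eef_rot: [[-0.059, 0.998, -0.002], [0.998, 0.059, -0.0], [0.0, -0.002, -1.0]]
force: [1.1, -0.2, 0.5]
gripper_width: 0.611
grip_force: 43.0
```

Emit:
servo_tool([
  [[0.3,0,0,-0.03,0,0,0],[0.3,0,0,-0.05,0,0,0],[0.3,0,0,-0.062,0,0,0],[0.3,0,0,-0.062,0,0,0]],
])

```text
clock: 13.65
eef_pos: [556.0, 22.2, 49.3]
eef_rot: [[-0.058, 0.998, 0.002], [0.998, 0.058, 0.0], [0.0, 0.002, -1.0]]
force: [0.4, 0.3, 0.1]
gripper_width: 0.609
grip_force: 43.0
```

Emit:
servo_tool([
  [[0.8,0,0,0,0,0,0],[0.8,0,0,0,0,0,0],[0.8,0,0,0,0,0,0],[0.8,0,0,0,0,0,0]],
])

```text
clock: 13.98
eef_pos: [555.4, 21.8, 48.9]
eef_rot: [[-0.058, 0.998, 0.0], [0.998, 0.058, 0.0], [0.0, 0.0, -1.0]]
force: [-0.3, -0.5, -0.8]
gripper_width: 0.796
grip_force: 0.0
```

Emit:
servo_tool([
  [[0.8,0,0,0.1,0,0,0],[0.8,0,0,0.3,0,0,0],[0.8,0,0,0.5,0,0,0],[0.8,0,0,0.6,0,0,0],[0.8,0,0,0.6,0,0,0]],
])

```text
clock: 14.4
eef_pos: [559.3, 21.6, 206.7]
eef_rot: [[-0.057, 0.998, 0.012], [0.998, 0.057, 0.002], [0.001, 0.012, -1.0]]
force: [1.5, -0.4, -0.0]
gripper_width: 0.802
grip_force: 0.0
```

Emit:
servo_tool([
  [[1,-0.2,0.496,0,0,0,0.11],[1,-0.2,0.496,0,0,0,0.11],[1,-0.2,0.496,0,0,0,0.11],[1,-0.2,0.496,0,0,0,0.11]],
])

```text
clock: 14.73
eef_pos: [502.3, 153.0, 198.7]
eef_rot: [[-0.292, 0.956, -0.002], [0.956, 0.292, 0.003], [0.004, -0.001, -1.0]]
force: [-0.5, 0.2, -0.2]
gripper_width: 1.001
grip_force: 0.0
```

Emit:
servo_tool([
  [[1,-0.2,0.496,0,0,0,0.11],[1,-0.2,0.496,0,0,0,0.11],[1,-0.2,0.496,0,0,0,0.11],[1,-0.2,0.496,0,0,0,0.11]],
])

```text
clock: 15.07
eef_pos: [451.8, 277.0, 198.7]
eef_rot: [[-0.503, 0.864, -0.001], [0.864, 0.503, 0.003], [0.004, 0.0, -1.0]]
force: [0.3, 1.0, 0.0]
gripper_width: 0.998
grip_force: 0.0
```

Emit:
servo_tool([
  [[1,-0.2,0.496,-0.2,0,0,0.11],[1,-0.2,0.496,-0.2,0,0,0.11],[1,-0.2,0.496,-0.2,0,0,0.11],[1,-0.2,0.496,-0.2,0,0,0.11],[1,-0.2,0.496,-0.2,0,0,0.11]],
])

```text
clock: 15.48
eef_pos: [401.7, 398.1, 146.9]
eef_rot: [[-0.686, 0.728, -0.003], [0.728, 0.686, 0.0], [0.002, -0.002, -1.0]]
force: [-0.0, 0.3, 0.8]
gripper_width: 1.0
grip_force: 0.0
```

Emit:
servo_tool([
  [[1,0,0,0,0,0,0],[1,0,0,0,0,0,0],[1,0,0,0,0,0,0]],
])

```text
clock: 15.73
eef_pos: [406.6, 392.4, 149.3]
eef_rot: [[-0.679, 0.734, 0.001], [0.734, 0.679, -0.0], [-0.001, 0.001, -1.0]]
force: [-0.3, 0.3, 0.2]
gripper_width: 1.005
grip_force: 0.0
```

```bash
python3 - <<'E'
from h import *
st(); im,P=snap('wrist'); c=cards(im,P,thr=180); print(c)
for k in c: plan(*k[:3],z=24)
E
```

```text
t 15.73 p [406.6 392.4 149.3] R [[-0.68, 0.73, 0.0], [0.73, 0.68, -0.0], [-0.0, 0.0, -1.0]] F [-0.3  0.3  0.2] w 1.005 g 0.0
[]
```

```bash
python3 - <<'E'
from h import *
st(); im,P=snap('wrist','w7.png',scale=1.5)
for t in (140,150,160,170,190,200): print(t,cards(im,P,thr=t))
E
```

```text
t 15.78 p [406.6 392.5 149.4] R [[-0.68, 0.73, 0.0], [0.73, 0.68, 0.0], [-0.0, 0.0, -1.0]] F [0.  0.2 0.3] w 1.0 g 0.0
140 []
150 []
160 []
170 [(442.6, 297.3, 72.8, 80.0, 42.4, [211.0, 292.0])]
190 [(405.2, 394.5, 132.7, 89.3, 54.2, [254.0, 187.0])]
200 [(405.5, 394.2, 132.8, 88.6, 53.9, [254.0, 187.0])]
```

View pics/w7.png

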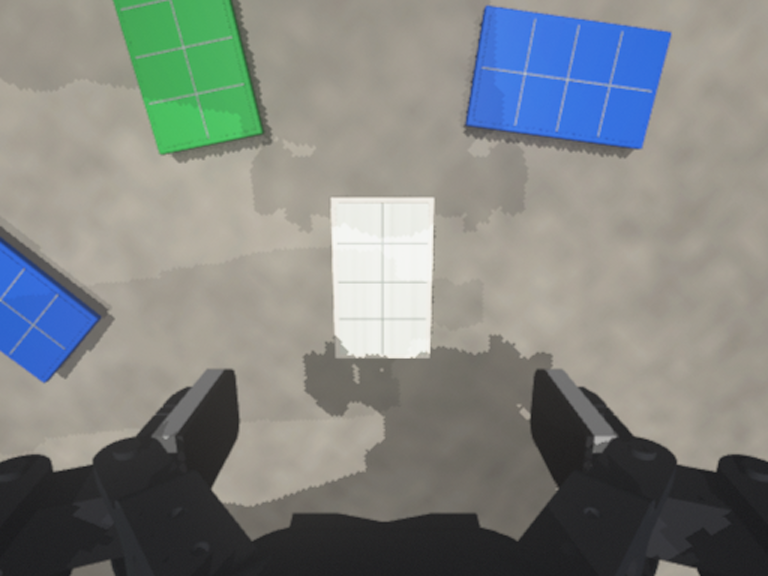

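The only thing under the gripper is white card B, at (382,278). The blues and the green are clear of the fingers.

Emit:
servo_tool([
  [[1,-0.005,0.007,-0.12,0,0,0],[1,-0.005,0.007,-0.26,0,0,0],[1,-0.005,0.007,-0.4,0,0,0],[1,-0.005,0.007,-0.48,0,0,0],[1,-0.005,0.007,-0.498,0,0,0]],
])

```text
clock: 16.25
eef_pos: [403.1, 393.2, 21.3]
eef_rot: [[-0.68, 0.733, -0.003], [0.733, 0.68, -0.004], [-0.001, -0.005, -1.0]]
force: [1.2, -0.3, 0.3]
gripper_width: 0.998
grip_force: 0.0
```

Emit:
servo_tool([
  [[0.3,0,0,0,0,0,0],[0.3,0,0,0,0,0,0],[0.3,0,0,0,0,0,0],[0.3,0,0,0,0,0,0],[0.3,0,0,0,0,0,0]],
], squeeze=30)

```text
clock: 16.67
eef_pos: [405.2, 396.3, 26.3]
eef_rot: [[-0.681, 0.733, 0.002], [0.733, 0.681, 0.002], [0.0, 0.003, -1.0]]
force: [-0.4, -1.9, 8.8]
gripper_width: 0.616
grip_force: 32.0
```

Emit:
servo_tool([
  [[0.3,0,0,0,0,0,0],[0.3,0,0,0,0,0,0],[0.3,0,0,0,0,0,0]],
], squeeze=40)

```text
clock: 16.92
eef_pos: [405.2, 396.3, 26.4]
eef_rot: [[-0.681, 0.733, 0.002], [0.733, 0.681, 0.002], [0.0, 0.003, -1.0]]
force: [-0.3, -1.5, 8.9]
gripper_width: 0.612
grip_force: 40.1
```

Emit:
servo_tool([
  [[0.3,0,0,0.1,0,0,0],[0.3,0,0,0.25,0,0,0],[0.3,0,0,0.4,0,0,0],[0.3,0,0,0.44,0,0,0],[0.3,0,0,0.44,0,0,0]],
])

```text
clock: 17.33
eef_pos: [406.0, 397.6, 139.0]
eef_rot: [[-0.681, 0.732, 0.005], [0.732, 0.681, 0.007], [0.001, 0.008, -1.0]]
force: [-0.3, 0.3, -0.3]
gripper_width: 0.614
grip_force: 42.7
```

Emit:
servo_tool([
  [[0.3,0.03,-0.1,0,0,0,-0.02],[0.3,0.08,-0.24,0,0,0,-0.05],[0.3,0.13,-0.4,0,0,0,-0.07],[0.3,0.18,-0.54,0,0,0,-0.1],[0.3,0.206,-0.625,0,0,0,-0.111]],
])

```text
clock: 17.75
eef_pos: [456.5, 234.7, 134.0]
eef_rot: [[-0.488, 0.873, 0.0], [0.873, 0.488, -0.002], [-0.002, -0.001, -1.0]]
force: [-0.2, -0.1, -0.4]
gripper_width: 0.609
grip_force: 42.7
```

Emit:
servo_tool([
  [[0.3,0.04,-0.12,0,0,0,-0.02],[0.3,0.08,-0.25,0,0,0,-0.05],[0.3,0.13,-0.38,0,0,0,-0.07],[0.3,0.17,-0.5,0,0,0,-0.09],[0.3,0.206,-0.625,0,0,0,-0.111]],
])

```text
clock: 18.17
eef_pos: [507.3, 81.6, 134.1]
eef_rot: [[-0.278, 0.96, 0.0], [0.96, 0.278, 0.0], [0.0, 0.0, -1.0]]
force: [0.2, 0.0, -0.8]
gripper_width: 0.616
grip_force: 42.7
```

Emit:
servo_tool([
  [[0.3,0.04,-0.14,0,0,0,-0.02],[0.3,0.09,-0.3,0,0,0,-0.05],[0.3,0.14,-0.46,0,0,0,-0.08],[0.3,0.18,-0.57,0,0,0,-0.1],[0.3,0.206,-0.625,0,0,0,-0.111]],
])

```text
clock: 18.58
eef_pos: [558.8, -78.4, 134.2]
eef_rot: [[-0.044, 0.999, 0.001], [0.999, 0.044, -0.002], [-0.002, 0.0, -1.0]]
force: [0.4, -0.0, 0.2]
gripper_width: 0.613
grip_force: 42.7
```

Emit:
servo_tool([
  [[0.3,0,0,0,0,0,0],[0.3,0,0,0,0,0,0],[0.3,0,0,0,0,0,0]],
])

```text
clock: 18.83
eef_pos: [558.1, -71.3, 133.8]
eef_rot: [[-0.054, 0.999, -0.001], [0.999, 0.054, 0.001], [0.001, -0.001, -1.0]]
force: [-0.3, 1.1, -0.6]
gripper_width: 0.613
grip_force: 42.7
```

```bash
python3 - <<'E'
from h import *
s=st(); im,P=snap('wrist','w8.png',scale=1.5)
g=cv2.cvtColor(im,cv2.COLOR_RGB2GRAY).astype(int)
for c in (220,240,250,275,285): print(c,g[120:190:2,c].tolist())
for r in (180,200): print(r,g[r,180:340:2].tolist())
E
```

```text
t 18.83 p [558.1 -71.3 133.8] R [[-0.05, 1.0, -0.0], [1.0, 0.05, 0.0], [0.0, -0.0, -1.0]] F [-0.3  1.1 -0.6] w 0.613 g 42.7
220 [200, 190, 192, 199, 199, 209, 217, 215, 170, 140, 141, 142, 141, 141, 141, 140, 141, 137, 123, 122, 122, 122, 115, 188, 211, 212, 203, 211, 212, 211, 211, 210, 212, 210, 209]
240 [221, 221, 221, 221, 221, 221, 220, 215, 212, 142, 220, 220, 208, 77, 108, 108, 70, 68, 66, 65, 65, 66, 107, 189, 212, 211, 204, 213, 213, 213, 212, 212, 212, 211, 211]
250 [222, 222, 222, 221, 221, 222, 222, 206, 209, 141, 221, 221, 211, 76, 107, 107, 73, 68, 67, 68, 66, 66, 108, 189, 212, 211, 205, 216, 216, 215, 215, 215, 214, 215, 214]
275 [219, 219, 218, 218, 218, 218, 217, 212, 209, 169, 215, 215, 203, 76, 107, 106, 71, 70, 69, 68, 66, 63, 102, 185, 208, 206, 199, 211, 211, 211, 211, 211, 209, 210, 210]
285 [232, 231, 231, 231, 231, 231, 231, 228, 225, 157, 211, 211, 198, 77, 107, 106, 72, 71, 69, 68, 64, 64, 102, 188, 210, 208, 201, 213, 212, 212, 212, 212, 212, 212, 211]
180 [127, 161, 163, 163, 135, 135, 144, 205, 211, 210, 210, 212, 212, 212, 211, 212, 213, 214, 213, 212, 211, 212, 211, 211, 212, 213, 213, 213, 213, 213, 212, 213, 214, 214, 215, 215, 213, 209, 146, 214, 216, 217, 214, 209, 205, 208, 212, 211, 211, 212, 213, 212, 212, 213, 214, 212, 209, 208, 229, 230, 229, 231, 231, 231, 231, 231, 231, 228, 228, 217, 156, 165, 160, 163, 166, 163, 164, 230, 212, 149]
200 [98, 134, 146, 145, 146, 146, 146, 126, 130, 128, 121, 129, 129, 130, 129, 129, 131, 131, 130, 130, 130, 129, 130, 130, 130, 130, 131, 131, 132, 133, 132, 132, 133, 135, 134, 133, 132, 130, 96, 133, 136, 136, 133, 168, 199, 205, 209, 209, 209, 210, 209, 210, 210, 210, 211, 208, 205, 204, 205, 205, 207, 208, 208, 209, 209, 209, 202, 211, 209, 178, 164, 162, 160, 164, 163, 161, 163, 162, 108, 104]
```

```bash
python3 - <<'E'
from h import *
s=st();P=manip.camera_params('wrist')
im=manip.get_image('wrist').astype(int); hsv=cv2.cvtColor(im.astype(np.uint8),cv2.COLOR_RGB2HSV)
m=(hsv[...,0]>100)&(hsv[...,0]<130)&(hsv[...,1]>110); m[:130]=0;m[165:]=0
r,c=np.nonzero(m); print(r.min(),c.min(),c.max()); cc=(c.min()+c.max())/2
print(held(P,(385.5,249),s['eef_pos'][2]-8.5),held(P,(cc*1.5,(r.min()-.3)*1.5),33))
E
```

```text
t 18.88 p [558.1 -71.  133.9] R [[-0.05, 1.0, -0.0], [1.0, 0.05, 0.0], [0.0, -0.0, -1.0]] F [ 0.2  0.2 -0.1] w 0.611 g 42.7
147 225 293
[559.3 -71.3] [561.2 -75.4]
```

Emit:
servo_tool([
  [[0.3,0.006,-0.015,-0.1,0,0,0],[0.3,0.006,-0.015,-0.2,0,0,0],[0.3,0.006,-0.015,-0.28,0,0,0],[0.3,0.006,-0.015,-0.28,0,0,0],[0.3,0.006,-0.015,-0.28,0,0,0]],
])

```text
clock: 19.35
eef_pos: [559.3, -75.7, 63.9]
eef_rot: [[-0.053, 0.999, -0.002], [0.999, 0.053, 0.0], [0.001, -0.002, -1.0]]
force: [0.4, -0.4, 0.0]
gripper_width: 0.612
grip_force: 42.7
```

Emit:
servo_tool([
  [[0.3,0,0,-0.03,0,0,0],[0.3,0,0,-0.05,0,0,0],[0.3,0,0,-0.062,0,0,0],[0.3,0,0,-0.062,0,0,0]],
])

```text
clock: 19.68
eef_pos: [561.0, -76.7, 49.5]
eef_rot: [[-0.052, 0.999, 0.002], [0.999, 0.052, 0.0], [0.0, 0.002, -1.0]]
force: [0.6, 0.2, 0.9]
gripper_width: 0.614
grip_force: 42.8
```

Emit:
servo_tool([
  [[0.8,0,0,0,0,0,0],[0.8,0,0,0,0,0,0],[0.8,0,0,0,0,0,0],[0.8,0,0,0,0,0,0]],
])

```text
clock: 20.02
eef_pos: [560.1, -76.9, 48.9]
eef_rot: [[-0.051, 0.999, 0.0], [0.999, 0.051, -0.0], [-0.0, 0.0, -1.0]]
force: [0.2, 0.4, -0.1]
gripper_width: 0.799
grip_force: 0.0
```

Emit:
servo_tool([
  [[0.8,0,0,0.1,0,0,0],[0.8,0,0,0.3,0,0,0],[0.8,0,0,0.5,0,0,0],[0.8,0,0,0.6,0,0,0],[0.8,0,0,0.6,0,0,0]],
])

```text
clock: 20.43
eef_pos: [564.0, -78.0, 206.7]
eef_rot: [[-0.051, 0.999, 0.012], [0.999, 0.051, -0.0], [-0.001, 0.012, -1.0]]
force: [1.1, -0.7, 0.4]
gripper_width: 0.799
grip_force: 0.0
```

Emit:
servo_tool([
  [[0.8,-0.3,0.36,0.5,0,0,0],[0.8,-0.3,0.36,0.5,0,0,0],[0.8,-0.3,0.36,0.5,0,0,0],[0.8,-0.3,0.36,0.5,0,0,0],[0.8,-0.3,0.36,0.5,0,0,0]],
])

```text
clock: 20.85
eef_pos: [484.6, 17.0, 328.7]
eef_rot: [[-0.056, 0.998, 0.006], [0.998, 0.056, 0.004], [0.003, 0.006, -1.0]]
force: [1.1, -0.2, -0.0]
gripper_width: 0.8
grip_force: 0.0
```

Emit:
servo_tool([
  [[0.8,0,0,0,0,0,0],[0.8,0,0,0,0,0,0],[0.8,0,0,0,0,0,0]],
])

```text
clock: 21.1
eef_pos: [484.9, 12.1, 322.7]
eef_rot: [[-0.05, 0.999, -0.002], [0.999, 0.05, -0.001], [-0.001, -0.002, -1.0]]
force: [0.3, 0.6, -0.1]
gripper_width: 0.801
grip_force: 0.0
```

```bash
python3 - <<'E'
from h import *
s=st(); im,P=snap('wrist','w9.png',scale=1.5)
for n,z in [('tray_handle',45),('lever_grip',305),('lever_hinge',115),('card1_c',35)]:
  for d in manip.landmark_of(n,'wrist'): print(n,np.round(d['centre']),round(d['conf'],2),np.round(ray(P,d['centre'],z)[:2],1))
E
```

```text
t 21.1 p [484.9  12.1 322.7] R [[-0.05, 1.0, -0.0], [1.0, 0.05, -0.0], [-0.0, -0.0, -1.0]] F [ 0.3  0.6 -0.1] w 0.801 g 0.0
tray_handle [233. 157.] 0.87 [457.6  15.3]
tray_handle [310. 227.] 0.67 [559.6 -71.6]
card1_c [309. 227.] 0.81 [560.8 -75.5]
card1_c [189. 274.] 0.63 [ 400.1 -154.3]
```

View pics/w9.png

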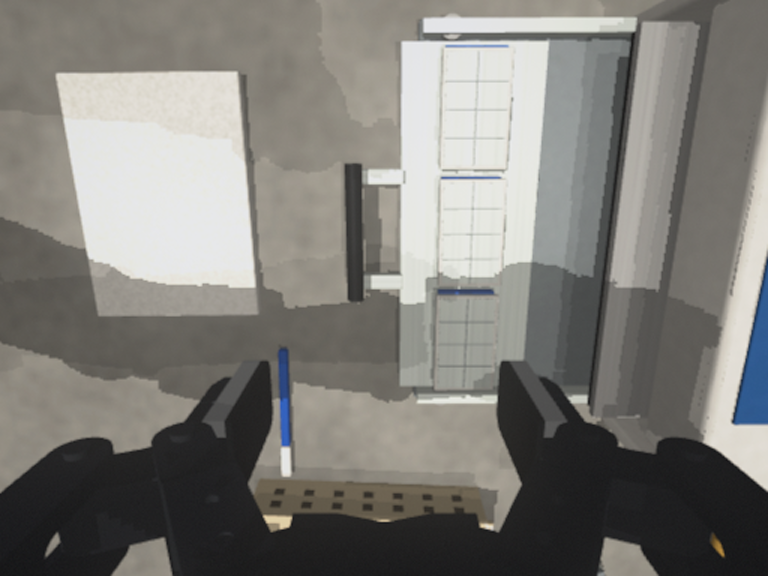

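All three cards lie flat in their nests, at (477,105), (473,232) and (467,340). The handle bar is at (354,232). Next I localise the handle bar precisely.

```bash
python3 - <<'E'
from h import *
s=st();P=manip.camera_params('wrist')
for z in (45,52):
  for px in ((345,164),(362,164),(346,301),(364,301),(354,232)): print(z,px,np.round(ray(P,np.array(px)/1.5,z)[:2],1))
E
```

```text
t 21.35 p [485.1  12.5 323. ] R [[-0.05, 1.0, -0.0], [1.0, 0.05, -0.0], [-0.0, -0.0, -1.0]] F [-0.3  0.2 -0.5] w 0.801 g 0.0
45 (345, 164) [452.  72.]
45 (362, 164) [465.4  72.7]
45 (346, 301) [456.  -40.8]
45 (364, 301) [471.3 -40. ]
45 (354, 232) [460.9  18.5]
52 (345, 164) [452.5  72.2]
52 (362, 164) [465.7  72.8]
52 (346, 301) [456.5 -38.6]
52 (364, 301) [471.5 -37.9]
52 (354, 232) [461.2  19.6]
```

Emit:
servo_tool([
  [[0.42,-0.096,0.016,-0.1,0,0,0],[0.42,-0.096,0.016,-0.25,0,0,0],[0.42,-0.096,0.016,-0.4,0,0,0],[0.42,-0.096,0.016,-0.55,0,0,0],[0.42,-0.096,0.016,-0.64,0,0,0]],
])

```text
clock: 21.77
eef_pos: [459.4, 16.6, 160.5]
eef_rot: [[-0.051, 0.999, -0.003], [0.999, 0.051, -0.001], [-0.001, -0.003, -1.0]]
force: [0.3, 0.4, 0.5]
gripper_width: 0.421
grip_force: 0.0
```

Emit:
servo_tool([
  [[0.42,0,0,0,0,0,0],[0.42,0,0,0,0,0,0],[0.42,0,0,-0.1,0,0,0],[0.42,0,0,-0.2,0,0,0],[0.42,0,0,-0.2,0,0,0]],
])

```text
clock: 22.18
eef_pos: [460.6, 17.1, 112.7]
eef_rot: [[-0.052, 0.999, -0.002], [0.999, 0.052, -0.0], [-0.0, -0.002, -1.0]]
force: [-0.7, -0.4, -0.2]
gripper_width: 0.418
grip_force: 0.0
```

```bash
python3 - <<'E'
from h import *
s=st(); im,P=snap('wrist','w10.png',(60,130,460,384),1.5)
E
```

```text
t 22.18 p [460.6  17.1 112.7] R [[-0.05, 1.0, -0.0], [1.0, 0.05, -0.0], [-0.0, -0.0, -1.0]] F [-0.7 -0.4 -0.2] w 0.418 g 0.0
```

View pics/w10.png

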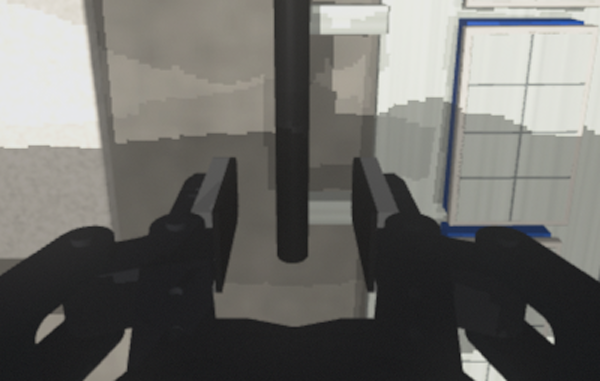

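Emit:
servo_tool([
  [[0.42,0,0,-0.1,0,0,0],[0.42,0,0,-0.2,0,0,0],[0.42,0,0,-0.27,0,0,0],[0.42,0,0,-0.27,0,0,0]],
])

```text
clock: 22.57
eef_pos: [461.2, 17.2, 46.1]
eef_rot: [[-0.052, 0.999, -0.001], [0.999, 0.052, 0.0], [0.0, -0.001, -1.0]]
force: [-0.5, 1.0, 0.2]
gripper_width: 0.424
grip_force: 0.0
```

Emit:
servo_tool([
  [[0,0,0,0,0,0,0],[0,0,0,0,0,0,0],[0,0,0,0,0,0,0],[0,0,0,0,0,0,0],[0,0,0,0,0,0,0]],
], squeeze=40)

```text
clock: 22.98
eef_pos: [462.5, 17.2, 48.2]
eef_rot: [[-0.051, 0.999, 0.003], [0.999, 0.051, 0.001], [0.001, 0.003, -1.0]]
force: [-2.0, -0.7, 10.3]
gripper_width: 0.142
grip_force: 39.5
```

Emit:
servo_tool([
  [[0,0.03,0.002,0,0,0,0],[0,0.08,0.004,0,0,0,0],[0,0.14,0.007,0,0,0,0],[0,0.2,0.011,0,0,0,0],[0,0.24,0.013,0,0,0,0]],
])

```text
clock: 23.4
eef_pos: [523.4, 20.4, 48.3]
eef_rot: [[-0.052, 0.999, 0.003], [0.999, 0.052, 0.0], [0.0, 0.003, -1.0]]
force: [-1.4, -1.3, 10.5]
gripper_width: 0.149
grip_force: 40.1
```

Emit:
servo_tool([
  [[0,0.04,0.002,0,0,0,0],[0,0.1,0.005,0,0,0,0],[0,0.16,0.008,0,0,0,0],[0,0.21,0.011,0,0,0,0],[0,0.24,0.013,0,0,0,0]],
])

```text
clock: 23.82
eef_pos: [583.5, 23.6, 48.3]
eef_rot: [[-0.052, 0.999, 0.003], [0.999, 0.052, 0.0], [-0.0, 0.003, -1.0]]
force: [-2.1, 0.1, 9.6]
gripper_width: 0.144
grip_force: 40.0
```

Emit:
servo_tool([
  [[0,0.04,0.002,0,0,0,0],[0,0.08,0.004,0,0,0,0],[0,0.11,0.006,0,0,0,0],[0,0.125,0.006,0,0,0,0],[0,0.125,0.006,0,0,0,0]],
])

```text
clock: 24.23
eef_pos: [605.9, 24.8, 48.0]
eef_rot: [[-0.051, 0.999, -0.013], [0.999, 0.051, 0.001], [0.002, -0.013, -1.0]]
force: [-28.3, 0.2, 36.2]
gripper_width: 0.141
grip_force: 43.5
```

Emit:
servo_tool([
  [[0,0,0,0,0,0,0],[0,0,0,0,0,0,0]],
])

```text
clock: 24.4
eef_pos: [605.9, 24.8, 48.0]
eef_rot: [[-0.051, 0.999, -0.012], [0.999, 0.051, 0.001], [0.001, -0.012, -1.0]]
force: [-27.7, -0.3, 33.7]
gripper_width: 0.144
grip_force: 43.2
```

Emit:
servo_tool([
  [[0,-0.015,0,0,0,0,0],[0,-0.02,-0.001,0,0,0,0],[0,-0.02,-0.001,0,0,0,0]],
])

```text
clock: 24.65
eef_pos: [605.7, 24.8, 48.1]
eef_rot: [[-0.051, 0.999, -0.002], [0.999, 0.051, 0.0], [0.001, -0.002, -1.0]]
force: [-10.0, -0.9, 14.6]
gripper_width: 0.143
grip_force: 41.5
```

Emit:
servo_tool([
  [[0.42,0,0,0,0,0,0],[0.42,0,0,0,0,0,0],[0.42,0,0,0,0,0,0],[0.42,0,0,0,0,0,0]],
])

```text
clock: 24.98
eef_pos: [605.9, 25.0, 46.6]
eef_rot: [[-0.051, 0.999, -0.003], [0.999, 0.052, 0.0], [0.0, -0.003, -1.0]]
force: [-6.9, 0.7, 3.5]
gripper_width: 0.417
grip_force: 0.0
```

```bash
python3 - <<'E'
from h import *
s=st(); im,P=snap('wrist','w11.png',scale=1.2); snap('scene','s11.png')
for c in ('wrist','scene','top'):
  if c=='top': snap(c)
  P=manip.camera_params(c)
  for n,z in [('tray_handle',45),('lever_hinge',115)]:
    for d in manip.landmark_of(n,c): print(c,n,np.round(d['centre']),round(d['conf'],2),np.round(ray(P,d['centre'],z)[:2],1))
o=np.vstack([cv2.resize(cv2.imread('pics/w11.png')[:,:],(512,300)),cv2.imread('pics/s11.png')[130:330,100:]if 0 else cv2.resize(cv2.imread('pics/s11.png')[150:320,200:430],(512,300))])
cv2.imwrite('pics/m11.png',o)
E
```

```text
t 24.98 p [605.9  25.   46.6] R [[-0.05, 1.0, -0.0], [1.0, 0.05, 0.0], [0.0, -0.0, -1.0]] F [-6.9  0.7  3.5] w 0.417 g 0.0
wrist tray_handle [256. 274.] 0.59 [606.8  24.8]
scene tray_handle [293. 223.] 0.72 [619.8  25.7]
scene lever_hinge [352. 275.] 0.85 [ 753.8 -179.7]
top lever_hinge [329. 146.] 0.6 [ 744.4 -178.7]
```

View pics/m11.png

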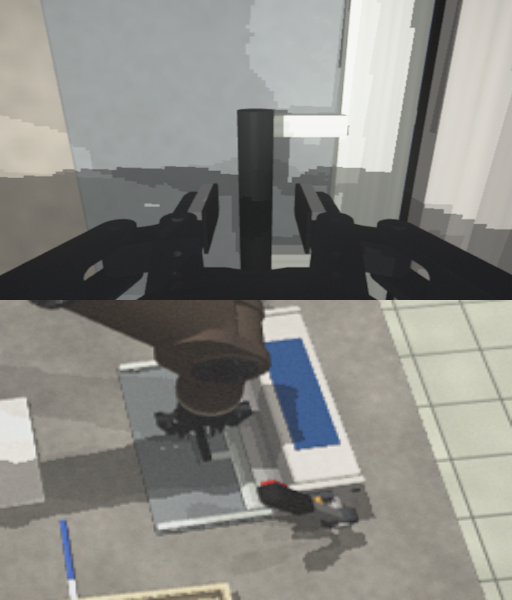

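The handle is centred between the pads, but a small force remains at x = 606. To see if this is the true stop, I'll work out the crosshead front edge from the earlier w9 view and compare it with handle + 80 mm.

```bash
python3 - <<'E'
from h import *
s=st();W=manip.camera_params('wrist'); R=np.array(W['R']);T=np.array(s['eef_rot']);c=-R.T@np.array(W['t']).ravel()
off=T.T@(c-np.array(s['eef_pos'])); RT=R@T
def cam(p,T): 
    R=RT@np.array(T).T; c=np.array(p)+np.array(T)@off; return dict(W,R=R,t=-R@c)
P2=cam([511.9,21.8,370.1],[[0,1,0],[1,0,-.003],[-.003,0,-1]])
im=cv2.imread('pics/w2.png',0).astype(int)
print(im[250,540:700:4].tolist())
P9=cam([485.1,12.4,322.9],[[-.05,.999,-.002],[.999,.05,-.001],[-.001,-.002,-1]])
im=cv2.imread('pics/w9.png',0).astype(int); print(im[200,590:767:4].tolist())
for n,P,r,cs in (('w2',P2,250,(555,566,600,610,652,668)),('w9',P9,200,(620,640,690,700,740,750))):
  for c in cs: print(n,c,[np.round(ray(P,(c/1.5,r/1.5),z)[:2],0).tolist() for z in (22,62,102,170)])
print(np.round(ray(P9,(354/1.5,232/1.5),45),1))
E
```

```text
t 25.43 p [605.9  25.   46.5] R [[-0.05, 1.0, -0.0], [1.0, 0.05, 0.0], [0.0, -0.0, -1.0]] F [-7.1  0.6  3.4] w 0.42 g 0.0
[122, 121, 97, 67, 166, 177, 179, 180, 177, 163, 154, 152, 149, 141, 139, 126, 90, 114, 113, 115, 116, 114, 116, 116, 116, 117, 148, 200, 218, 225, 224, 223, 202, 79, 86, 87, 86, 85, 84, 85]
[127, 127, 126, 100, 77, 72, 55, 91, 177, 175, 174, 175, 175, 160, 149, 150, 147, 140, 139, 135, 114, 84, 80, 88, 109, 110, 110, 110, 111, 112, 111, 111, 112, 112, 113, 113, 112, 113, 115, 142, 154, 204, 210, 218, 218]
w2 555 [[679.0, -0.0], [665.0, 7.0], [651.0, 15.0], [627.0, 29.0]]
w2 566 [[690.0, -0.0], [675.0, 7.0], [660.0, 15.0], [634.0, 29.0]]
w2 600 [[723.0, -1.0], [705.0, 7.0], [687.0, 15.0], [657.0, 29.0]]
w2 610 [[733.0, -1.0], [714.0, 7.0], [695.0, 15.0], [664.0, 29.0]]
w2 652 [[773.0, -1.0], [751.0, 7.0], [729.0, 15.0], [692.0, 28.0]]
w2 668 [[789.0, -1.0], [765.0, 7.0], [742.0, 15.0], [702.0, 28.0]]
w9 620 [[685.0, 53.0], [666.0, 56.0], [647.0, 59.0], [614.0, 63.0]]
w9 640 [[702.0, 54.0], [681.0, 57.0], [660.0, 59.0], [625.0, 64.0]]
w9 690 [[744.0, 56.0], [719.0, 59.0], [695.0, 61.0], [653.0, 65.0]]
w9 700 [[752.0, 57.0], [727.0, 59.0], [702.0, 61.0], [658.0, 65.0]]
w9 740 [[786.0, 58.0], [758.0, 60.0], [729.0, 63.0], [681.0, 67.0]]
w9 750 [[795.0, 59.0], [765.0, 61.0], [736.0, 63.0], [686.0, 67.0]]
[461.   18.4  45. ]
```

The crosshead front edge is at about 689, which puts the handle's home position near 609, about 3 mm beyond where it stopped. I'll check this by pushing the bar from its front with shut fingers.

Emit:
servo_tool([
  [[0.42,-0.01,0,0,0,0,0],[0.42,-0.01,0,0,0,0,0]],
])

```text
clock: 25.6
eef_pos: [605.0, 25.0, 46.8]
eef_rot: [[-0.052, 0.999, 0.001], [0.999, 0.052, 0.0], [0.0, 0.001, -1.0]]
force: [0.1, 0.5, 0.7]
gripper_width: 0.42
grip_force: 0.0
```

Emit:
servo_tool([
  [[0.42,0,0,0.1,0,0,0],[0.42,0,0,0.2,0,0,0],[0.42,0,0,0.26,0,0,0],[0.42,-0.1,0,0.26,0,0,0],[0.42,-0.2,-0.01,0.26,0,0,0]],
])

```text
clock: 26.02
eef_pos: [556.6, 22.9, 112.8]
eef_rot: [[-0.052, 0.999, 0.005], [0.999, 0.052, 0.001], [0.0, 0.005, -1.0]]
force: [-0.5, -0.9, -0.2]
gripper_width: 0.418
grip_force: 0.0
```

Emit:
servo_tool([
  [[0,0,0,0,0,0,0],[0,0,0,-0.1,0,0,0],[0,0,0,-0.2,0,0,0],[0,0,0,-0.24,0,0,0],[0,0,0,-0.24,0,0,0]],
])

```text
clock: 26.43
eef_pos: [553.7, 22.3, 49.5]
eef_rot: [[-0.051, 0.999, -0.003], [0.999, 0.051, -0.001], [-0.0, -0.003, -1.0]]
force: [-1.2, -0.1, -0.1]
gripper_width: -0.001
grip_force: 0.0
```

Emit:
servo_tool([
  [[0,0,0,0,0,0,0],[0,0.04,0.002,0,0,0,0],[0,0.08,0.004,0,0,0,0],[0,0.1,0.005,0,0,0,0],[0,0.1,0.005,0,0,0,0]],
])

```text
clock: 26.85
eef_pos: [581.9, 23.7, 52.6]
eef_rot: [[-0.052, 0.999, 0.003], [0.999, 0.052, 0.0], [-0.0, 0.003, -1.0]]
force: [-0.1, 1.2, -0.4]
gripper_width: -0.001
grip_force: 0.0
```

Emit:
servo_tool([
  [[0,0.01,0,0,0,0,0],[0,0.02,0.001,0,0,0,0],[0,0.03,0.002,0,0,0,0],[0,0.03,0.002,0,0,0,0]],
])

```text
clock: 27.18
eef_pos: [585.3, 23.9, 51.1]
eef_rot: [[-0.051, 0.999, -0.004], [0.999, 0.051, -0.0], [0.0, -0.004, -1.0]]
force: [-5.8, -0.4, 4.3]
gripper_width: -0.002
grip_force: 3.2
```

Emit:
servo_tool([
  [[0,0.008,0,0,0,0,0],[0,0.015,0.001,0,0,0,0],[0,0.015,0.001,0,0,0,0],[0,0.015,0.001,0,0,0,0]],
])

```text
clock: 27.52
eef_pos: [585.6, 23.9, 50.5]
eef_rot: [[-0.051, 0.999, -0.01], [0.999, 0.051, -0.0], [0.001, -0.01, -1.0]]
force: [-16.4, 0.2, 12.3]
gripper_width: 0.004
grip_force: 8.5
```

The bar holds at the same handle position (about 606) under 16 N with shut fingers, and the tray needs only 2–3 N, so the tray is at its stop. Next I go up to localise the lever and double-check the tray.

Emit:
servo_tool([
  [[0,-0.1,0,0,0,0,0],[0,-0.16,0,0.1,0,0,0],[0,-0.16,0,0.25,0,0,0],[0,-0.16,0,0.4,0,0,0],[0,-0.16,0,0.55,0,0,0]],
])

```text
clock: 27.93
eef_pos: [550.2, 24.2, 190.4]
eef_rot: [[-0.051, 0.999, -0.001], [0.999, 0.051, -0.0], [-0.0, -0.001, -1.0]]
force: [0.9, 1.0, -0.1]
gripper_width: -0.002
grip_force: 0.0
```

Emit:
servo_tool([
  [[0.5,0,0,0.16,0,0,0],[0.5,0,0,0.32,0,0,0],[0.5,0,0,0.48,0,0,0],[0.5,0,0,0.64,0,0,0],[0.5,0,0,0.8,0,0,0]],
])

```text
clock: 28.35
eef_pos: [550.3, 24.1, 391.1]
eef_rot: [[-0.051, 0.999, 0.0], [0.999, 0.051, 0.0], [0.0, 0.0, -1.0]]
force: [1.1, 0.3, -0.5]
gripper_width: 0.5
grip_force: 0.0
```

Emit:
servo_tool([
  [[0.5,0.05,-0.1,0.1,0,0,0],[0.5,0.1,-0.2,0.2,0,0,0],[0.5,0.15,-0.35,0.25,0,0,0],[0.5,0.2,-0.5,0.25,0,0,0],[0.5,0.2,-0.62,0.25,0,0,0]],
])

```text
clock: 28.77
eef_pos: [602.2, -133.2, 451.7]
eef_rot: [[-0.051, 0.999, 0.001], [0.999, 0.051, -0.001], [-0.001, 0.001, -1.0]]
force: [-0.6, -0.9, -1.1]
gripper_width: 0.504
grip_force: 0.0
```

Emit:
servo_tool([
  [[0.5,0,0,0,0,0,0],[0.5,0,0,0,0,0,0],[0.5,0,0,0,0,0,0]],
])

```text
clock: 29.02
eef_pos: [600.9, -130.0, 451.1]
eef_rot: [[-0.052, 0.999, -0.0], [0.999, 0.052, 0.001], [0.001, -0.0, -1.0]]
force: [-0.1, -0.1, -0.3]
gripper_width: 0.502
grip_force: 0.0
```

```bash
cat >> h.py <<'E'
def red(im):
    h=cv2.cvtColor(im,cv2.COLOR_RGB2HSV); m=(((h[...,0]<8)|(h[...,0]>172))&(h[...,1]>140)&(h[...,2]>60)).astype(np.uint8)
    n,l,s,c=cv2.connectedComponentsWithStats(m); return [(c[i].round(1).tolist(),s[i].tolist()) for i in range(1,n) if s[i][4]>15]
E
python3 - <<'E'
from h import *
s=st(); im,P=snap('wrist','w12.png',scale=1.5)
for n,z in [('lever_grip',305),('lever_hinge',115),('tray_handle',45)]:
  for d in manip.landmark_of(n,'wrist'): print(n,np.round(d['centre']),round(d['conf'],2),np.round(ray(P,d['centre'],z)[:2],1))
print('red',red(im))
g=cv2.cvtColor(im,cv2.COLOR_RGB2GRAY).astype(int)
print('handle guess px',np.round(proj(P,(606,24,52))),np.round(proj(P,(689,24,102))))
it,T=snap('top'); print('top red',red(it),[np.round(proj(T,(645,-178,305)))])
i2,S=snap('scene'); print('scene red',red(i2),np.round(proj(S,(645,-178,305))))
E
```

```text
t 29.02 p [ 600.9 -130.   451.1] R [[-0.05, 1.0, -0.0], [1.0, 0.05, 0.0], [0.0, -0.0, -1.0]] F [-0.1 -0.1 -0.3] w 0.502 g 0.0
lever_grip [301. 243.] 0.77 [ 644.4 -178.4]
lever_hinge [360. 188.] 0.85 [ 754.5 -171.6]
tray_handle [264.  44.] 0.9 [605.9  23.5]
red [([300.7, 228.0], [284, 217, 34, 24, 493])]
handle guess px [264.  43.] [328.  40.]
top red [] [array([336., 159.])]
scene red [] [324. 260.]
```

View pics/w12.png

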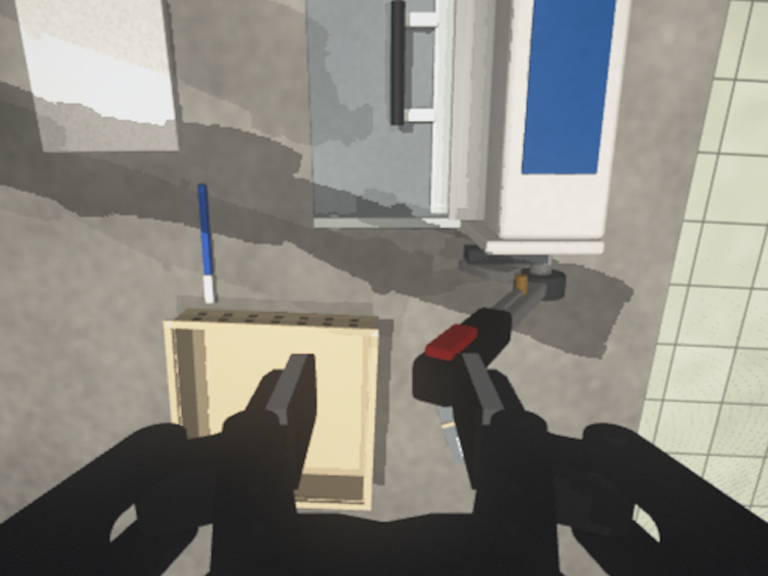

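The wrist view shows the lever up with its red paddle at (450,342), the black grip at (465,360), the pivot at (540,280), the tray in with its handle at (398,62), and the basket at (275,415). I turn the tool -90° and tilt it 20° for the grip approach.

Emit:
servo_tool([
  [[0.8,0.1,0,0,0,0,-0.06],[0.8,0.2,0,0,0,0,-0.12],[0.8,0.3,0,0,0,0,-0.18],[0.8,0.336,0,0,0,0,-0.23],[0.8,0.336,0,0,0,0,-0.25]],
])

```text
clock: 29.73
eef_pos: [687.2, -129.1, 449.3]
eef_rot: [[0.458, 0.889, -0.002], [0.889, -0.458, -0.0], [-0.001, -0.002, -1.0]]
force: [1.0, -0.1, -0.4]
gripper_width: 0.798
grip_force: 0.0
```

Emit:
servo_tool([
  [[0.8,0,0,0,0,0,-0.06],[0.8,0,0,0,0,0,-0.12],[0.8,0,0,0,0,0,-0.18],[0.8,0,0,0,0,0,-0.23],[0.8,0,0,0,0,0,-0.25]],
])

```text
clock: 30.15
eef_pos: [685.3, -129.9, 451.2]
eef_rot: [[0.842, 0.539, -0.0], [0.539, -0.842, 0.0], [-0.0, -0.0, -1.0]]
force: [0.0, 0.1, 0.0]
gripper_width: 0.797
grip_force: 0.0
```

Emit:
servo_tool([
  [[0.8,0,0,0,0,0,-0.06],[0.8,0,0,0,0,0,-0.12],[0.8,0,0,0,0,0,-0.18],[0.8,0,0,0,0,0,-0.23],[0.8,0,0,0,0,0,-0.25]],
])

```text
clock: 30.57
eef_pos: [685.2, -129.8, 451.2]
eef_rot: [[0.999, 0.046, -0.0], [0.046, -0.999, 0.0], [-0.0, -0.0, -1.0]]
force: [0.4, 0.3, -0.3]
gripper_width: 0.797
grip_force: 0.0
```

Emit:
servo_tool([
  [[0.8,0,-0.05,-0.03,-0.003,0.05,0],[0.8,0,-0.1,-0.06,-0.006,0.1,0],[0.8,0,-0.18,-0.1,-0.009,0.15,0],[0.8,0,-0.184,-0.12,-0.009,0.1665,0],[0.8,0,-0.184,-0.12,-0.009,0.1665,0]],
])

```text
clock: 30.98
eef_pos: [673.1, -175.6, 404.5]
eef_rot: [[0.943, 0.054, -0.329], [0.048, -0.999, -0.025], [-0.33, 0.008, -0.944]]
force: [0.3, 0.2, -0.9]
gripper_width: 0.802
grip_force: 0.0
```

```bash
python3 - <<'E'
from h import *
s=st(); print(np.round(s['q'],1)); im,P=snap('wrist','w13.png',scale=1.5); print('red',red(im))
for n,z in [('lever_grip',305),('lever_hinge',115)]:
  for d in manip.landmark_of(n,'wrist'): print(n,np.round(d['centre']),round(d['conf'],2),np.round(ray(P,d['centre'],z)[:2],1))
for r in red(im): print(np.round(ray(P,r[0],305),1))
print('expected grip px',np.round(proj(P,(644.4,-178.4,305))))
E
```

```text
t 30.98 p [ 673.1 -175.6  404.5] R [[0.94, 0.05, -0.33], [0.05, -1.0, -0.02], [-0.33, 0.01, -0.94]] F [ 0.3  0.2 -0.9] w 0.802 g 0.0
[  1.   43.2  20.6  41.9  -7.2 114.8 -70.4]
red [([236.5, 196.3], [232, 165, 9, 62, 492])]
lever_grip [261. 195.] 0.74 [ 644.  -179.8]
[ 641.9 -162.5  305. ]
expected grip px [259. 194.]
```

Joint 6 is at its limit at 20° tilt, so I ease the tilt back.

Emit:
servo_tool([
  [[0.8,-0.02,0,-0.02,0.002,-0.035,0],[0.8,-0.04,0,-0.03,0.0035,-0.067,0],[0.8,-0.04,0,-0.03,0.0035,-0.067,0]],
])

```text
clock: 31.38
eef_pos: [660.6, -175.5, 402.6]
eef_rot: [[0.982, 0.05, -0.182], [0.048, -0.999, -0.017], [-0.183, 0.008, -0.983]]
force: [-0.9, -0.2, 1.3]
gripper_width: 0.799
grip_force: 0.0
```

```bash
python3 - <<'E'
from h import *
s=st(); print(np.round(s['q'],1))
E
```

```text
t 31.38 p [ 660.6 -175.5  402.6] R [[0.98, 0.05, -0.18], [0.05, -1.0, -0.02], [-0.18, 0.01, -0.98]] F [-0.9 -0.2  1.3] w 0.799 g 0.0
[ -0.7  34.8  20.9  55.6  -7.8 101.1 -70.3]
```

Emit:
servo_tool([
  [[0.8,0.02,-0.007,0,-0.001,0.02,0],[0.8,0.036,-0.014,0,-0.002,0.033,0],[0.8,0.036,-0.014,0,-0.002,0.033,0],[0.8,0.036,-0.014,0,-0.002,0.033,0]],
])

```text
clock: 31.72
eef_pos: [672.8, -177.7, 400.8]
eef_rot: [[0.966, 0.054, -0.253], [0.05, -0.998, -0.022], [-0.254, 0.009, -0.967]]
force: [0.2, -0.8, 0.1]
gripper_width: 0.802
grip_force: 0.0
```

Emit:
servo_tool([
  [[0.8,-0.015,0,-0.06,0,0,0],[0.8,-0.03,0,-0.12,0,0,0],[0.8,-0.05,0,-0.2,0,0,0],[0.8,-0.05,0,-0.2,0,0,0],[0.8,-0.05,0,-0.2,0,0,0]],
])

```text
clock: 32.13
eef_pos: [659.1, -177.9, 351.1]
eef_rot: [[0.966, 0.054, -0.255], [0.05, -0.999, -0.021], [-0.255, 0.008, -0.967]]
force: [0.7, 0.2, 0.1]
gripper_width: 0.803
grip_force: 0.0
```

```bash
python3 - <<'E'
from h import *
s=st(); print(np.round(s['q'],1)); im,P=snap('wrist','w14.png',scale=1.5); print('red',red(im))
for d in manip.landmark_of('lever_grip','wrist'): print(np.round(d['centre']),round(d['conf'],2),np.round(ray(P,d['centre'],305)[:2],1))
print('expected grip px',np.round(proj(P,(644.2,-179,305))),'tcp px',np.round(proj(P,s['eef_pos'])))
g=cv2.cvtColor(im,cv2.COLOR_RGB2GRAY)
for r in (200,230,260): print(r,g[r,120:400:6].tolist())
E
```

```text
t 32.13 p [ 659.1 -177.9  351.1] R [[0.97, 0.05, -0.25], [0.05, -1.0, -0.02], [-0.26, 0.01, -0.97]] F [0.7 0.2 0.1] w 0.803 g 0.0
[ -0.7  37.9  20.5  57.9  -7.   99.9 -70.1]
red [([228.6, 237.4], [222, 197, 13, 81, 831])]
[263. 236.] 0.78 [ 643.2 -181.5]
expected grip px [258. 235.] tcp px [259. 274.]
200 [151, 149, 148, 150, 154, 153, 151, 167, 170, 175, 119, 118, 115, 112, 113, 113, 102, 101, 58, 52, 34, 36, 37, 38, 40, 42, 46, 162, 148, 149, 163, 224, 227, 227, 226, 226, 226, 226, 225, 226, 225, 225, 225, 224, 225, 224, 224]
230 [143, 145, 139, 137, 134, 143, 163, 166, 168, 174, 118, 117, 118, 117, 110, 99, 104, 101, 58, 45, 34, 34, 36, 38, 39, 42, 45, 117, 140, 112, 225, 225, 225, 225, 225, 225, 225, 225, 225, 224, 225, 224, 224, 224, 223, 223, 224]
260 [228, 230, 232, 133, 51, 89, 89, 53, 42, 42, 68, 115, 103, 98, 97, 98, 100, 68, 58, 35, 34, 35, 35, 39, 41, 41, 44, 47, 143, 224, 113, 113, 113, 113, 114, 114, 57, 57, 56, 93, 93, 55, 53, 113, 112, 112, 111]
```

Emit:
servo_tool([
  [[0.8,-0.02,-0.002,-0.06,0,0,0],[0.8,-0.04,-0.003,-0.12,0,0,0],[0.8,-0.06,-0.003,-0.184,0,0,0],[0.8,-0.06,-0.003,-0.184,0,0,0],[0.8,-0.06,-0.003,-0.184,0,0,0]],
])

```text
clock: 32.65
eef_pos: [644.9, -179.1, 305.5]
eef_rot: [[0.966, 0.053, -0.254], [0.05, -0.999, -0.022], [-0.255, 0.008, -0.967]]
force: [-0.4, 0.4, 0.2]
gripper_width: 0.798
grip_force: 0.0
```

Emit:
servo_tool([
  [[0.5,0,0,0,0,0,0],[0.45,0,0,0,0,0,0],[0.4,0,0,0,0,0,0],[0.1,0,0,0,0,0,0],[0.1,0,0,0,0,0,0]],
], squeeze=30)

```text
clock: 33.07
eef_pos: [644.8, -179.9, 305.6]
eef_rot: [[0.966, 0.053, -0.253], [0.049, -0.999, -0.023], [-0.254, 0.009, -0.967]]
force: [-0.7, -4.0, 5.4]
gripper_width: 0.298
grip_force: 32.9
```

Emit:
servo_tool([
  [[0.1,0,0,0,0,0,0],[0.1,0,0,0,0,0,0],[0.1,0,0,0,0,0,0],[0.1,0,0,0,0,0,0]],
], squeeze=40)

```text
clock: 33.4
eef_pos: [644.6, -179.9, 305.5]
eef_rot: [[0.966, 0.053, -0.253], [0.049, -0.999, -0.022], [-0.254, 0.009, -0.967]]
force: [-0.3, -4.0, 4.9]
gripper_width: 0.296
grip_force: 40.8
```

```bash
python3 - <<'E'
from h import *
s=st(); print(np.round(s['q'],1))
# arc targets: lever frame rotated 3deg
p=np.array(s['eef_pos']); print('dist to hinge guess (754,-172,115):',np.hypot(np.hypot(p[0]-753.6,0),p[2]-115),np.degrees(np.arctan2(p[2]-115,753.6-p[0])))
u=np.array([.9986,.052]); r=220
for k in range(0,6):
    d=[0,.19,.38,.57,.76,.95][k]; e=1.05-d
    dx=(-r*np.cos(e)+r*np.cos(1.05)); dz=r*np.sin(e)-r*np.sin(1.05)
    print(round(d,3),'rot deg',round(np.degrees(-d),1),'cum shift',np.round([dx*u[0],dx*u[1],dz],1))
E
```

```text
t 33.4 p [ 644.6 -179.9  305.5] R [[0.97, 0.05, -0.25], [0.05, -1.0, -0.02], [-0.25, 0.01, -0.97]] F [-0.3 -4.   4.9] w 0.296 g 40.8
[ -1.1  37.   20.1  65.7  -6.5  92.9 -70. ]
dist to hinge guess (754,-172,115): 219.46844003327257 60.23188485871882
0 rot deg 0.0 cum shift [0. 0. 0.]
0.19 rot deg -10.9 cum shift [-34.   -1.8 -24.1]
0.38 rot deg -21.8 cum shift [-62.9  -3.3 -54.2]
0.57 rot deg -32.7 cum shift [-85.6  -4.5 -89.2]
0.76 rot deg -43.5 cum shift [-101.2   -5.3 -127.9]
0.95 rot deg -54.4 cum shift [-109.3   -5.7 -168.9]
```

The release is fully pressed (width 0.296, about 27 mm). I swing the lever down in arc steps.

Emit:
servo_tool([
  [[0.1,-0.03,-0.002,-0.018,0.001,-0.019,0],[0.1,-0.06,-0.003,-0.038,0.002,-0.038,0],[0.1,-0.09,-0.005,-0.06,0.003,-0.058,0],[0.1,-0.115,-0.006,-0.08,0.004,-0.076,0],[0.1,-0.136,-0.007,-0.096,0.005,-0.091,0]],
])

```text
clock: 33.82
eef_pos: [610.2, -181.8, 281.3]
eef_rot: [[0.997, 0.051, -0.063], [0.05, -0.999, -0.012], [-0.064, 0.009, -0.998]]
force: [2.7, -5.0, 0.8]
gripper_width: 0.302
grip_force: 39.9
```

Emit:
servo_tool([
  [[0.1,-0.025,-0.001,-0.023,0.001,-0.018,0],[0.1,-0.05,-0.003,-0.048,0.002,-0.037,0],[0.1,-0.073,-0.004,-0.073,0.003,-0.056,0],[0.1,-0.095,-0.005,-0.097,0.004,-0.074,0],[0.1,-0.116,-0.006,-0.12,0.005,-0.091,0]],
])

```text
clock: 34.23
eef_pos: [581.4, -183.3, 251.3]
eef_rot: [[0.991, 0.05, 0.127], [0.05, -0.999, -0.002], [0.127, 0.008, -0.992]]
force: [3.6, -4.3, 0.3]
gripper_width: 0.301
grip_force: 39.6
```

Emit:
servo_tool([
  [[0.1,-0.02,-0.001,-0.027,0.001,-0.018,0],[0.1,-0.039,-0.002,-0.055,0.002,-0.037,0],[0.1,-0.057,-0.003,-0.084,0.003,-0.056,0],[0.1,-0.075,-0.004,-0.112,0.004,-0.074,0],[0.1,-0.091,-0.005,-0.14,0.005,-0.091,0]],
])

```text
clock: 34.65
eef_pos: [558.6, -184.6, 216.2]
eef_rot: [[0.949, 0.048, 0.312], [0.048, -0.999, 0.008], [0.312, 0.008, -0.95]]
force: [2.7, -1.2, 0.1]
gripper_width: 0.295
grip_force: 39.6
```

Smooth. I do the last two segments with a slight overpush at the stop.

Emit:
servo_tool([
  [[0.1,-0.015,-0.001,-0.03,0.001,-0.018,0],[0.1,-0.028,-0.001,-0.061,0.002,-0.037,0],[0.1,-0.041,-0.002,-0.092,0.003,-0.056,0],[0.1,-0.052,-0.003,-0.123,0.004,-0.074,0],[0.1,-0.062,-0.003,-0.155,0.005,-0.091,0]],
])

```text
clock: 35.07
eef_pos: [542.9, -185.4, 177.1]
eef_rot: [[0.873, 0.047, 0.486], [0.044, -0.999, 0.016], [0.486, 0.007, -0.874]]
force: [6.8, 1.1, 0.0]
gripper_width: 0.299
grip_force: 39.8
```

Emit:
servo_tool([
  [[0.1,-0.008,0,-0.032,0.001,-0.018,0],[0.1,-0.015,-0.001,-0.065,0.002,-0.037,0],[0.1,-0.022,-0.001,-0.1,0.003,-0.056,0],[0.1,-0.028,-0.002,-0.133,0.004,-0.074,0],[0.1,-0.032,-0.002,-0.164,0.005,-0.091,0]],
])

```text
clock: 35.48
eef_pos: [539.7, -186.0, 167.5]
eef_rot: [[0.795, 0.093, 0.6], [0.055, -0.995, 0.082], [0.604, -0.032, -0.796]]
force: [35.0, 51.3, -23.6]
gripper_width: 0.298
grip_force: 86.3
```

Emit:
servo_tool([
  [[0.1,0,0,-0.01,0,0,0],[0.1,0,0,-0.016,0,0,0],[0.1,0,0,-0.016,0,0,0]],
])

```text
clock: 35.73
eef_pos: [539.5, -185.9, 165.1]
eef_rot: [[0.797, 0.09, 0.597], [0.049, -0.995, 0.085], [0.602, -0.038, -0.798]]
force: [2.4, 37.9, 0.4]
gripper_width: 0.298
grip_force: 88.8
```

```bash
python3 - <<'E'
from h import *
s=st(); print(np.round(s['q'],1),np.round(s['torque'],1),np.round(s['tau'],1))
E
```

```text
t 35.73 p [ 539.5 -185.9  165.1] R [[0.8, 0.09, 0.6], [0.05, -1.0, 0.08], [0.6, -0.04, -0.8]] F [ 2.4 37.9  0.4] w 0.298 g 88.8
[ 53.4  21.  -34.3 128.5 -75.5   7.4  12. ] [ 4.3 -0.   2.4] [ 20.  -47.2  12.7 -31.4  -0.   -9.3   0.6]
```

Near the bottom the wrist ran into joint limits (q5 and q6), so the pinch twisted. The lever stays put when let go mid-swing, so I open, re-orient to a steeper tool, and regrip.

Emit:
servo_tool([
  [[0.5,0,0,0,0,0,0],[0.8,0,0,0,0,0,0],[0.8,0,0,0,0,0,0],[0.8,0,0,0,0,0,0]],
], squeeze=40)

```text
clock: 36.07
eef_pos: [539.4, -200.6, 165.6]
eef_rot: [[0.798, 0.068, 0.598], [0.041, -0.997, 0.059], [0.601, -0.022, -0.799]]
force: [-0.1, -0.1, 0.6]
gripper_width: 0.799
grip_force: 0.0
```

```bash
cat >> h.py <<'E'
from scipy.spatial.transform import Rotation as Ro
def totilt(tilt,yawd=-87.0):
    "scaled rotvec from measured R to: tool y at yawd in plane, tool z tilted by tilt deg about lever y"
    s=manip.get_state(); R=Ro.from_matrix(np.array(s['eef_rot']))
    a=np.radians(yawd); y=np.array([np.cos(a),np.sin(a),0]); z=np.array([0,0,-1.]); B=Ro.from_matrix(np.c_[np.cross(y,z),y,z])
    T=Ro.from_rotvec(np.radians(tilt)*-y)*B
    v=np.degrees((T*R.inv()).as_rotvec()); print('rotvec deg',np.round(v,1),'scaled',np.round(v/120,4))
E
python3 - <<'E'
from h import *
s=st(); print(np.round(s['q'],1)); totilt(-8); totilt(-25)
im,P=snap('wrist'); print(red(im))
for d in manip.landmark_of('lever_grip','wrist'): print(np.round(d['centre']),round(d['conf'],2),[np.round(ray(P,d['centre'],z)[:2],1).tolist() for z in (155,165,175)])
E
```

```text
t 36.07 p [ 539.4 -200.6  165.6] R [[0.8, 0.07, 0.6], [0.04, -1.0, 0.06], [0.6, -0.02, -0.8]] F [-0.1 -0.1  0.6] w 0.799 g 0.0
[ 53.5  20.9 -33.5 128.1 -75.5   6.7  12. ]
rotvec deg [-3.  28.8 -0.6] scaled [-0.025   0.2401 -0.0046]
rotvec deg [-2.  11.8 -0.8] scaled [-0.0166  0.0987 -0.0063]
[([184.9, 274.8], [177, 224, 17, 101, 360])]
[224. 274.] 0.84 [[540.0, -184.7], [538.7, -185.9], [537.4, -187.2]]
```

Emit:
servo_tool([
  [[0.8,0,0.03,0,-0.004,0.03,-0.001],[0.8,0,0.056,0,-0.008,0.07,-0.002],[0.8,0,0.056,0,-0.012,0.1,-0.004],[0.8,0,0.056,0,-0.012,0.1,-0.004]],
])

```text
clock: 36.5
eef_pos: [543.3, -187.0, 160.5]
eef_rot: [[0.869, 0.072, 0.489], [0.049, -0.997, 0.059], [0.492, -0.028, -0.87]]
force: [0.1, 0.5, -0.4]
gripper_width: 0.8
grip_force: 0.0
```

```bash
python3 - <<'E'
from h import *
s=st(); print(np.round(s['q'],1)); totilt(-8)
E
```

```text
t 36.5 p [ 543.3 -187.   160.5] R [[0.87, 0.07, 0.49], [0.05, -1.0, 0.06], [0.49, -0.03, -0.87]] F [ 0.1  0.5 -0.4] w 0.8 g 0.0
[ 23.6  17.5  -2.1 125.4 -51.3  16.8 -17.6]
rotvec deg [-2.9 21.3 -0.8] scaled [-0.0241  0.1777 -0.0069]
```

Emit:
servo_tool([
  [[0.8,-0.004,0.001,0.005,-0.006,0.045,-0.002],[0.8,-0.008,0.002,0.01,-0.012,0.09,-0.004],[0.8,-0.01,0.003,0.012,-0.018,0.135,-0.005],[0.8,-0.01,0.003,0.012,-0.024,0.178,-0.007],[0.8,-0.01,0.003,0.012,-0.024,0.178,-0.007]],
])

```text
clock: 36.92
eef_pos: [545.5, -182.9, 165.0]
eef_rot: [[0.989, 0.06, 0.137], [0.059, -0.998, 0.006], [0.137, 0.002, -0.991]]
force: [1.5, 1.8, -0.6]
gripper_width: 0.799
grip_force: 0.0
```

Emit:
servo_tool([
  [[0.8,0,0,0,0,0,0],[0.8,0,0,0,0,0,0]],
])

```text
clock: 37.08
eef_pos: [541.1, -185.0, 162.9]
eef_rot: [[0.988, 0.055, 0.142], [0.054, -0.998, 0.01], [0.143, -0.002, -0.99]]
force: [-0.5, 0.3, 0.8]
gripper_width: 0.801
grip_force: 0.0
```

```bash
python3 - <<'E'
from h import *
s=st(); print(np.round(s['q'],1)); totilt(-8)
im,P=snap('wrist'); print(red(im))
for d in manip.landmark_of('lever_grip','wrist'): print(np.round(d['centre']),round(d['conf'],2),[np.round(ray(P,d['centre'],z)[:2],1).tolist() for z in (155,165,175)])
print(np.round(proj(P,s['eef_pos'])))
E
```

```text
t 37.08 p [ 541.1 -185.   162.9] R [[0.99, 0.05, 0.14], [0.05, -1.0, 0.01], [0.14, -0.0, -0.99]] F [-0.5  0.3  0.8] w 0.801 g 0.0
[ -3.3  22.4  24.5 111.7 -18.7  41.6 -54.5]
rotvec deg [-0.1  0.2 -0.1] scaled [-0.0012  0.0016 -0.0012]
[([222.5, 283.1], [220, 228, 6, 109, 484])]
[260. 278.] 0.95 [[536.2, -185.8], [540.2, -185.5], [544.2, -185.2]]
[259. 274.]
```

Aligned (grip landmark at (260,278), TCP projection at (259,274)). I regrip and finish the swing.

Emit:
servo_tool([
  [[0.5,-0.004,0,0.006,0,0,0],[0.4,-0.004,0,0.006,0,0,0],[0.1,-0.004,0,0.006,0,0,0],[0.1,-0.004,0,0.006,0,0,0],[0.1,-0.004,0,0.006,0,0,0]],
], squeeze=40)

```text
clock: 37.6
eef_pos: [539.8, -185.5, 165.0]
eef_rot: [[0.989, 0.054, 0.14], [0.053, -0.999, 0.009], [0.14, -0.002, -0.99]]
force: [-4.9, -0.0, 2.0]
gripper_width: 0.3
grip_force: 43.2
```

Emit:
servo_tool([
  [[0.1,0,0,0,0,0,0],[0.1,0,0,0,0,0,0],[0.1,0,0,0,0,0,0]],
])

```text
clock: 37.85
eef_pos: [539.8, -185.4, 164.9]
eef_rot: [[0.989, 0.054, 0.139], [0.053, -0.999, 0.009], [0.14, -0.001, -0.99]]
force: [-5.2, -1.7, 2.6]
gripper_width: 0.3
grip_force: 43.2
```

Emit:
servo_tool([
  [[0.1,-0.005,0,-0.025,0.001,-0.012,0],[0.1,-0.009,0,-0.05,0.001,-0.024,0],[0.1,-0.013,-0.001,-0.075,0.002,-0.04,0],[0.1,-0.016,-0.001,-0.1,0.003,-0.055,0],[0.1,-0.018,-0.001,-0.114,0.003,-0.063,0]],
])

```text
clock: 38.27
eef_pos: [536.1, -185.7, 138.7]
eef_rot: [[0.96, 0.054, 0.274], [0.051, -0.999, 0.016], [0.274, -0.001, -0.962]]
force: [-29.6, 7.7, 65.0]
gripper_width: 0.296
grip_force: 54.0
```

Emit:
servo_tool([
  [[0.1,0,0,-0.008,0,0,0],[0.1,0,0,-0.016,0,0,0],[0.1,0,0,-0.016,0,0,0]],
])

```text
clock: 38.52
eef_pos: [537.0, -185.7, 137.0]
eef_rot: [[0.96, 0.054, 0.275], [0.052, -0.999, 0.016], [0.276, -0.002, -0.961]]
force: [-27.7, 6.1, 58.6]
gripper_width: 0.299
grip_force: 56.5
```

At the bottom (z = 137) against the stop. I ease off and let go, so it latches.

Emit:
servo_tool([
  [[0.1,0,0,0.012,0,0,0],[0.1,0,0,0.016,0,0,0]],
])

```text
clock: 38.68
eef_pos: [537.0, -185.6, 138.1]
eef_rot: [[0.961, 0.054, 0.272], [0.052, -0.999, 0.015], [0.273, 0.0, -0.962]]
force: [-0.2, -1.5, 3.6]
gripper_width: 0.301
grip_force: 48.2
```

Emit:
servo_tool([
  [[0.5,0,0,0,0,0,0],[0.8,0,0,0,0,0,0],[0.8,0,0,0,0,0,0],[0.8,0,0,0,0,0,0],[0.8,0,0,0,0,0,0]],
])

```text
clock: 39.1
eef_pos: [535.9, -185.3, 136.1]
eef_rot: [[0.962, 0.055, 0.269], [0.053, -0.999, 0.015], [0.269, -0.0, -0.963]]
force: [-0.5, 0.0, 0.1]
gripper_width: 0.801
grip_force: 0.0
```

```bash
python3 - <<'E'
from h import *
s=st(); print(np.round(s['q'],1)); totilt(-8)
im,P=snap('wrist'); print(red(im))
for d in manip.landmark_of('lever_grip','wrist'): print(np.round(d['centre']),round(d['conf'],2),[np.round(ray(P,d['centre'],z)[:2],1).tolist() for z in (127,137,147)])
print(np.round(proj(P,s['eef_pos'])))
E
```

```text
t 39.1 p [ 535.9 -185.3  136.1] R [[0.96, 0.05, 0.27], [0.05, -1.0, 0.02], [0.27, -0.0, -0.96]] F [-0.5  0.   0.1] w 0.801 g 0.0
[  2.6  21.3  18.4 119.3 -26.9  28.4 -45.4]
rotvec deg [-0.4  7.6 -0.1] scaled [-0.0036  0.0633 -0.0011]
[([216.9, 281.0], [209, 225, 16, 112, 1605])]
[261. 278.] 0.79 [[532.0, -186.6], [534.5, -186.3], [537.1, -186.0]]
[259. 274.]
```

The release is let go and the lever sits at z of about 137. I wait over 3 s with the fingers open.

Emit:
servo_tool([
  [[0.8,0,0,0,0,0,0],[0.8,0,0,0,0,0,0],[0.8,0,0,0,0,0,0],[0.8,0,0,0,0,0,0],[0.8,0,0,0,0,0,0]],
])

```text
clock: 39.62
eef_pos: [536.1, -185.3, 136.6]
eef_rot: [[0.961, 0.055, 0.269], [0.053, -0.999, 0.015], [0.27, -0.0, -0.963]]
force: [0.7, -1.3, -0.5]
gripper_width: 0.8
grip_force: 0.0
```

Emit:
servo_tool([
  [[0.8,0,0,0,0,0,0],[0.8,0,0,0,0,0,0],[0.8,0,0,0,0,0,0],[0.8,0,0,0,0,0,0],[0.8,0,0,0,0,0,0]],
])

```text
clock: 40.03
eef_pos: [536.1, -185.3, 136.6]
eef_rot: [[0.961, 0.055, 0.269], [0.053, -0.998, 0.015], [0.27, -0.001, -0.963]]
force: [0.6, 0.2, 0.6]
gripper_width: 0.798
grip_force: 0.0
```

Emit:
servo_tool([
  [[0.8,0,0,0,0,0,0],[0.8,0,0,0,0,0,0],[0.8,0,0,0,0,0,0],[0.8,0,0,0,0,0,0],[0.8,0,0,0,0,0,0]],
])

```text
clock: 40.45
eef_pos: [536.1, -185.3, 136.6]
eef_rot: [[0.961, 0.055, 0.269], [0.053, -0.998, 0.015], [0.27, -0.001, -0.963]]
force: [0.3, -0.1, 0.7]
gripper_width: 0.8
grip_force: 0.0
```

Emit:
servo_tool([
  [[0.8,0,0,0,0,0,0],[0.8,0,0,0,0,0,0],[0.8,0,0,0,0,0,0],[0.8,0,0,0,0,0,0],[0.8,0,0,0,0,0,0]],
])

```text
clock: 40.87
eef_pos: [536.1, -185.3, 136.6]
eef_rot: [[0.961, 0.055, 0.269], [0.053, -0.998, 0.015], [0.27, -0.001, -0.963]]
force: [0.7, -0.1, 0.4]
gripper_width: 0.801
grip_force: 0.0
```

Emit:
servo_tool([
  [[0.8,0,0,0,0,0,0],[0.8,0,0,0,0,0,0],[0.8,0,0,0,0,0,0],[0.8,0,0,0,0,0,0],[0.8,0,0,0,0,0,0]],
])

```text
clock: 41.28
eef_pos: [536.1, -185.3, 136.6]
eef_rot: [[0.961, 0.055, 0.269], [0.053, -0.998, 0.015], [0.27, -0.001, -0.963]]
force: [-0.5, -0.8, 0.9]
gripper_width: 0.796
grip_force: 0.0
```

Emit:
servo_tool([
  [[0.8,0,0,0,0,0,0],[0.8,0,0,0,0,0,0],[0.8,0,0,0,0,0,0],[0.8,0,0,0,0,0,0],[0.8,0,0,0,0,0,0]],
])

```text
clock: 41.7
eef_pos: [536.0, -185.2, 136.5]
eef_rot: [[0.961, 0.055, 0.269], [0.053, -0.998, 0.015], [0.27, -0.001, -0.963]]
force: [-0.3, 0.3, -0.1]
gripper_width: 0.799
grip_force: 0.0
```

Emit:
servo_tool([
  [[0.8,0,0,0,0,0,0],[0.8,0,0,0,0,0,0],[0.8,0,0,0,0,0,0],[0.8,0,0,0,0,0,0],[0.8,0,0,0,0,0,0]],
])

```text
clock: 42.12
eef_pos: [536.1, -185.2, 136.6]
eef_rot: [[0.961, 0.055, 0.269], [0.053, -0.998, 0.015], [0.27, -0.001, -0.963]]
force: [-0.4, -0.0, -0.5]
gripper_width: 0.799
grip_force: 0.0
```

Emit:
servo_tool([
  [[0.8,0,0,0,0,0,0],[0.8,0,0,0,0,0,0],[0.8,0,0,0,0,0,0],[0.8,0,0,0,0,0,0],[0.8,0,0,0,0,0,0]],
])

```text
clock: 42.53
eef_pos: [536.1, -185.3, 136.5]
eef_rot: [[0.961, 0.055, 0.269], [0.053, -0.998, 0.015], [0.27, -0.001, -0.963]]
force: [-0.0, -0.3, -0.0]
gripper_width: 0.797
grip_force: 0.0
```

Emit:
servo_tool([
  [[0.8,0,0,0,0,0,0],[0.8,0,0,0,0,0,0],[0.8,0,0,0,0,0,0],[0.8,0,0,0,0,0,0],[0.8,0,0,0,0,0,0]],
])

```text
clock: 42.95
eef_pos: [536.1, -185.3, 136.5]
eef_rot: [[0.961, 0.055, 0.269], [0.053, -0.998, 0.015], [0.27, -0.001, -0.963]]
force: [-0.6, 0.1, -0.2]
gripper_width: 0.803
grip_force: 0.0
```

Emit:
servo_tool([
  [[0.8,0,0,0,0,0,0],[0.8,0,0,0,0,0,0],[0.8,0,0,0,0,0,0],[0.8,0,0,0,0,0,0],[0.8,0,0,0,0,0,0]],
])

```text
clock: 43.37
eef_pos: [536.0, -185.3, 136.5]
eef_rot: [[0.961, 0.055, 0.269], [0.053, -0.998, 0.015], [0.27, -0.001, -0.963]]
force: [-0.0, 0.3, 0.3]
gripper_width: 0.802
grip_force: 0.0
```

```bash
python3 - <<'E'
from h import *
s=st()
im,P=snap('wrist'); print(red(im))
for d in manip.landmark_of('lever_grip','wrist'): print(np.round(d['centre']),round(d['conf'],2))
E
```

```text
t 43.37 p [ 536.  -185.3  136.5] R [[0.96, 0.05, 0.27], [0.05, -1.0, 0.02], [0.27, -0.0, -0.96]] F [-0.   0.3  0.3] w 0.802 g 0.0
[([217.1, 281.3], [210, 226, 15, 111, 1592])]
[261. 278.] 0.96
```

The lever stayed down for 4.3 s. I regrip and swing it up.

Emit:
servo_tool([
  [[0.5,0,0,0,0,0,0],[0.4,0,0,0,0,0,0],[0.1,0,0,0,0,0,0],[0.1,0,0,0,0,0,0],[0.1,0,0,0,0,0,0]],
], squeeze=40)

```text
clock: 43.88
eef_pos: [535.9, -185.7, 136.6]
eef_rot: [[0.961, 0.054, 0.269], [0.052, -0.999, 0.015], [0.27, -0.0, -0.963]]
force: [-1.5, -2.3, 1.1]
gripper_width: 0.3
grip_force: 43.2
```

Emit:
servo_tool([
  [[0.1,0,0,0,0,0,0],[0.1,0,0,0,0,0,0],[0.1,0,0,0,0,0,0]],
])

```text
clock: 44.13
eef_pos: [535.9, -185.7, 136.6]
eef_rot: [[0.961, 0.054, 0.269], [0.052, -0.999, 0.015], [0.27, -0.0, -0.963]]
force: [-2.6, -2.8, 3.5]
gripper_width: 0.3
grip_force: 43.4
```

Emit:
servo_tool([
  [[0.1,0.005,0,0.032,0,0.01,0],[0.1,0.011,0,0.065,-0.001,0.02,0],[0.1,0.018,0.001,0.098,-0.001,0.03,0],[0.1,0.025,0.001,0.131,-0.002,0.04,0],[0.1,0.032,0.002,0.164,-0.003,0.05,0]],
])

```text
clock: 44.55
eef_pos: [543.8, -185.2, 177.0]
eef_rot: [[0.985, 0.054, 0.165], [0.054, -0.999, 0.008], [0.165, 0.001, -0.986]]
force: [8.1, -4.0, -10.8]
gripper_width: 0.296
grip_force: 41.3
```

Emit:
servo_tool([
  [[0.1,0.01,0,0.031,0,0.01,0],[0.1,0.021,0.001,0.062,-0.001,0.02,0],[0.1,0.034,0.002,0.094,-0.001,0.03,0],[0.1,0.048,0.002,0.125,-0.002,0.04,0],[0.1,0.062,0.003,0.155,-0.003,0.05,0]],
])

```text
clock: 44.97
eef_pos: [559.1, -184.4, 215.4]
eef_rot: [[0.997, 0.054, 0.06], [0.054, -0.999, 0.002], [0.06, 0.001, -0.998]]
force: [5.7, -4.4, -12.3]
gripper_width: 0.298
grip_force: 41.1
```

Emit:
servo_tool([
  [[0.1,0.016,0.001,0.028,0,0.01,0],[0.1,0.034,0.002,0.056,-0.001,0.02,0],[0.1,0.052,0.003,0.084,-0.001,0.03,0],[0.1,0.071,0.004,0.112,-0.002,0.04,0],[0.1,0.091,0.005,0.14,-0.003,0.05,0]],
])

```text
clock: 45.38
eef_pos: [581.2, -183.2, 249.8]
eef_rot: [[0.997, 0.054, -0.046], [0.054, -0.999, -0.004], [-0.046, 0.002, -0.999]]
force: [2.0, -5.7, -13.0]
gripper_width: 0.303
grip_force: 41.0
```

Emit:
servo_tool([
  [[0.1,0.021,0.001,0.024,0,0.01,0],[0.1,0.043,0.002,0.048,-0.001,0.02,0],[0.1,0.066,0.003,0.072,-0.001,0.03,0],[0.1,0.09,0.005,0.096,-0.002,0.04,0],[0.1,0.116,0.006,0.12,-0.003,0.05,0]],
])

```text
clock: 45.8
eef_pos: [609.7, -181.7, 279.6]
eef_rot: [[0.987, 0.054, -0.152], [0.053, -0.999, -0.01], [-0.152, 0.002, -0.988]]
force: [-1.1, -4.0, -9.9]
gripper_width: 0.298
grip_force: 41.1
```

Emit:
servo_tool([
  [[0.1,0.026,0.001,0.021,0,0.01,0],[0.1,0.053,0.003,0.041,-0.001,0.02,0],[0.1,0.08,0.004,0.06,-0.001,0.03,0],[0.1,0.108,0.006,0.078,-0.002,0.04,0],[0.1,0.136,0.007,0.096,-0.003,0.05,0]],
])

```text
clock: 46.22
eef_pos: [643.8, -179.9, 303.8]
eef_rot: [[0.966, 0.054, -0.255], [0.052, -0.999, -0.015], [-0.255, 0.002, -0.967]]
force: [-5.1, -3.0, -7.9]
gripper_width: 0.296
grip_force: 41.0
```

Emit:
servo_tool([
  [[0.1,0.007,0,0.004,0,0,0],[0.1,0.014,0,0.008,0,0,0],[0.1,0.014,0,0.008,0,0,0]],
])

```text
clock: 46.47
eef_pos: [646.6, -179.8, 305.2]
eef_rot: [[0.965, 0.054, -0.256], [0.052, -0.999, -0.015], [-0.256, 0.001, -0.967]]
force: [-8.2, -2.1, -6.1]
gripper_width: 0.298
grip_force: 41.6
```

```bash
python3 - <<'E'
from h import *
s=st(); print(np.round(s['q'],1)); p=s['eef_pos']; print(np.degrees(np.arctan2(p[2]-115,753.6-p[0])))
E
```

```text
t 46.47 p [ 646.6 -179.8  305.2] R [[0.97, 0.05, -0.26], [0.05, -1.0, -0.01], [-0.26, 0.0, -0.97]] F [-8.2 -2.1 -6.1] w 0.298 g 41.6
[ -5.3  38.5  29.3  65.7 -11.8  93.6 -65.7]
60.64710589190851
```

Emit:
servo_tool([
  [[0.1,0.007,0,0.004,0,0,0],[0.1,0.012,0,0.007,0,0,0],[0.1,0.012,0,0.007,0,0,0]],
])

```text
clock: 46.72
eef_pos: [646.8, -179.8, 305.3]
eef_rot: [[0.963, 0.052, -0.263], [0.05, -0.999, -0.013], [-0.263, -0.001, -0.965]]
force: [-19.5, -0.6, -13.1]
gripper_width: 0.3
grip_force: 41.4
```

Emit:
servo_tool([
  [[0.5,0,0,0,0,0,0],[0.8,0,0,0,0,0,0],[0.8,0,0,0,0,0,0],[0.8,0,0,0,0,0,0]],
])

```text
clock: 47.05
eef_pos: [652.2, -179.3, 309.3]
eef_rot: [[0.967, 0.056, -0.247], [0.053, -0.998, -0.016], [-0.248, 0.002, -0.969]]
force: [0.3, 0.3, -0.5]
gripper_width: 0.803
grip_force: 0.0
```

```bash
python3 - <<'E'
from h import *
s=st(); im,P=snap('wrist'); print(red(im))
for d in manip.landmark_of('lever_grip','wrist'): print(np.round(d['centre']),round(d['conf'],2),np.round(ray(P,d['centre'],305),1))
totilt(0)
E
```

```text
t 47.05 p [ 652.2 -179.3  309.3] R [[0.97, 0.06, -0.25], [0.05, -1.0, -0.02], [-0.25, 0.0, -0.97]] F [ 0.3  0.3 -0.5] w 0.803 g 0.0
[([218.8, 285.1], [210, 232, 18, 106, 1418])]
[259. 280.] 0.62 [ 644.8 -179.6  305. ]
rotvec deg [  0.9 -14.3  -0.2] scaled [ 0.0076 -0.1193 -0.0013]
```

The stop was felt and the lever released up. I retreat, turn back, and go to the tray handle.

Emit:
servo_tool([
  [[0.8,0.025,0,0.1,0,0,0],[0.8,0.05,0,0.2,0,0,0],[0.8,0.08,0,0.32,0,0,0],[0.8,0.11,0,0.44,0,0,0],[0.8,0.11,0,0.44,0,0,0]],
])

```text
clock: 47.57
eef_pos: [680.9, -179.8, 425.1]
eef_rot: [[0.969, 0.057, -0.24], [0.054, -0.998, -0.019], [-0.241, 0.005, -0.971]]
force: [-0.0, 0.5, 1.9]
gripper_width: 0.798
grip_force: 0.0
```

Emit:
servo_tool([
  [[0.8,0,0,0,0.004,-0.06,0],[0.8,0,0.05,0,0.008,-0.119,-0.001],[0.8,0,0.15,0,0.008,-0.119,-0.001],[0.8,0,0.27,0,0.008,-0.119,-0.001],[0.8,0,0.27,0,0.008,-0.119,-0.001]],
])

```text
clock: 47.98
eef_pos: [679.7, -104.7, 419.8]
eef_rot: [[0.998, 0.06, 0.0], [0.06, -0.998, 0.006], [0.0, -0.006, -1.0]]
force: [0.3, 2.5, -0.2]
gripper_width: 0.8
grip_force: 0.0
```

Emit:
servo_tool([
  [[0.42,-0.03,0.06,0,0,0,0.05],[0.42,-0.06,0.12,0,0,0,0.11],[0.42,-0.09,0.2,0,0,0,0.17],[0.42,-0.1,0.27,0,0,0,0.23],[0.42,-0.1,0.27,0,0,0,0.25]],
])

```text
clock: 48.4
eef_pos: [654.3, -39.5, 419.7]
eef_rot: [[0.831, 0.556, -0.001], [0.556, -0.831, 0.003], [0.001, -0.003, -1.0]]
force: [-0.6, 1.1, 0.6]
gripper_width: 0.424
grip_force: 0.0
```

Emit:
servo_tool([
  [[0.42,-0.03,0.06,-0.05,0,0,0.05],[0.42,-0.06,0.12,-0.1,0,0,0.11],[0.42,-0.09,0.2,-0.15,0,0,0.17],[0.42,-0.1,0.27,-0.2,0,0,0.23],[0.42,-0.1,0.27,-0.2,0,0,0.25]],
])

```text
clock: 48.82
eef_pos: [628.0, 28.1, 366.8]
eef_rot: [[0.442, 0.897, -0.005], [0.897, -0.442, 0.002], [-0.001, -0.005, -1.0]]
force: [-0.4, 0.9, 0.3]
gripper_width: 0.419
grip_force: 0.0
```

Emit:
servo_tool([
  [[0.42,-0.03,0,-0.05,0,0,0.05],[0.42,-0.06,0,-0.1,0,0,0.11],[0.42,-0.09,0,-0.15,0,0,0.17],[0.42,-0.1,0,-0.2,0,0,0.23],[0.42,-0.1,0,-0.2,0,0,0.25]],
])

```text
clock: 49.23
eef_pos: [603.0, 23.0, 317.1]
eef_rot: [[-0.061, 0.998, -0.004], [0.998, 0.061, -0.002], [-0.002, -0.004, -1.0]]
force: [-0.3, -0.0, -0.4]
gripper_width: 0.42
grip_force: 0.0
```

Emit:
servo_tool([
  [[0.42,0,0,0,0,0,0],[0.42,0,0,0,0,0,0],[0.42,0,0,0,0,0,0]],
])

```text
clock: 49.48
eef_pos: [604.8, 22.9, 319.7]
eef_rot: [[-0.051, 0.999, 0.0], [0.999, 0.051, -0.002], [-0.002, 0.0, -1.0]]
force: [-0.6, 0.5, 0.1]
gripper_width: 0.417
grip_force: 0.0
```

```bash
python3 - <<'E'
from h import *
s=st(); print(np.round(s['q'],1)); im,P=snap('wrist')
for n,z in [('tray_handle',45),('lever_grip',305),('lever_hinge',115)]:
  for d in manip.landmark_of(n,'wrist'): print(n,np.round(d['centre']),round(d['conf'],2),np.round(ray(P,d['centre'],z)[:2],1))
g=cv2.cvtColor(im,cv2.COLOR_RGB2GRAY)
for y in (0,24,50):
  print(y,[ (x,int(g[int(round(q[1])),int(round(q[0]))])) for x in range(585,632,3) for q in [proj(P,(x,y,52))] if 0<=q[1]<384 and 0<=q[0]<512])
totilt(0,3.0)
E
```

```text
t 49.48 p [604.8  22.9 319.7] R [[-0.05, 1.0, 0.0], [1.0, 0.05, -0.0], [-0.0, 0.0, -1.0]] F [-0.6  0.5  0.1] w 0.417 g 0.0
[-12.9  20.3   8.   87.5  -2.8  72.4  -1.7]
tray_handle [258. 161.] 0.67 [608.9  22.7]
tray_handle [342. 163.] 0.55 [711.1  25.2]
lever_hinge [369. 338.] 0.58 [ 749.8 -169.2]
0 [(585, 145), (588, 144), (591, 145), (594, 145), (597, 140), (600, 130), (603, 52), (606, 56), (609, 54), (612, 51), (615, 87), (618, 95), (621, 95), (624, 144), (627, 142), (630, 139)]
24 [(585, 157), (588, 155), (591, 155), (594, 156), (597, 141), (600, 105), (603, 56), (606, 64), (609, 57), (612, 54), (615, 107), (618, 108), (621, 133), (624, 157), (627, 160), (630, 161)]
50 [(585, 155), (588, 157), (591, 158), (594, 150), (597, 129), (600, 56), (603, 62), (606, 65), (609, 56), (612, 64), (615, 108), (618, 109), (621, 161), (624, 161), (627, 160), (630, 159)]
rotvec deg [ 0.1 -0.   0. ] scaled [ 0.0008 -0.0003  0.0001]
```

Emit:
servo_tool([
  [[0.38,0.006,0.004,-0.1,0,0,0],[0.38,0.006,0.004,-0.25,0,0,0],[0.38,0.006,0.004,-0.4,0,0,0],[0.38,0.006,0.004,-0.55,0,0,0],[0.38,0.006,0.004,-0.6,0,0,0]],
])

```text
clock: 50.1
eef_pos: [603.0, 23.9, 163.9]
eef_rot: [[-0.053, 0.999, -0.008], [0.999, 0.053, -0.002], [-0.002, -0.008, -1.0]]
force: [-0.7, -0.4, -0.2]
gripper_width: 0.378
grip_force: 0.0
```

Emit:
servo_tool([
  [[0.38,0,0,-0.05,0,0,0],[0.38,0,0,-0.15,0,0,0],[0.38,0,0,-0.27,0,0,0],[0.38,0,0,-0.34,0,0,0],[0.38,0,0,-0.34,0,0,0]],
])

```text
clock: 50.52
eef_pos: [603.4, 23.9, 80.4]
eef_rot: [[-0.053, 0.999, -0.007], [0.999, 0.053, -0.002], [-0.002, -0.007, -1.0]]
force: [-0.6, 0.1, 0.3]
gripper_width: 0.378
grip_force: 0.0
```

Emit:
servo_tool([
  [[0.38,0,0,-0.05,0,0,0],[0.38,0,0,-0.1,0,0,0],[0.38,0,0,-0.15,0,0,0],[0.38,0,0,-0.15,0,0,0]],
])

```text
clock: 50.85
eef_pos: [604.7, 24.0, 44.5]
eef_rot: [[-0.053, 0.999, -0.004], [0.999, 0.053, -0.002], [-0.002, -0.004, -1.0]]
force: [-0.6, -0.2, -0.3]
gripper_width: 0.378
grip_force: 0.0
```

Emit:
servo_tool([
  [[0,0,0,0,0,0,0],[0,0,0,0,0,0,0],[0,0,0,0,0,0,0],[0,0,0,0,0,0,0],[0,0,0,0,0,0,0]],
])

```text
clock: 51.27
eef_pos: [605.7, 23.9, 46.9]
eef_rot: [[-0.053, 0.999, -0.001], [0.999, 0.053, -0.002], [-0.002, -0.001, -1.0]]
force: [-1.8, 0.0, -2.0]
gripper_width: 0.145
grip_force: 39.3
```

Emit:
servo_tool([
  [[0,-0.03,-0.002,0,0,0,0],[0,-0.08,-0.004,0,0,0,0],[0,-0.14,-0.007,0,0,0,0],[0,-0.2,-0.011,0,0,0,0],[0,-0.24,-0.013,0,0,0,0]],
])

```text
clock: 51.68
eef_pos: [544.8, 20.7, 46.8]
eef_rot: [[-0.053, 0.999, -0.0], [0.999, 0.053, -0.001], [-0.001, -0.0, -1.0]]
force: [1.9, -0.2, -5.9]
gripper_width: 0.146
grip_force: 39.9
```

Emit:
servo_tool([
  [[0,-0.05,-0.002,0,0,0,0],[0,-0.12,-0.006,0,0,0,0],[0,-0.19,-0.01,0,0,0,0],[0,-0.26,-0.013,0,0,0,0],[0,-0.32,-0.016,0,0,0,0]],
])

```text
clock: 52.1
eef_pos: [465.1, 16.5, 46.8]
eef_rot: [[-0.053, 0.999, 0.0], [0.999, 0.053, -0.002], [-0.002, 0.0, -1.0]]
force: [2.3, -0.6, -6.8]
gripper_width: 0.147
grip_force: 39.7
```

Emit:
servo_tool([
  [[0,-0.015,-0.001,0,0,0,0],[0,-0.03,-0.001,0,0,0,0],[0,-0.045,-0.002,0,0,0,0],[0,-0.045,-0.002,0,0,0,0]],
])

```text
clock: 52.43
eef_pos: [455.8, 16.0, 46.8]
eef_rot: [[-0.053, 0.999, 0.001], [0.999, 0.053, -0.002], [-0.002, 0.001, -1.0]]
force: [2.0, -1.7, -5.1]
gripper_width: 0.151
grip_force: 40.4
```

Emit:
servo_tool([
  [[0,-0.006,0,0,0,0,0],[0,-0.012,-0.001,0,0,0,0],[0,-0.016,-0.001,0,0,0,0],[0,-0.016,-0.001,0,0,0,0]],
])

```text
clock: 52.77
eef_pos: [455.7, 16.0, 46.9]
eef_rot: [[-0.052, 0.999, 0.007], [0.999, 0.053, -0.001], [-0.002, 0.007, -1.0]]
force: [14.5, -2.8, -20.8]
gripper_width: 0.147
grip_force: 39.3
```

The tray is right out at its stop (travel 606→456 = 150 mm, so it was fully home before). I release, rise, and find the cards and basket.

Emit:
servo_tool([
  [[0,0.01,0,0,0,0,0],[0,0.014,0.001,0,0,0,0],[0.38,0.014,0.001,0,0,0,0],[0.38,0.014,0.001,0,0,0,0],[0.38,0.014,0.001,0,0,0,0]],
])

```text
clock: 53.18
eef_pos: [453.5, 16.5, 46.6]
eef_rot: [[-0.053, 0.999, -0.002], [0.999, 0.053, -0.001], [-0.001, -0.002, -1.0]]
force: [0.3, 0.0, 0.1]
gripper_width: 0.379
grip_force: 0.0
```

Emit:
servo_tool([
  [[0.38,0,0,0.1,0,0,0],[0.38,0,0,0.25,0,0,0],[0.38,0,0,0.4,0,0,0],[0.38,0,0,0.55,0,0,0],[0.38,0,0,0.7,0,0,0]],
])

```text
clock: 53.6
eef_pos: [453.0, 16.3, 223.4]
eef_rot: [[-0.053, 0.999, -0.002], [0.999, 0.053, -0.002], [-0.001, -0.002, -1.0]]
force: [1.4, 1.0, 0.1]
gripper_width: 0.383
grip_force: 0.0
```

Emit:
servo_tool([
  [[0.85,0.08,-0.02,0.15,0,0,0],[0.85,0.16,-0.03,0.3,0,0,0],[0.85,0.24,-0.04,0.4,0,0,0],[0.85,0.24,-0.04,0.4,0,0,0],[0.85,0.24,-0.04,0.4,0,0,0]],
])

```text
clock: 54.02
eef_pos: [514.9, 6.3, 322.7]
eef_rot: [[-0.053, 0.999, 0.001], [0.999, 0.053, -0.001], [-0.001, 0.001, -1.0]]
force: [-0.3, 0.1, -0.6]
gripper_width: 0.85
grip_force: 0.0
```

```bash
python3 - <<'E'
from h import *
s=st(); im,P=snap('wrist','w15.png',scale=1.5)
for n,z in [('tray_handle',45),('card1_c',35.5),('basket_in',6)]:
  for d in manip.landmark_of(n,'wrist'): print(n,np.round(d['centre']),round(d['conf'],2),np.round(ray(P,d['centre'],z)[:2],1))
g=cv2.cvtColor(im,cv2.COLOR_RGB2GRAY)
for N in ((553.5,-75.4),(548.6,21.9),(543.6,119.2)):
  print(N,np.round(proj(P,(*N,38))))
T=snap('top')[1]
for c in ('top',):
  for d in manip.outline_of('basket_in',c)[:2]:
    px=np.argwhere(d['pixels'])[:,::-1].astype(np.float32)
    w=np.array([ray(T,p,59)[:2] for p in px],np.float32); print('basket rim',cv2.minAreaRect(w),d['conf'])
  for d in manip.landmark_of('basket_in',c): print(np.round(ray(T,d['centre'],6),1),d['conf'])
E
```

```text
t 54.02 p [514.9   6.3 322.7] R [[-0.05, 1.0, 0.0], [1.0, 0.05, -0.0], [-0.0, 0.0, -1.0]] F [-0.3  0.1 -0.6] w 0.85 g 0.0
tray_handle [208. 151.] 0.63 [457.2  15.5]
card1_c [284. 224.] 0.57 [558.8 -79.1]
(553.5, -75.4) [281. 222.]
(548.6, 21.9) [283. 148.]
(543.6, 119.2) [285.  65.]
basket rim ((726.9489135742188, -191.49440002441406), (64.83609008789062, 10.470809936523438), 26.086023330688477) 0.25
[ 483.2 -378.     6. ] 0.68
```

View pics/w15.png

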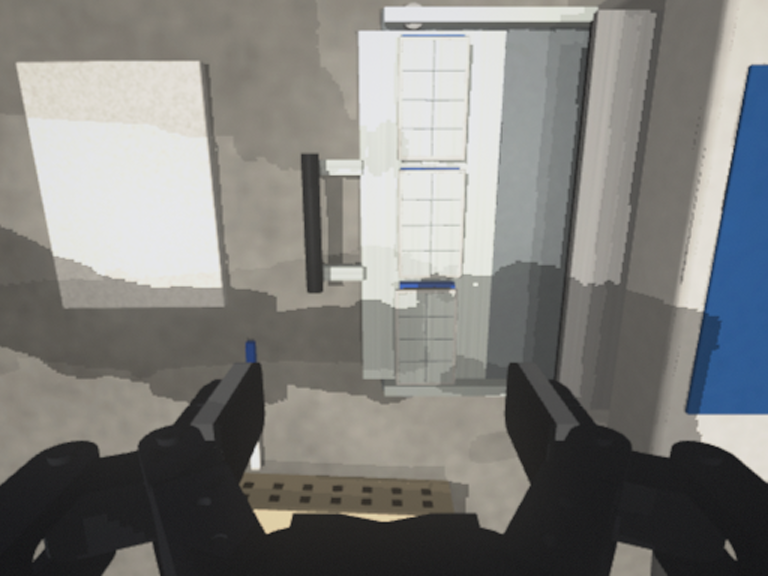

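The tray is out with the cards in place, foil up, at (433,98), (431,225) and (427,335); no further views are left, so from here I work numerically. I fit the basket from the top camera by colour and compute the card positions.

```bash
python3 - <<'E'
from h import *
P=manip.camera_params('wrist')
for n,a,b in (('N3',(398,37),(468,160)),('N2',(399,169),(464,279)),('N1',(396,289),(456,385))):
  c=[ray(P,(x/1.5,y/1.5),38)[:2] for x in (a[0],b[0]) for y in (a[1],b[1])]; print(n,np.round(np.mean(c,0),1), np.round(c,0).tolist())
def fit(im,P,nm,zr=59):
  h=cv2.cvtColor(im,cv2.COLOR_RGB2HSV); m=((h[...,0]>12)&(h[...,0]<30)&(h[...,1]>45)&(h[...,2]>120)).astype(np.uint8)
  m=cv2.morphologyEx(m,cv2.MORPH_CLOSE,np.ones((5,5),np.uint8))
  for c in cv2.findContours(m,cv2.RETR_EXTERNAL,cv2.CHAIN_APPROX_NONE)[0]:
    if cv2.contourArea(c)<1500: continue
    w=np.array([ray(P,p[0],zr)[:2] for p in c],np.float32); print(nm,cv2.contourArea(c),cv2.minAreaRect(w))
for cam in ('top','scene'):
  im,C=snap(cam); fit(im,C,cam)
  for d in manip.landmark_of('basket_in',cam): print(np.round(ray(C,d['centre'],6),1),round(d['conf'],2))
E
```

```text
N3 [545.6 116.4] [[516.0, 159.0], [521.0, 71.0], [568.0, 162.0], [577.0, 74.0]]
N2 [552.   19.9] [[523.0, 64.0], [528.0, -27.0], [574.0, 66.0], [583.0, -24.0]]
N1 [555.  -79.4] [[526.0, -36.0], [531.0, -126.0], [577.0, -33.0], [585.0, -123.0]]
top 3968.5 ((483.7784118652344, -369.5845947265625), (240.91868591308594, 243.4727325439453), 0.19807055592536926)
[ 478.2 -363.6    6. ] 0.87
scene 5715.0 ((484.0505065917969, -346.3450927734375), (237.91729736328125, 193.3612060546875), 0.3692947030067444)
[ 474.  -371.3    6. ] 0.89
```

Emit:
servo_tool([
  [[0.85,0.06,-0.12,-0.1,0,0,0],[0.85,0.12,-0.24,-0.22,0,0,0],[0.85,0.158,-0.337,-0.36,0,0,0],[0.85,0.158,-0.337,-0.5,0,0,0],[0.85,0.158,-0.337,-0.6,0,0,0]],
])

```text
clock: 54.98
eef_pos: [552.6, -80.5, 168.4]
eef_rot: [[-0.049, 0.999, -0.003], [0.999, 0.049, -0.003], [-0.003, -0.004, -1.0]]
force: [0.2, 0.5, -1.2]
gripper_width: 0.849
grip_force: 0.0
```

Emit:
servo_tool([
  [[0.85,0,0,0,0,0,0],[0.85,0,0,0,0,0,0],[0.85,0,0,0,0,0,0]],
])

```text
clock: 55.23
eef_pos: [554.5, -77.8, 173.2]
eef_rot: [[-0.053, 0.999, 0.001], [0.999, 0.053, -0.002], [-0.002, 0.001, -1.0]]
force: [0.6, -0.1, 0.5]
gripper_width: 0.852
grip_force: 0.0
```

```bash
python3 - <<'E'
from h import *
s=st(); im,P=snap('wrist','w16.png',scale=1.5)
# refine: card1 far edge/side edges by rendering search: match frame edges
for d in manip.landmark_of('card1_c','wrist'): print(np.round(d['centre']),round(d['conf'],2),np.round(ray(P,d['centre'],35.5)[:2],1))
for d in manip.landmark_of('nest1','wrist'): print('nest',np.round(d['centre']),round(d['conf'],2),np.round(ray(P,d['centre'],30.5)[:2],1))
g=cv2.cvtColor(im,cv2.COLOR_RGB2GRAY).astype(int)
for y in (-45,-60,-75):
  print(y,[(x,int(g[int(round(q[1])),int(round(q[0]))])) for x in range(515,600,2) for q in [proj(P,(x,y,38))] if 0<=q[1]<384])
E
```

```text
t 55.23 p [554.5 -77.8 173.2] R [[-0.05, 1.0, 0.0], [1.0, 0.05, -0.0], [-0.0, 0.0, -1.0]] F [ 0.6 -0.1  0.5] w 0.852 g 0.0
[258. 193.] 0.87 [557.5 -80.2]
-45 [(515, 223), (517, 221), (519, 221), (521, 221), (523, 217), (525, 219), (527, 222), (529, 206), (531, 210), (533, 216), (535, 216), (537, 219), (539, 217), (541, 215), (543, 216), (545, 217), (547, 218), (549, 224), (551, 227), (553, 218), (555, 188), (557, 220), (559, 217), (561, 212), (563, 215), (565, 216), (567, 216), (569, 217), (571, 213), (573, 213), (575, 216), (577, 215), (579, 214), (581, 212), (583, 140), (585, 215), (587, 210), (589, 214), (591, 231), (593, 230), (595, 231), (597, 231), (599, 231)]
-60 [(515, 231), (517, 232), (519, 231), (521, 231), (523, 231), (525, 231), (527, 231), (529, 214), (531, 213), (533, 187), (535, 189), (537, 206), (539, 206), (541, 178), (543, 183), (545, 215), (547, 215), (549, 216), (551, 216), (553, 215), (555, 215), (557, 212), (559, 216), (561, 227), (563, 231), (565, 231), (567, 231), (569, 231), (571, 227), (573, 218), (575, 219), (577, 227), (579, 226), (581, 228), (583, 190), (585, 231), (587, 228), (589, 231), (591, 231), (593, 228), (595, 230), (597, 231), (599, 231)]
-75 [(515, 147), (517, 152), (519, 148), (521, 224), (523, 224), (525, 222), (527, 225), (529, 218), (531, 216), (533, 220), (535, 220), (537, 219), (539, 221), (541, 218), (543, 218), (545, 219), (547, 219), (549, 221), (551, 220), (553, 223), (555, 221), (557, 184), (559, 223), (561, 218), (563, 216), (565, 220), (567, 220), (569, 219), (571, 221), (573, 218), (575, 217), (577, 223), (579, 230), (581, 229), (583, 217), (585, 155), (587, 201), (589, 225), (591, 222), (593, 218), (595, 227), (597, 229), (599, 231)]
```

Emit:
servo_tool([
  [[0.85,0.01,-0.008,-0.12,0,0,0],[0.85,0.01,-0.008,-0.26,0,0,0],[0.85,0.01,-0.008,-0.4,0,0,0],[0.85,0.01,-0.008,-0.48,0,0,0],[0.85,0.01,-0.008,-0.5,0,0,0]],
])

```text
clock: 55.8
eef_pos: [554.7, -79.5, 44.5]
eef_rot: [[-0.054, 0.999, -0.004], [0.999, 0.054, -0.001], [-0.001, -0.004, -1.0]]
force: [-0.7, -0.1, 0.1]
gripper_width: 0.848
grip_force: 0.0
```

Emit:
servo_tool([
  [[0.3,0,0,0,0,0,0],[0.3,0,0,0,0,0,0],[0.3,0,0,0,0,0,0],[0.3,0,0,0,0,0,0],[0.3,0,0,0,0,0,0]],
], squeeze=40)

```text
clock: 56.22
eef_pos: [557.2, -80.0, 48.1]
eef_rot: [[-0.053, 0.999, 0.002], [0.999, 0.053, -0.002], [-0.002, 0.002, -1.0]]
force: [-0.2, 0.1, 6.7]
gripper_width: 0.618
grip_force: 42.5
```

Emit:
servo_tool([
  [[0.3,0,0,0,0,0,0],[0.3,0,0,0.05,0,0,0],[0.3,0,0,0.15,0,0,0],[0.3,0,0,0.3,0,0,0],[0.3,0,0,0.45,0,0,0]],
])

```text
clock: 56.63
eef_pos: [555.2, -80.1, 160.2]
eef_rot: [[-0.053, 0.999, -0.003], [0.999, 0.053, -0.002], [-0.002, -0.003, -1.0]]
force: [1.6, 0.9, -0.3]
gripper_width: 0.607
grip_force: 42.1
```

Emit:
servo_tool([
  [[0.3,-0.08,0,0.1,0,0,0],[0.3,-0.18,0,0.22,0,0,0],[0.3,-0.26,-0.05,0.34,0,0,0],[0.3,-0.28,-0.15,0.4,0,0,0],[0.3,-0.28,-0.28,0.4,0,0,0]],
])

```text
clock: 57.05
eef_pos: [486.5, -149.2, 263.7]
eef_rot: [[-0.057, 0.998, 0.006], [0.998, 0.057, -0.001], [-0.001, 0.006, -1.0]]
force: [0.6, -0.2, -0.7]
gripper_width: 0.615
grip_force: 42.1
```

Emit:
servo_tool([
  [[0.3,0,-0.1,0,0,0,0],[0.3,0,-0.24,0,0,0,0],[0.3,0,-0.38,0,0,0,0],[0.3,0,-0.48,0,0,0,0],[0.3,0,-0.52,0,0,0,0]],
])

```text
clock: 57.47
eef_pos: [484.8, -284.6, 259.7]
eef_rot: [[-0.048, 0.999, -0.001], [0.999, 0.048, -0.004], [-0.004, -0.001, -1.0]]
force: [-0.2, -0.7, 0.3]
gripper_width: 0.614
grip_force: 42.1
```

Emit:
servo_tool([
  [[0.3,0,-0.1,0,0,0,0],[0.3,0,-0.24,0,0,0,0],[0.3,0,-0.36,0,0,0,0],[0.3,0,-0.4,0,0,0,0],[0.3,0,-0.4,0,0,0,0]],
])

```text
clock: 57.88
eef_pos: [484.9, -382.8, 259.2]
eef_rot: [[-0.049, 0.999, -0.002], [0.999, 0.049, -0.003], [-0.003, -0.002, -1.0]]
force: [0.3, 0.8, -0.3]
gripper_width: 0.616
grip_force: 42.1
```

```bash
cat >> h.py <<'E'
def basket(im,P,rmax=384):
  h=cv2.cvtColor(im,cv2.COLOR_RGB2HSV); m=((h[...,0]>12)&(h[...,0]<30)&(h[...,1]>45)&(h[...,2]>90)).astype(np.uint8)
  m[rmax:]=0; return cv2.morphologyEx(m,cv2.MORPH_CLOSE,np.ones((5,5),np.uint8))
E
python3 - <<'E'
from h import *
s=st(); im,P=snap('wrist','w17.png',scale=1.5); m=basket(im,P)
for c in cv2.findContours(m,cv2.RETR_EXTERNAL,cv2.CHAIN_APPROX_SIMPLE)[0]:
  if cv2.contourArea(c)<800: continue
  a=cv2.approxPolyDP(c,6,True)[:,0]; print(cv2.contourArea(c),[(p.tolist(),np.round(ray(P,p,59)[:2]).tolist()) for p in a])
for d in manip.landmark_of('basket_in','wrist'): print(np.round(d['centre']),round(d['conf'],2),np.round(ray(P,d['centre'],6)[:2],1))
E
```

```text
t 57.88 p [ 484.9 -382.8  259.2] R [[-0.05, 1.0, -0.0], [1.0, 0.05, -0.0], [-0.0, -0.0, -1.0]] F [ 0.3  0.8 -0.3] w 0.616 g 42.1
42265.0 [([126, 22], [363.0, -251.0]), ([142, 262], [367.0, -487.0]), ([156, 263], [382.0, -487.0]), ([182, 236], [410.0, -454.0]), ([194, 236], [423.0, -454.0]), ([193, 163], [422.0, -375.0]), ([318, 162], [547.0, -368.0]), ([317, 236], [554.0, -447.0]), ([347, 249], [587.0, -461.0]), ([358, 266], [602.0, -480.0]), ([390, 48], [602.0, -261.0]), ([382, 47], [594.0, -260.0]), ([381, 32], [591.0, -248.0]), ([339, 31], [554.0, -249.0]), ([375, 32], [586.0, -248.0]), ([378, 41], [590.0, -256.0]), ([309, 39], [527.0, -257.0]), ([301, 29], [519.0, -249.0])]
[256. 152.] 0.63 [ 484.3 -369.1]
```

The basket centre is about (484,-369.5) with yaw near 0. I place the first card at (434,-421).

Emit:
servo_tool([
  [[0.3,-0.1,-0.08,0,0,0,-0.01],[0.3,-0.208,-0.164,0,0,0,-0.02],[0.3,-0.208,-0.164,-0.1,0,0,-0.025],[0.3,-0.208,-0.164,-0.25,0,0,-0.025],[0.3,-0.208,-0.164,-0.4,0,0,-0.025]],
])

```text
clock: 58.4
eef_pos: [435.3, -419.8, 159.5]
eef_rot: [[-0.002, 1.0, 0.003], [1.0, 0.002, -0.003], [-0.003, 0.003, -1.0]]
force: [0.4, 0.1, -1.2]
gripper_width: 0.615
grip_force: 42.1
```

Emit:
servo_tool([
  [[0.3,0,0,-0.1,0,0,0],[0.3,0,0,-0.2,0,0,0],[0.3,0,0,-0.3,0,0,0],[0.3,0,0,-0.38,0,0,0],[0.3,0,0,-0.4,0,0,0]],
])

```text
clock: 58.82
eef_pos: [433.8, -417.2, 56.2]
eef_rot: [[-0.003, 1.0, -0.004], [1.0, 0.003, 0.003], [0.003, -0.004, -1.0]]
force: [-0.3, 1.3, -0.3]
gripper_width: 0.619
grip_force: 42.1
```

Emit:
servo_tool([
  [[0.3,0,0,-0.05,0,0,0],[0.3,0,0,-0.09,0,0,0],[0.3,0,0,-0.11,0,0,0],[0.3,0,0,-0.11,0,0,0]],
])

```text
clock: 59.15
eef_pos: [434.5, -420.7, 31.6]
eef_rot: [[-0.001, 1.0, -0.001], [1.0, 0.001, -0.001], [-0.001, -0.001, -1.0]]
force: [-0.3, -0.1, 0.2]
gripper_width: 0.613
grip_force: 42.1
```

Emit:
servo_tool([
  [[0.78,0,0,0,0,0,0],[0.78,0,0,0,0,0,0],[0.78,0,0,0,0,0,0],[0.78,0,0,0.05,0,0,0],[0.78,0,0,0.15,0,0,0]],
])

```text
clock: 59.57
eef_pos: [432.7, -419.7, 67.8]
eef_rot: [[-0.001, 1.0, -0.005], [1.0, 0.001, 0.001], [0.001, -0.005, -1.0]]
force: [0.4, -0.3, 0.2]
gripper_width: 0.779
grip_force: 0.0
```

Emit:
servo_tool([
  [[0.78,0,0,0.15,0,0,0],[0.78,0,0,0.3,0,0,0],[0.78,0,0,0.45,0,0,0],[0.78,0,0,0.6,0,0,0],[0.78,0,0,0.75,0,0,0]],
])

```text
clock: 59.98
eef_pos: [433.5, -420.9, 259.8]
eef_rot: [[-0.0, 1.0, -0.0], [1.0, 0.0, -0.002], [-0.002, -0.0, -1.0]]
force: [0.9, 0.5, -0.6]
gripper_width: 0.784
grip_force: 0.0
```

Emit:
servo_tool([
  [[0.85,0.157,0.586,0,0,0,0.008],[0.85,0.157,0.586,0,0,0,0.008],[0.85,0.157,0.586,0,0,0,0.008],[0.85,0.157,0.586,0,0,0,0.008],[0.85,0.157,0.586,0,0,0,0.008]],
])

```text
clock: 60.4
eef_pos: [475.6, -267.6, 257.6]
eef_rot: [[-0.026, 1.0, 0.001], [1.0, 0.026, 0.002], [0.002, 0.001, -1.0]]
force: [0.1, -0.2, 0.5]
gripper_width: 0.849
grip_force: 0.0
```

Emit:
servo_tool([
  [[0.85,0.157,0.586,0,0,0,0.008],[0.85,0.157,0.586,0,0,0,0.008],[0.85,0.157,0.586,0,0,0,0.008],[0.85,0.157,0.586,0,0,0,0.008],[0.85,0.157,0.586,0,0,0,0.008]],
])

```text
clock: 60.82
eef_pos: [514.2, -121.3, 257.4]
eef_rot: [[-0.043, 0.999, 0.0], [0.999, 0.043, 0.001], [0.001, 0.0, -1.0]]
force: [-0.3, -0.0, 0.6]
gripper_width: 0.852
grip_force: 0.0
```

Emit:
servo_tool([
  [[0.85,0.157,0.586,0,0,0,0.009],[0.85,0.157,0.586,0,0,0,0.009],[0.85,0.157,0.586,0,0,0,0.009],[0.85,0.157,0.586,-0.1,0,0,0.009],[0.85,0.157,0.586,-0.2,0,0,0.009]],
])

```text
clock: 61.23
eef_pos: [554.2, 25.6, 208.0]
eef_rot: [[-0.061, 0.998, 0.004], [0.998, 0.061, 0.002], [0.002, 0.004, -1.0]]
force: [-0.2, 0.1, -0.5]
gripper_width: 0.848
grip_force: 0.0
```

Emit:
servo_tool([
  [[0.85,0,0,-0.1,0,0,0],[0.85,0,0,-0.14,0,0,0],[0.85,0,0,-0.14,0,0,0],[0.85,0,0,-0.14,0,0,0],[0.85,0,0,-0.14,0,0,0]],
])

```text
clock: 61.65
eef_pos: [552.8, 17.8, 173.3]
eef_rot: [[-0.052, 0.999, 0.001], [0.999, 0.052, -0.001], [-0.002, 0.001, -1.0]]
force: [0.5, -0.1, -0.5]
gripper_width: 0.853
grip_force: 0.0
```

```bash
cat >> h.py <<'E'
def prof(im,P,cx,cy,z=38):
  "grid/edge positions: across x at two y, along y at two x (dark transitions)"
  g=cv2.cvtColor(im,cv2.COLOR_RGB2GRAY).astype(int); f=lambda X:(lambda q:int(g[int(round(q[1])),int(round(q[0]))]) if 0<=q[1]<383 and 0<=q[0]<511 else -1)(proj(P,X))
  for dy in (-5,12,30): print('y',cy+dy,[(x,f((x,cy+dy,z))) for x in range(int(cx)-36,int(cx)+37,2)])
  for dx in (-12,12): print('x',cx+dx,[(y,f((cx+dx,y,z))) for y in list(range(int(cy)+36,int(cy)+58,2))])
E
python3 - <<'E'
from h import *
s=st(); im,P=snap('wrist')
for d in manip.landmark_of('card1_c','wrist'): print(np.round(d['centre']),round(d['conf'],2),np.round(ray(P,d['centre'],35.5)[:2],1))
prof(im,P,552,20)
E
```

```text
t 61.65 p [552.8  17.8 173.3] R [[-0.05, 1.0, 0.0], [1.0, 0.05, -0.0], [-0.0, 0.0, -1.0]] F [ 0.5 -0.1 -0.5] w 0.853 g 0.0
y 15 [(516, 222), (518, 223), (520, 219), (522, 218), (524, 222), (526, 214), (528, 190), (530, 219), (532, 218), (534, 220), (536, 220), (538, 220), (540, 218), (542, 220), (544, 218), (546, 220), (548, 221), (550, 223), (552, 221), (554, 191), (556, 221), (558, 220), (560, 215), (562, 220), (564, 220), (566, 219), (568, 221), (570, 217), (572, 216), (574, 218), (576, 219), (578, 219), (580, 214), (582, 141), (584, 218), (586, 219), (588, 220)]
y 32 [(516, 231), (518, 231), (520, 230), (522, 230), (524, 231), (526, 226), (528, 225), (530, 228), (532, 231), (534, 230), (536, 231), (538, 229), (540, 230), (542, 231), (544, 231), (546, 231), (548, 231), (550, 231), (552, 230), (554, 203), (556, 231), (558, 228), (560, 230), (562, 231), (564, 231), (566, 231), (568, 231), (570, 228), (572, 229), (574, 231), (576, 231), (578, 229), (580, 216), (582, 163), (584, 231), (586, 231), (588, 231)]
y 50 [(516, 222), (518, 216), (520, 215), (522, 219), (524, 219), (526, 211), (528, 215), (530, 217), (532, 217), (534, 218), (536, 217), (538, 216), (540, 216), (542, 217), (544, 218), (546, 217), (548, 219), (550, 219), (552, 181), (554, 219), (556, 217), (558, 211), (560, 216), (562, 216), (564, 216), (566, 218), (568, 213), (570, 213), (572, 214), (574, 215), (576, 214), (578, 207), (580, 136), (582, 182), (584, 215), (586, 223), (588, 231)]
x 540 [(56, 217), (58, 218), (60, 218), (62, 213), (64, 194), (66, 114), (68, 209), (70, 179), (72, 129), (74, 213), (76, 218)]
x 564 [(56, 226), (58, 218), (60, 218), (62, 218), (64, 212), (66, 150), (68, 97), (70, 217), (72, 176), (74, 186), (76, 228)]
```

Emit:
servo_tool([
  [[0.85,0.004,0.008,-0.12,0,0,0],[0.85,0.004,0.008,-0.26,0,0,0],[0.85,0.004,0.008,-0.4,0,0,0],[0.85,0.004,0.008,-0.48,0,0,0],[0.85,0.004,0.008,-0.5,0,0,0]],
])

```text
clock: 62.17
eef_pos: [551.3, 20.2, 44.2]
eef_rot: [[-0.053, 0.999, -0.005], [0.999, 0.053, -0.002], [-0.002, -0.005, -1.0]]
force: [0.1, -0.0, -0.3]
gripper_width: 0.851
grip_force: 0.0
```

Emit:
servo_tool([
  [[0.3,0,0,0,0,0,0],[0.3,0,0,0,0,0,0],[0.3,0,0,0,0,0,0],[0.3,0,0,0,0,0,0],[0.3,0,0,0,0,0,0]],
], squeeze=40)

```text
clock: 62.58
eef_pos: [553.7, 20.6, 47.9]
eef_rot: [[-0.053, 0.999, 0.001], [0.999, 0.053, -0.001], [-0.001, 0.001, -1.0]]
force: [-0.4, -0.2, 4.5]
gripper_width: 0.615
grip_force: 42.2
```

Emit:
servo_tool([
  [[0.3,0,0,0,0,0,0],[0.3,0,0,0.05,0,0,0],[0.3,0,0,0.15,0,0,0],[0.3,0,0,0.3,0,0,0],[0.3,0,0,0.45,0,0,0]],
])

```text
clock: 63.0
eef_pos: [551.9, 20.4, 160.1]
eef_rot: [[-0.053, 0.999, -0.003], [0.999, 0.053, -0.002], [-0.002, -0.003, -1.0]]
force: [0.4, 0.5, 0.9]
gripper_width: 0.61
grip_force: 42.1
```

Emit:
servo_tool([
  [[0.3,-0.06,-0.05,0.1,0,0,0],[0.3,-0.14,-0.13,0.22,0,0,0],[0.3,-0.21,-0.24,0.33,0,0,0],[0.3,-0.26,-0.38,0.4,0,0,0],[0.3,-0.28,-0.5,0.4,0,0,0]],
])

```text
clock: 63.42
eef_pos: [482.7, -106.5, 263.6]
eef_rot: [[-0.053, 0.999, 0.005], [0.999, 0.053, -0.002], [-0.002, 0.005, -1.0]]
force: [1.2, -0.8, -0.1]
gripper_width: 0.616
grip_force: 42.1
```

Emit:
servo_tool([
  [[0.3,0,-0.12,0,0,0,0],[0.3,0,-0.24,0,0,0,0],[0.3,0,-0.36,0,0,0,0],[0.3,0,-0.48,0,0,0,0],[0.3,0,-0.6,0,0,0,0]],
])

```text
clock: 63.83
eef_pos: [482.5, -255.9, 259.6]
eef_rot: [[-0.053, 0.999, -0.0], [0.999, 0.053, -0.002], [-0.002, -0.0, -1.0]]
force: [0.7, 0.2, -0.1]
gripper_width: 0.614
grip_force: 42.1
```

Emit:
servo_tool([
  [[0.3,0.04,-0.14,0,0,0,-0.005],[0.3,0.08,-0.3,0,0,0,-0.01],[0.3,0.14,-0.46,0,0,0,-0.018],[0.3,0.18,-0.6,0,0,0,-0.022],[0.3,0.2,-0.664,0,0,0,-0.025]],
])

```text
clock: 64.25
eef_pos: [532.2, -425.6, 259.0]
eef_rot: [[0.003, 1.0, -0.002], [1.0, -0.003, -0.004], [-0.004, -0.002, -1.0]]
force: [0.2, 0.5, 0.6]
gripper_width: 0.613
grip_force: 42.1
```

Emit:
servo_tool([
  [[0.3,0,0,0,0,0,0],[0.3,0,0,0,0,0,0],[0.3,0,0,0,0,0,0]],
])

```text
clock: 64.5
eef_pos: [532.8, -419.6, 259.0]
eef_rot: [[-0.001, 1.0, -0.001], [1.0, 0.001, -0.001], [-0.001, -0.001, -1.0]]
force: [-0.7, 0.1, -0.2]
gripper_width: 0.616
grip_force: 42.1
```

```bash
python3 - <<'E'
from h import *
s=st(); im,P=snap('wrist','w18.png',scale=1.5)
h=cv2.cvtColor(im,cv2.COLOR_RGB2HSV); white=((h[...,2]>120)&(h[...,1]<40)).astype(np.uint8)
# earlier card in basket: top z = 6+15
for z in (21,):
  for c in cv2.findContours(white,cv2.RETR_EXTERNAL,cv2.CHAIN_APPROX_NONE)[0]:
    if cv2.contourArea(c)>1000:
      w=np.array([ray(P,p[0],z)[:2] for p in c],np.float32); r=cv2.minAreaRect(w); print(np.round(r[0]),np.round(r[1]),round(r[2]),np.round(c[:,0].min(0)),c[:,0].max(0))
E
```

```text
t 64.5 p [ 532.8 -419.6  259. ] R [[-0.0, 1.0, -0.0], [1.0, 0.0, -0.0], [-0.0, -0.0, -1.0]] F [-0.7  0.1 -0.2] w 0.616 g 42.1
[ 514. -520.] [199. 305.] 5 [141 127] [326 349]
[ 712. -458.] [223. 441.] 12 [319   0] [511 341]
[ 345. -468.] [418. 211.] 78 [0 0] [182 341]
```

Emit:
servo_tool([
  [[0.3,0.002,0,-0.08,0,0,0],[0.3,0.002,-0.002,-0.2,0,0,0],[0.3,0.002,-0.002,-0.34,0,0,0],[0.3,0.002,-0.002,-0.48,0,0,0],[0.3,0.002,-0.002,-0.6,0,0,0]],
])

```text
clock: 64.97
eef_pos: [533.4, -418.9, 107.7]
eef_rot: [[-0.003, 1.0, -0.001], [1.0, 0.003, -0.001], [-0.0, -0.001, -1.0]]
force: [-0.5, -0.1, -0.8]
gripper_width: 0.619
grip_force: 42.1
```

Emit:
servo_tool([
  [[0.3,0,0,-0.1,0,0,0],[0.3,0,0,-0.2,0,0,0],[0.3,0,0,-0.27,0,0,0],[0.3,0,0,-0.31,0,0,0],[0.3,0,0,-0.31,0,0,0]],
])

```text
clock: 65.38
eef_pos: [533.0, -419.4, 30.6]
eef_rot: [[-0.002, 1.0, -0.003], [1.0, 0.002, -0.0], [-0.0, -0.003, -1.0]]
force: [0.3, -0.2, 0.6]
gripper_width: 0.614
grip_force: 44.4
```

Emit:
servo_tool([
  [[0.3,0,0,0,0,0,0],[0.78,0,0,0,0,0,0],[0.78,0,0,0,0,0,0],[0.78,0,0,0,0,0,0],[0.78,0,0,0.08,0,0,0]],
])

```text
clock: 65.8
eef_pos: [531.8, -419.4, 48.9]
eef_rot: [[-0.001, 1.0, -0.005], [1.0, 0.001, 0.002], [0.002, -0.005, -1.0]]
force: [-1.0, 0.5, -0.5]
gripper_width: 0.772
grip_force: 0.0
```

Emit:
servo_tool([
  [[0.78,0,0,0.15,0,0,0],[0.78,0,0,0.3,0,0,0],[0.78,0,0,0.45,0,0,0],[0.78,0,0,0.6,0,0,0],[0.78,0,0,0.75,0,0,0]],
])

```text
clock: 66.22
eef_pos: [533.1, -420.9, 241.6]
eef_rot: [[-0.0, 1.0, -0.0], [1.0, 0.0, -0.002], [-0.002, -0.0, -1.0]]
force: [1.5, 0.4, -0.6]
gripper_width: 0.777
grip_force: 0.0
```

Emit:
servo_tool([
  [[0.85,-0.2,0.6,0,0,0,0],[0.85,-0.2,0.6,0,0,0,0],[0.85,-0.2,0.6,0,0,0,0],[0.85,-0.2,0.6,0,0,0,0],[0.85,-0.2,0.6,0,0,0,0]],
])

```text
clock: 66.63
eef_pos: [482.1, -264.0, 239.3]
eef_rot: [[-0.007, 1.0, -0.002], [1.0, 0.007, 0.003], [0.003, -0.002, -1.0]]
force: [1.2, -0.1, -1.0]
gripper_width: 0.852
grip_force: 0.0
```

Emit:
servo_tool([
  [[0.85,0,0.6,0,0,0,0.012],[0.85,0,0.6,0,0,0,0.012],[0.85,0,0.6,0,0,0,0.012],[0.85,0,0.6,0,0,0,0.012],[0.85,0,0.6,0,0,0,0.012]],
])

```text
clock: 67.05
eef_pos: [483.6, -114.6, 239.4]
eef_rot: [[-0.034, 0.999, -0.001], [0.999, 0.034, 0.001], [0.001, -0.0, -1.0]]
force: [0.0, 0.1, -0.7]
gripper_width: 0.852
grip_force: 0.0
```

Emit:
servo_tool([
  [[0.85,0.1,0.6,0,0,0,0.013],[0.85,0.1,0.6,0,0,0,0.013],[0.85,0.1,0.6,0,0,0,0.013],[0.85,0.1,0.6,0,0,0,0.013],[0.85,0.1,0.6,0,0,0,0.013]],
])

```text
clock: 67.47
eef_pos: [509.1, 35.6, 239.3]
eef_rot: [[-0.061, 0.998, 0.0], [0.998, 0.061, 0.001], [0.001, 0.0, -1.0]]
force: [0.6, -0.1, -0.5]
gripper_width: 0.846
grip_force: 0.0
```

Emit:
servo_tool([
  [[0.85,0.08,0.15,-0.05,0,0,0],[0.85,0.154,0.3,-0.15,0,0,0],[0.85,0.154,0.35,-0.3,0,0,0],[0.85,0.154,0.35,-0.34,0,0,0],[0.85,0.154,0.35,-0.34,0,0,0]],
])

```text
clock: 67.88
eef_pos: [544.9, 116.9, 150.6]
eef_rot: [[-0.055, 0.998, -0.007], [0.998, 0.055, -0.003], [-0.003, -0.007, -1.0]]
force: [-0.4, -0.2, 0.0]
gripper_width: 0.856
grip_force: 0.0
```

Emit:
servo_tool([
  [[0.85,0,0,0,0,0,0],[0.85,0,0,0,0,0,0]],
])

```text
clock: 68.05
eef_pos: [547.8, 115.0, 155.5]
eef_rot: [[-0.051, 0.999, 0.001], [0.999, 0.051, -0.002], [-0.002, 0.001, -1.0]]
force: [0.1, -0.0, 0.9]
gripper_width: 0.85
grip_force: 0.0
```

```bash
python3 - <<'E'
from h import *
s=st(); im,P=snap('wrist')
prof(im,P,547,116)
E
```

```text
t 68.05 p [547.8 115.  155.5] R [[-0.05, 1.0, 0.0], [1.0, 0.05, -0.0], [-0.0, 0.0, -1.0]] F [ 0.1 -0.   0.9] w 0.85 g 0.0
y 111 [(511, 223), (513, 227), (515, 222), (517, 222), (519, 223), (521, 224), (523, 218), (525, 219), (527, 220), (529, 220), (531, 221), (533, 218), (535, 220), (537, 221), (539, 198), (541, 203), (543, 203), (545, 224), (547, 202), (549, 184), (551, 223), (553, 219), (555, 219), (557, 221), (559, 220), (561, 220), (563, 221), (565, 216), (567, 216), (569, 219), (571, 200), (573, 210), (575, 196), (577, 151), (579, 154), (581, 153), (583, 153)]
y 128 [(511, 232), (513, 233), (515, 232), (517, 233), (519, 233), (521, 217), (523, 216), (525, 218), (527, 215), (529, 232), (531, 232), (533, 230), (535, 232), (537, 232), (539, 232), (541, 229), (543, 230), (545, 230), (547, 210), (549, 226), (551, 232), (553, 228), (555, 229), (557, 232), (559, 232), (561, 232), (563, 230), (565, 228), (567, 231), (569, 231), (571, 232), (573, 230), (575, 160), (577, 208), (579, 233), (581, 232), (583, 232)]
y 146 [(511, 223), (513, 221), (515, 221), (517, 220), (519, 224), (521, 210), (523, 215), (525, 217), (527, 217), (529, 219), (531, 217), (533, 216), (535, 217), (537, 217), (539, 218), (541, 218), (543, 220), (545, 218), (547, 172), (549, 221), (551, 216), (553, 214), (555, 216), (557, 217), (559, 217), (561, 217), (563, 214), (565, 214), (567, 215), (569, 216), (571, 211), (573, 204), (575, 141), (577, 219), (579, 221), (581, 220), (583, 217)]
x 535 [(152, 218), (154, 219), (156, 219), (158, 220), (160, 217), (162, 148), (164, 112), (166, 214), (168, 225), (170, 168), (172, 139)]
x 559 [(152, 217), (154, 219), (156, 220), (158, 219), (160, 217), (162, 213), (164, 109), (166, 94), (168, 223), (170, 233), (172, 135)]
```

Emit:
servo_tool([
  [[0.85,0.001,0.006,-0.12,0,0,0],[0.85,0.001,0.006,-0.26,0,0,0],[0.85,0.001,0.006,-0.38,0,0,0],[0.85,0.001,0.006,-0.43,0,0,0],[0.85,0.001,0.006,-0.43,0,0,0]],
])

```text
clock: 68.52
eef_pos: [546.2, 116.7, 45.2]
eef_rot: [[-0.052, 0.999, -0.003], [0.999, 0.052, -0.003], [-0.003, -0.004, -1.0]]
force: [1.0, -1.1, -0.0]
gripper_width: 0.846
grip_force: 0.0
```

Emit:
servo_tool([
  [[0.3,0,0,0,0,0,0],[0.3,0,0,0,0,0,0],[0.3,0,0,0,0,0,0],[0.3,0,0,0,0,0,0],[0.3,0,0,0,0,0,0]],
], squeeze=40)

```text
clock: 68.93
eef_pos: [548.8, 117.9, 48.7]
eef_rot: [[-0.052, 0.999, 0.003], [0.999, 0.052, -0.001], [-0.001, 0.003, -1.0]]
force: [-0.5, -2.0, 10.9]
gripper_width: 0.613
grip_force: 42.7
```

Emit:
servo_tool([
  [[0.3,0,0,0,0,0,0],[0.3,0,0,0.08,0,0,0],[0.3,0,0,0.2,0,0,0],[0.3,0,0,0.35,0,0,0],[0.3,0,0,0.5,0,0,0]],
])

```text
clock: 69.35
eef_pos: [546.7, 117.8, 173.7]
eef_rot: [[-0.053, 0.999, -0.001], [0.999, 0.053, -0.002], [-0.002, -0.001, -1.0]]
force: [1.0, 1.3, -0.2]
gripper_width: 0.614
grip_force: 42.2
```

Emit:
servo_tool([
  [[0.3,-0.06,-0.05,0.1,0,0,0],[0.3,-0.14,-0.13,0.2,0,0,0],[0.3,-0.2,-0.24,0.3,0,0,0],[0.3,-0.25,-0.38,0.35,0,0,0],[0.3,-0.256,-0.5,0.35,0,0,0]],
])

```text
clock: 69.77
eef_pos: [482.5, -8.5, 263.3]
eef_rot: [[-0.053, 0.999, 0.005], [0.999, 0.053, -0.0], [-0.0, 0.005, -1.0]]
force: [1.4, 0.6, -0.8]
gripper_width: 0.618
grip_force: 42.2
```

Emit:
servo_tool([
  [[0.3,0,-0.12,0,0,0,0],[0.3,0,-0.24,0,0,0,0],[0.3,0,-0.36,0,0,0,0],[0.3,0,-0.48,0,0,0,0],[0.3,0,-0.6,0,0,0,0]],
])

```text
clock: 70.18
eef_pos: [482.9, -158.5, 260.3]
eef_rot: [[-0.053, 0.999, 0.001], [0.999, 0.053, -0.002], [-0.002, 0.001, -1.0]]
force: [0.6, 0.1, -0.4]
gripper_width: 0.612
grip_force: 42.2
```

Emit:
servo_tool([
  [[0.3,0,-0.14,0,0,0,-0.005],[0.3,0,-0.3,0,0,0,-0.01],[0.3,0,-0.46,0,0,0,-0.018],[0.3,0,-0.6,0,0,0,-0.022],[0.3,0,-0.636,0,0,0,-0.025]],
])

```text
clock: 70.6
eef_pos: [481.3, -322.6, 260.5]
eef_rot: [[0.006, 1.0, 0.0], [1.0, -0.006, -0.006], [-0.006, 0.0, -1.0]]
force: [-1.0, -0.6, -0.1]
gripper_width: 0.608
grip_force: 42.2
```

Emit:
servo_tool([
  [[0.3,0,0,0,0,0,0],[0.3,0,0,0,0,0,0],[0.3,0,0,0,0,0,0]],
])

```text
clock: 70.85
eef_pos: [483.5, -314.3, 259.4]
eef_rot: [[-0.003, 1.0, -0.0], [1.0, 0.003, -0.001], [-0.001, -0.0, -1.0]]
force: [0.0, 1.0, -0.6]
gripper_width: 0.614
grip_force: 42.2
```

```bash
python3 - <<'E'
from h import *
s=st(); im,P=snap('top')
h=cv2.cvtColor(im,cv2.COLOR_RGB2HSV)
a=np.array([proj(P,(x,y,21)) for x in (380,588) for y in (-265,-474)]); print(np.round(a))
for d in manip.landmark_of('card1_c','top'): print('top',np.round(d['centre']),round(d['conf'],2),np.round(ray(P,d['centre'],13.5)[:2],1))
im,P=snap('scene')
for d in manip.landmark_of('card1_c','scene'): print('scene',np.round(d['centre']),round(d['conf'],2),np.round(ray(P,d['centre'],13.5)[:2],1))
im,P=snap('wrist')
for d in manip.landmark_of('card1_c','wrist'): print('wrist',np.round(d['centre']),round(d['conf'],2),np.round(ray(P,d['centre'],13.5)[:2],1))
E
```

```text
t 70.85 p [ 483.5 -314.3  259.4] R [[-0.0, 1.0, -0.0], [1.0, 0.0, -0.0], [-0.0, -0.0, -1.0]] F [ 0.   1.  -0.6] w 0.614 g 42.2
[[348. 246.]
 [403. 247.]
 [348. 192.]
 [402. 193.]]
scene [311. 153.] 0.38 [732.4 297.4]
```

Emit:
servo_tool([
  [[0.3,0.002,-0.01,-0.08,0,0,0],[0.3,0.002,-0.01,-0.2,0,0,0],[0.3,0.002,-0.01,-0.34,0,0,0],[0.3,0.002,-0.01,-0.48,0,0,0],[0.3,0.002,-0.01,-0.6,0,0,0]],
])

```text
clock: 71.57
eef_pos: [483.3, -317.8, 107.2]
eef_rot: [[-0.001, 1.0, -0.002], [1.0, 0.001, -0.001], [-0.001, -0.002, -1.0]]
force: [0.1, -0.5, -0.7]
gripper_width: 0.61
grip_force: 42.2
```

Emit:
servo_tool([
  [[0.3,0,0,-0.1,0,0,0],[0.3,0,0,-0.2,0,0,0],[0.3,0,0,-0.27,0,0,0],[0.3,0,0,-0.31,0,0,0],[0.3,0,0,-0.31,0,0,0]],
])

```text
clock: 71.98
eef_pos: [483.0, -318.1, 30.2]
eef_rot: [[-0.001, 1.0, -0.003], [1.0, 0.001, -0.001], [-0.001, -0.003, -1.0]]
force: [0.2, -0.4, -0.7]
gripper_width: 0.613
grip_force: 46.7
```

Emit:
servo_tool([
  [[0.3,0,0,0,0,0,0],[0.78,0,0,0,0,0,0],[0.78,0,0,0,0,0,0],[0.78,0,0,0,0,0,0],[0.78,0,0,0.08,0,0,0]],
])

```text
clock: 72.4
eef_pos: [482.1, -317.3, 49.6]
eef_rot: [[-0.001, 1.0, -0.005], [1.0, 0.001, 0.001], [0.001, -0.005, -1.0]]
force: [0.2, 0.1, -0.4]
gripper_width: 0.782
grip_force: 0.0
```

Emit:
servo_tool([
  [[0.78,0,0,0.15,0,0,0],[0.78,0,0,0.3,0,0,0],[0.78,0,0,0.45,0,0,0],[0.78,0,0,0.6,0,0,0],[0.78,0,0,0.75,0,0,0]],
])

```text
clock: 72.82
eef_pos: [483.2, -318.4, 241.6]
eef_rot: [[-0.0, 1.0, -0.0], [1.0, 0.0, -0.002], [-0.002, -0.0, -1.0]]
force: [2.1, -0.6, 0.2]
gripper_width: 0.776
grip_force: 0.0
```

Emit:
servo_tool([
  [[0.78,0,-0.1,0.15,0,0,0],[0.78,0,-0.2,0.3,0,0,0],[0.78,0,-0.28,0.4,0,0,0],[0.78,0,-0.28,0.5,0,0,0],[0.78,0,-0.28,0.6,0,0,0]],
])

```text
clock: 73.23
eef_pos: [482.6, -390.2, 391.3]
eef_rot: [[0.002, 1.0, -0.0], [1.0, -0.002, -0.003], [-0.003, -0.0, -1.0]]
force: [1.5, 0.5, -0.6]
gripper_width: 0.782
grip_force: 0.0
```

Emit:
servo_tool([
  [[0.78,0,0,0,0,0,0],[0.78,0,0,0,0,0,0],[0.78,0,0,0,0,0,0]],
])

```text
clock: 73.48
eef_pos: [483.3, -388.1, 388.7]
eef_rot: [[-0.001, 1.0, -0.001], [1.0, 0.001, -0.001], [-0.001, -0.001, -1.0]]
force: [0.6, 0.1, -0.4]
gripper_width: 0.78
grip_force: 0.0
```

```bash
python3 - <<'E'
from h import *
s=st(); im,P=snap('wrist','w20.png',scale=1.5)
for thr in (150,180,200):
  for z in (21,): print(thr,cards(im,P,z=z,thr=thr))
for d in manip.landmark_of('card1_c','wrist'): print('wrist',np.round(d['centre']),round(d['conf'],2),np.round(ray(P,d['centre'],13.5)[:2],1))
# label map of white vs cream over basket in world grid
h=cv2.cvtColor(im,cv2.COLOR_RGB2HSV)
for x in range(590,374,-12):
  r=''
  for y in range(-258,-484,-8):
    c,q=proj(P,(x,y,21)); c,q=int(round(c)),int(round(q)); r+= '?' if not(0<=c<512 and 0<=q<384) else ('#' if h[q,c,1]<28 and h[q,c,2]>90 else ('.' if h[q,c,2]>60 else 'k'))
  print(x,r)
E
```

```text
t 73.48 p [ 483.3 -388.1  388.7] R [[-0.0, 1.0, -0.0], [1.0, 0.0, -0.0], [-0.0, -0.0, -1.0]] F [ 0.6  0.1 -0.4] w 0.78 g 0.0
150 []
180 []
200 []
wrist [224. 171.] 0.7 [ 433.7 -421.8]
590 .............................
578 .............................
566 .............................
554 ...............###########...
542 ...............###########...
530 ...............###########...
518 ...............###########...
506 ..############...............
494 ..############...............
482 ..############...............
470 ..############...............
458 .......#.......###########...
446 ...............###########...
434 ...............###########...
422 ...............###########...
410 ...............###########...
398 .............................
386 .............................
```

All three cards lie as clean rectangles within the basket. I do a final check of the lever, tray and bystanders, then hand in.

```bash
python3 - <<'E'
from h import *
for cam in ('top','scene'):
  im,P=snap(cam)
  for n,z in [('tray_handle',45),('lever_grip',305),('pen',0),('jar',0),('bundle',0)]:
    for d in manip.landmark_of(n,cam)[:2]: print(cam,n,round(d['conf'],2),np.round(d['centre']),np.round(ray(P,d['centre'],z)[:2],0))
E
```

```text
top tray_handle 0.64 [276. 226.] [447.  12.]
top lever_grip 0.82 [334. 156.] [ 655. -170.]
top lever_grip 0.2 [373. 221.] [ 440. -298.]
top pen 0.68 [326. 144.] [ 782. -184.]
top pen 0.48 [327. 242.] [ 395. -188.]
top jar 0.69 [331. 159.] [ 723. -203.]
top jar 0.51 [206. 157.] [720. 293.]
top bundle 0.71 [376. 161.] [ 719. -383.]
scene tray_handle 0.92 [250. 228.] [479.  25.]
scene tray_handle 0.54 [353. 277.] [ 773. -169.]
scene lever_grip 0.94 [325. 260.] [ 647. -177.]
scene pen 0.63 [348. 353.] [ 720. -377.]
scene jar 0.65 [311. 155.] [734. 296.]
scene jar 0.26 [326. 261.] [710. -99.]
scene bundle 0.75 [345. 354.] [ 711. -379.]
```

```bash
python3 -c "
from workcell import manip
print(manip.finish_job())"
```

```text
the job is handed in; nothing more can be done
None
```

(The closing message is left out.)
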